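# Strip the lock cylinders for re-keying

### The arm

A 6-joint arm with a two-finger parallel gripper is mounted at the origin on a cart in front of the work surface, level with it; the furniture and walls round the work are solid. World frame = base frame: x ahead of the robot, y to its left, z up, the work surface at z = 0. Lengths are in m, angles in degrees, forces in N, time in s.
With the tool pointing down it reaches from about 0.4 to 0.825 m from the base axis. Payload 7 kg.
Tool frame: the origin (TCP) lies midway between the tips of the shut fingers; the grasp point (between the pads) lies 19 mm behind it; z points along the fingers, y is the direction in which the jaws open and shut (so a half turn about z gives the same grasp; the last joint's range is limited). The gripper opens to 88 mm and grips with 3 to 60 N. Pads are 19 mm wide; open, the fingers measure 130 mm over their backs; the gripper's body (78 mm by 193 mm) begins 47 mm behind the grasp point.
Start: joints at [-58.379, 20.546, 0.682, 0, -70.136, -16.507], TCP at [0.176, -0.652, 0.227] pointing down, gripper open.
Joint ranges: [-176.03, 176.03], [-82.01, 121.73], [-58.28, 71.71], [-173.87, 95.51], [-174.79, -0.11], [-173.66, 173.66]. Speed limits (degrees/s): [136.94, 136.94, 172.46, 180, 180, 180].

### API

Orientations are given as [roll, pitch, yaw] about the fixed x, y, z axes, in that order (R = Rz(yaw) Ry(pitch) Rx(roll)).
In Python, from plant import get_state, capture, close_job gives the robot as it stands.
- The arm moves only by the tool apply_moves, never from a script. Its argument "commands" is a list of rows, each an object with "grip": the opening, from 0 (shut) to 1 (fully open); "dp": the shift along the tool's x, y, z in mm, a list of three; "yaw": the turn about the tool's z in rad. A call has 1 to 12 rows; each row is the pose to reach, as a shift and turn from the pose commanded when the call began, along the tool's axes at that moment; what a row does not reach only later rows make up. A row lasts 1/8 s, in which the tool goes at most 62.5 mm and 10.7 degrees, less where a joint would pass 70% of its speed; a pose out of reach is approached as far as the arm can. A call with a gripper value outside its range is refused whole. The fingers move at their own pace and stop on an object; "newtons" is the grip in N (left out, the last holds). Time passes only in rows, so rows that repeat a pose let the fingers close. It gives the time, the measured TCP pose, the force and the opening at its end, in the units of the state.
- get_state(): the state, without advancing time (a new reading comes with each control period).
- capture(name): name is "scene" or "top" or "wrist"; returns a dict with "color" (384x512x3 uint8, red, green, blue), "camera_matrix" (3x3 intrinsics, pixels), "xyz" and "rotation" of the camera in the world; the wrist camera has in their place "T_tool_cam" (4x4, takes a point from camera to tool coordinates, whose origin is the TCP and whose axes are the flange's). Camera axes: x right, y up, looking along -z (the intrinsics and any distortion apply to the point x, -y, -z); pixel columns grow to the right and rows downward; lengths in m; the calibration is good to about 2 mm. A picture is of the moment at which its call begins: read the wrist's pose just before it. There is no depth.
- close_job(): hands the job in, once; it reports no verdict.
The state is a dict: "time_s": time; "joints": joint angles; "qd": joint speeds; "joint_torque": joint torques, N m; "tcp_pos": TCP position; "eef_rot": TCP orientation; "contact_force": force on the tool from outside, world axes, zero at the start; "moment": the same for the moment, N m; "gripper_width": finger opening in m.
Only numpy, scipy, OpenCV 4.12 (cv2) and the standard library are available. Lean on these libraries where they do the work, as an engineer would, in place of code of your own. Each camera call takes 0.05 s, during which the arm holds its last target.

### The job

Unlock the keeper of the re-keying stand, then push every lock plug that is there out of its shell with a plug follower of its own, on to the end stop of its cradle, and draw that follower back until its tip is about flush with the front of the shell; leave it filling the bore, so that the driver pins cannot drop. Secure each pushed-out plug with a self-closing clip from the rail (squeeze its handles, set it upright over the middle of the plug, let go so that it grips), and at last lock the keeper fully again, so that its teeth stand between the followers and the plugs. Do not touch the plugs with the fingers or roll them over, leave spare clips standing on the rail, and leave the oil bottle and the padlock where they are.

Things in the scene. Friction and masses are not known exactly. Their poses are not given: they have to be found in the camera images.
- stand: Fixed re-keying stand 186x195 mm, three bays at its y = +65, 0, -65 mm. Origin on the bench at the middle bay; x = direction in which plugs are pushed out (away from the robot), y left, z up. Each bay: a nickel shell at x -50 to -16, then a cradle (see cradle points). Behind the shells, on the robot side, a flat table (x -130 to -53, top 41 mm above the bench) carries the followers' tails.
- keeper (a joint): Keeper comb: a yellow bar across the fronts of the shells whose teeth stop the plugs from coming out; its top is 74 mm above the bench. Slides along the stand's +y, in m: 0 = locked; 0.022 = end of travel, fully unlocked, teeth clear of the bores. The teeth are at the stand's x -8 to -3 mm (8 to 13 mm in front of the shells): it locks only if no plug or follower tip is there. About 2 N of friction; it stays where it is left.
- keeper_tab (a point): Middle of the keeper's upright black tab (12 x 12 mm, rising from 74 to 100 mm above the bench), between the left and middle bays; this point is 88 mm above the bench. Pinched or pushed along the stand's +y (left) it unlocks the keeper, along -y it locks it. The pin housings on both sides of it reach up to 73 mm.
- bay_1 (a point): Centre of the rear mouth (robot side) of the fixed shell in the left bay, on its axis, 50 mm above the bench; axes as the stand, x into the bore. Shell 34 mm long, 23 mm across, with a pin housing on top up to 73 mm above the bench; bore 15 mm, level, open at both ends, mouth countersunk to about 20 mm.
- bay_2 (a point): Centre of the rear mouth (robot side) of the fixed shell in the middle bay, on its axis, 50 mm above the bench; axes as the stand, x into the bore. Shell 34 mm long, 23 mm across, with a pin housing on top up to 73 mm above the bench; bore 15 mm, level, open at both ends, mouth countersunk to about 20 mm.
- bay_3 (a point): Centre of the rear mouth (robot side) of the fixed shell in the right bay, on its axis, 50 mm above the bench; axes as the stand, x into the bore. Shell 34 mm long, 23 mm across, with a pin housing on top up to 73 mm above the bench; bore 15 mm, level, open at both ends, mouth countersunk to about 20 mm.
- cradle_1 (a point): Middle of the left bay's cradle, on the line of the bore, 67 mm in front of the bay point: two steel rails (from 41 to 92 mm in front of the bay point) that carry the plug at bore height, on a pedestal 36 mm wide whose top is 38 mm above the bench, with an end stop 92 mm in front of the bay point.
- cradle_2 (a point): Middle of the middle bay's cradle, on the line of the bore, 67 mm in front of the bay point: two steel rails (from 41 to 92 mm in front of the bay point) that carry the plug at bore height, on a pedestal 36 mm wide whose top is 38 mm above the bench, with an end stop 92 mm in front of the bay point.
- cradle_3 (a point): Middle of the right bay's cradle, on the line of the bore, 67 mm in front of the bay point: two steel rails (from 41 to 92 mm in front of the bay point) that carry the plug at bore height, on a pedestal 36 mm wide whose top is 38 mm above the bench, with an end stop 92 mm in front of the bay point.
- plug_1: Brass lock plug, a round bar 14 mm across, 40 mm long, in the left bay's shell if present (absent: the shell is empty, leave it alone). Origin at its centre, x along it, z up through its row of pin holes. At the start its rear end is flush with the shell's rear mouth and its front sticks out 6 mm. Slides with under 1 N.
- plug_2: Brass lock plug, a round bar 14 mm across, 40 mm long, in the middle bay's shell if present (absent: the shell is empty, leave it alone). Origin at its centre, x along it, z up through its row of pin holes. At the start its rear end is flush with the shell's rear mouth and its front sticks out 6 mm. Slides with under 1 N.
- plug_3: Brass lock plug, a round bar 14 mm across, 40 mm long, in the right bay's shell if present (absent: the shell is empty, leave it alone). Origin at its centre, x along it, z up through its row of pin holes. At the start its rear end is flush with the shell's rear mouth and its front sticks out 6 mm. Slides with under 1 N.
- follower_1_mid (a point): Centre of plug follower 1: smooth metal rod 12 mm across, 100 mm long, 50 to 80 g, flat ends, lying on the bench; x along the rod, both ends alike.
- follower_2_mid (a point): Centre of plug follower 2: smooth metal rod 12 mm across, 100 mm long, 50 to 80 g, flat ends, lying on the bench; x along the rod, both ends alike.
- follower_3_mid (a point): Centre of plug follower 3: smooth metal rod 12 mm across, 100 mm long, 50 to 80 g, flat ends, lying on the bench; x along the rod, both ends alike.
- clip_1_grip (a point): Point midway between the orange handles of spring clip 1 (50 g, 84 mm tall, 16 mm wide, handles up, jaws down), 70 mm above its feet, 14 mm below the handle tops; x along the pivot and the bar that it grips, y across the handles, z up. At rest on a bar the handles are 40 mm over their outsides at the top, 24 mm at the pivot, which is 46 mm above the feet.
- clip_1_jaw (a point): Point between the jaws of clip 1 where the centre line of the gripped bar runs, 11.3 mm above the clip's feet; axes as the grip point. Squeezed until they stop (about 10 N) the handles are parallel, 24 mm over their outsides, and the jaws 27 mm apart. Let go, it closes by its spring. On a plug in a cradle its feet stand on the pedestal.
- clip_2_grip (a point): Point midway between the orange handles of spring clip 2 (50 g, 84 mm tall, 16 mm wide, handles up, jaws down), 70 mm above its feet, 14 mm below the handle tops; x along the pivot and the bar that it grips, y across the handles, z up. At rest on a bar the handles are 40 mm over their outsides at the top, 24 mm at the pivot, which is 46 mm above the feet.
- clip_2_jaw (a point): Point between the jaws of clip 2 where the centre line of the gripped bar runs, 11.3 mm above the clip's feet; axes as the grip point. Squeezed until they stop (about 10 N) the handles are parallel, 24 mm over their outsides, and the jaws 27 mm apart. Let go, it closes by its spring. On a plug in a cradle its feet stand on the pedestal.
- clip_3_grip (a point): Point midway between the orange handles of spring clip 3 (50 g, 84 mm tall, 16 mm wide, handles up, jaws down), 70 mm above its feet, 14 mm below the handle tops; x along the pivot and the bar that it grips, y across the handles, z up. At rest on a bar the handles are 40 mm over their outsides at the top, 24 mm at the pivot, which is 46 mm above the feet.
- clip_3_jaw (a point): Point between the jaws of clip 3 where the centre line of the gripped bar runs, 11.3 mm above the clip's feet; axes as the grip point. Squeezed until they stop (about 10 N) the handles are parallel, 24 mm over their outsides, and the jaws 27 mm apart. Let go, it closes by its spring. On a plug in a cradle its feet stand on the pedestal.
- clip_rail: Fixed wooden base 190x72x14 mm carrying a level 14 mm aluminium bar along its x axis, bar axis 25.3 mm above the bench; the clips stand on the base astride the bar, about 55 mm apart. Origin on the bench under its centre.
- oil_bottle_mid (a point): Middle of a white oil bottle with a red tip, 37 mm across, 122 mm tall, 61 mm above its foot; a bystander.
- padlock_mid (a point): Middle of a brass padlock, 68x42x17 mm, lying flat; a bystander.

How it is judged (in metres and radians):
At the end, for the whole second after the job is handed in: Keeper locked within 4 mm; each plug present at rest in its cradle within 6 mm of the end stop, pin holes up (0.6 rad); a follower in line behind it, tip 7-31 mm from it; an upright clip within 17 mm of its centre gripping it (1 N); spare clips upright on the rail; bottle, padlock moved under 40 mm (value of joint keeper below 0.004 m and x of plug_1 in the frame of stand between 0.0165 and 0.026 m and y of plug_1 in the frame of stand between 0.06 and 0.07 m and z of plug_1 in the frame of stand between 0.045 and 0.054 m and angle between each of plug_1, plug_2, plug_3's own z axis and vertical below 0.6 rad and linear speed of each of plug_1, plug_2, plug_3 below 0.02 m/s and ((x of follower_1_mid in the frame of plug_1 between -0.101 and -0.077 m and y of follower_1_mid in the frame of plug_1 between -0.01 and 0.01 m and z of follower_1_mid in the frame of plug_1 between -0.012 and 0.01 m and angle between the x axis of follower_1_mid and the x axis of plug_1, either way round below 0.2 rad) or (x of follower_2_mid in the frame of plug_1 between -0.101 and -0.077 m and y of follower_2_mid in the frame of plug_1 between -0.01 and 0.01 m and z of follower_2_mid in the frame of plug_1 between -0.012 and 0.01 m and angle between the x axis of follower_2_mid and the x axis of plug_1, either way round below 0.2 rad) or (x of follower_3_mid in the frame of plug_1 between -0.101 and -0.077 m and y of follower_3_mid in the frame of plug_1 between -0.01 and 0.01 m and z of follower_3_mid in the frame of plug_1 between -0.012 and 0.01 m and angle between the x axis of follower_3_mid and the x axis of plug_1, either way round below 0.2 rad)) and ((distance between clip_1_jaw and plug_1 below 0.017 m and contact force between clip_1 and plug_1 above 1 N and angle between the z axis of clip_1_jaw and the x axis of plug_1, either way round above 1.2 rad) or (distance between clip_2_jaw and plug_1 below 0.017 m and contact force between clip_2 and plug_1 above 1 N and angle between the z axis of clip_2_jaw and the x axis of plug_1, either way round above 1.2 rad) or (distance between clip_3_jaw and plug_1 below 0.017 m and contact force between clip_3 and plug_1 above 1 N and angle between the z axis of clip_3_jaw and the x axis of plug_1, either way round above 1.2 rad)) and x of plug_2 in the frame of stand between 0.0165 and 0.026 m and y of plug_2 in the frame of stand between -0.005 and 0.005 m and z of plug_2 in the frame of stand between 0.045 and 0.054 m and ((x of follower_1_mid in the frame of plug_2 between -0.101 and -0.077 m and y of follower_1_mid in the frame of plug_2 between -0.01 and 0.01 m and z of follower_1_mid in the frame of plug_2 between -0.012 and 0.01 m and angle between the x axis of follower_1_mid and the x axis of plug_2, either way round below 0.2 rad) or (x of follower_2_mid in the frame of plug_2 between -0.101 and -0.077 m and y of follower_2_mid in the frame of plug_2 between -0.01 and 0.01 m and z of follower_2_mid in the frame of plug_2 between -0.012 and 0.01 m and angle between the x axis of follower_2_mid and the x axis of plug_2, either way round below 0.2 rad) or (x of follower_3_mid in the frame of plug_2 between -0.101 and -0.077 m and y of follower_3_mid in the frame of plug_2 between -0.01 and 0.01 m and z of follower_3_mid in the frame of plug_2 between -0.012 and 0.01 m and angle between the x axis of follower_3_mid and the x axis of plug_2, either way round below 0.2 rad)) and ((distance between clip_1_jaw and plug_2 below 0.017 m and contact force between clip_1 and plug_2 above 1 N and angle between the z axis of clip_1_jaw and the x axis of plug_2, either way round above 1.2 rad) or (distance between clip_2_jaw and plug_2 below 0.017 m and contact force between clip_2 and plug_2 above 1 N and angle between the z axis of clip_2_jaw and the x axis of plug_2, either way round above 1.2 rad) or (distance between clip_3_jaw and plug_2 below 0.017 m and contact force between clip_3 and plug_2 above 1 N and angle between the z axis of clip_3_jaw and the x axis of plug_2, either way round above 1.2 rad)) and x of plug_3 in the frame of stand between 0.0165 and 0.026 m and y of plug_3 in the frame of stand between -0.07 and -0.06 m and z of plug_3 in the frame of stand between 0.045 and 0.054 m and ((x of follower_1_mid in the frame of plug_3 between -0.101 and -0.077 m and y of follower_1_mid in the frame of plug_3 between -0.01 and 0.01 m and z of follower_1_mid in the frame of plug_3 between -0.012 and 0.01 m and angle between the x axis of follower_1_mid and the x axis of plug_3, either way round below 0.2 rad) or (x of follower_2_mid in the frame of plug_3 between -0.101 and -0.077 m and y of follower_2_mid in the frame of plug_3 between -0.01 and 0.01 m and z of follower_2_mid in the frame of plug_3 between -0.012 and 0.01 m and angle between the x axis of follower_2_mid and the x axis of plug_3, either way round below 0.2 rad) or (x of follower_3_mid in the frame of plug_3 between -0.101 and -0.077 m and y of follower_3_mid in the frame of plug_3 between -0.01 and 0.01 m and z of follower_3_mid in the frame of plug_3 between -0.012 and 0.01 m and angle between the x axis of follower_3_mid and the x axis of plug_3, either way round below 0.2 rad)) and ((distance between clip_1_jaw and plug_3 below 0.017 m and contact force between clip_1 and plug_3 above 1 N and angle between the z axis of clip_1_jaw and the x axis of plug_3, either way round above 1.2 rad) or (distance between clip_2_jaw and plug_3 below 0.017 m and contact force between clip_2 and plug_3 above 1 N and angle between the z axis of clip_2_jaw and the x axis of plug_3, either way round above 1.2 rad) or (distance between clip_3_jaw and plug_3 below 0.017 m and contact force between clip_3 and plug_3 above 1 N and angle between the z axis of clip_3_jaw and the x axis of plug_3, either way round above 1.2 rad)) and angle between each of clip_1_jaw, clip_2_jaw, clip_3_jaw's own z axis and vertical below 0.35 rad and ((x of clip_1_jaw in the frame of clip_rail between -0.08 and 0.08 m and y of clip_1_jaw in the frame of clip_rail between -0.01 and 0.01 m and z of clip_1_jaw in the frame of clip_rail between 0.018 and 0.033 m) or distance between clip_1_jaw and plug_1 below 0.017 m or distance between clip_1_jaw and plug_2 below 0.017 m or distance between clip_1_jaw and plug_3 below 0.017 m) and ((x of clip_2_jaw in the frame of clip_rail between -0.08 and 0.08 m and y of clip_2_jaw in the frame of clip_rail between -0.01 and 0.01 m and z of clip_2_jaw in the frame of clip_rail between 0.018 and 0.033 m) or distance between clip_2_jaw and plug_1 below 0.017 m or distance between clip_2_jaw and plug_2 below 0.017 m or distance between clip_2_jaw and plug_3 below 0.017 m) and ((x of clip_3_jaw in the frame of clip_rail between -0.08 and 0.08 m and y of clip_3_jaw in the frame of clip_rail between -0.01 and 0.01 m and z of clip_3_jaw in the frame of clip_rail between 0.018 and 0.033 m) or distance between clip_3_jaw and plug_1 below 0.017 m or distance between clip_3_jaw and plug_2 below 0.017 m or distance between clip_3_jaw and plug_3 below 0.017 m) and distance of each of oil_bottle_mid, padlock_mid from where it was at the start of the episode below 0.04 m); the robot touches nothing.
It fails at once if the fingers press on a plug (contact force between the fingers and plug_1 above 1.5 N or contact force between the fingers and plug_2 above 1.5 N or contact force between the fingers and plug_3 above 1.5 N).
Of plug_1, plug_2, plug_3 only 2 to 3 are there at a start; the rules pass over those that are not, and their reading is None.
At some moment in a run one of follower_1, follower_2, follower_3 may be knocked a few centimetres aside while the robot is not near it.
It also fails if it takes over 210 s, if anything falls off the work surface, if the arm or the gripper's body presses on something with over 40 N, if the wrist force passes 120 N, or if a joint passes its speed limit or range.

## Working session

There is one attempt and no reset: what is moved stays moved. The work goes in short steps, Python scripts to look and compute and a tool call to move; the robot and the scene stay as the last step left them, time stands still between calls to the robot, and variables do not carry over. Pictures are saved under pics/ and viewed, and the job is handed in when it is done.

Besides the shell and the picture viewer there is one more tool, called after "Emit:" as name(argument=value, ...), one argument or row to a line, values as JSON. apply_moves: Moves the arm, as the interface text tells. Its arguments: {"type":"object","properties":{"commands":{"type":"array","items":{"type":"object","properties":{"grip":{"type":"number"},"dp":{"type":"array","items":{"type":"number"}},"yaw":{"type":"number"}}}},"newtons":{"type":"number"}},"required":["commands"]}

```bash
ls; mkdir -p pics; python3 - <<'E'
from plant import get_state,capture
import cv2
s=get_state();print(s)
for n in("scene","top","wrist"):
    c=capture(n);cv2.imwrite(f"pics/a_{n}.png",c["color"][:,:,::-1]);print(n,{k:v for k,v in c.items() if k!="color"})
E
```

```text
pics
{'time_s': 0.0, 'joints': array([-5.83794621e+01,  2.05913586e+01,  6.34294219e-01, -1.84555559e-02,
       -7.01380283e+01, -1.65066190e+01]), 'qd': array([ 0.00224125,  0.04699583,  0.04244873, -0.01394664,  0.03815892,
        0.05574367]), 'joint_torque': array([ 7.59967352e-04, -5.82717168e+01,  2.93048912e+01,  6.99686229e+00,
        6.63730607e-03, -1.76099911e-04]), 'tcp_pos': array([ 0.17582866, -0.65118478,  0.22563276]), 'eef_rot': array([ 1.79903897e+02, -1.03862320e-02, -1.64892357e+02]), 'contact_force': array([0.21217166, 0.95522977, 0.1084622 ]), 'moment': array([ 0.00627294, -0.01173491,  0.0283106 ]), 'gripper_width': 0.0873371184861573}
scene {'camera_matrix': array([[426.28250345,   0.        , 254.19268269],
       [  0.        , 426.28250345, 199.68505702],
       [  0.        ,   0.        ,   1.        ]]), 'xyz': array([-0.02512133, -0.64518901,  0.66457081]), 'rotation': array([ 56.64365393,   0.66354927, -35.39696933])}
top {'camera_matrix': array([[356.86214199,   0.        , 257.76078098],
       [  0.        , 356.86214199, 193.31606386],
       [  0.        ,   0.        ,   1.        ]]), 'xyz': array([0.31689952, 0.0554203 , 0.95016951]), 'rotation': array([  9.19818328,  -0.33116841, -90.5655924 ])}
wrist {'camera_matrix': array([[294.56996473,   0.        , 250.36139765],
       [  0.        , 294.56996473, 194.37841714],
       [  0.        ,   0.        ,   1.        ]]), 'T_tool_cam': array([[ 2.68292079e-04,  9.58648410e-01,  2.84592964e-01,
         7.71099975e-02],
       [ 9.99999864e-01, -1.29815801e-04, -5.05438820e-04,
         8.09772160e-05],
       [-4.47593457e-04,  2.84593060e-01, -9.58648314e-01,
        -1.58681533e-01],
       [ 0.00000000e+00,  0.00000000e+00,  0.00000000e+00,
         1.00000000e+00]])}
```

View pics/a_scene.png

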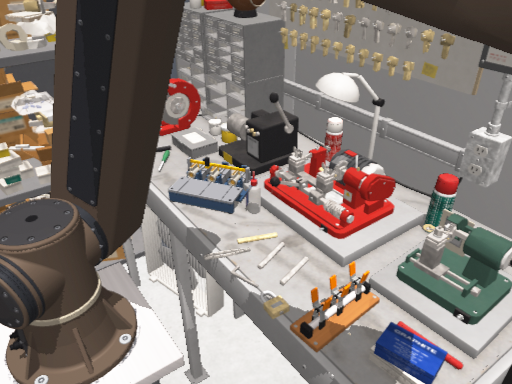

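View pics/a_top.png

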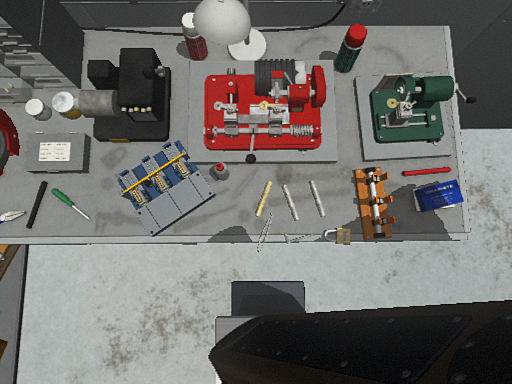

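View pics/a_wrist.png

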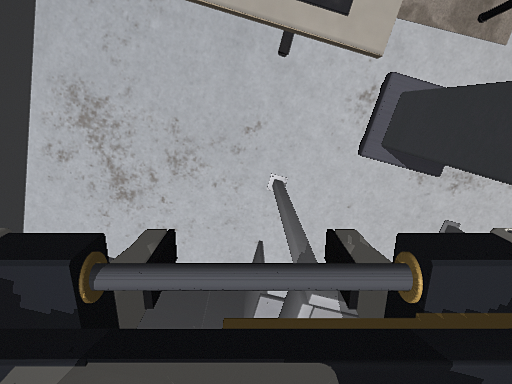

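```bash
cat > h.py <<'E'
from plant import get_state,capture,close_job
import cv2,numpy as np
from scipy.spatial.transform import Rotation as Ro
def rot(e): return Ro.from_euler('xyz',e,degrees=True).as_matrix()
class Cam:
    def __init__(s,n):
        st=get_state(); c=capture(n); s.K=c["camera_matrix"]; s.im=c["color"][:,:,::-1].copy()
        if n=="wrist":
            T=c["T_tool_cam"]; R=rot(st["eef_rot"]); s.p=R@T[:3,3]+st["tcp_pos"]; s.R=R@T[:3,:3]
        else: s.p=np.array(c["xyz"]); s.R=rot(c["rotation"])
    def ray(s,u,v):
        d=np.linalg.inv(s.K)@[u,v,1]; return s.R@np.array([d[0],-d[1],-d[2]])
    def on(s,u,v,z):
        d=s.ray(u,v); return s.p+d*(z-s.p[2])/d[2]
    def px(s,P):
        q=s.R.T@(np.asarray(P,float)-s.p); a=s.K@[q[0],-q[1],-q[2]]; return a[:2]/a[2]
def tri(c1,p1,c2,p2):
    A=[];b=[]
    M=np.zeros((3,3));v=np.zeros(3);L=[]
    for c,p in((c1,p1),(c2,p2)):
        d=c.ray(*p);d/=np.linalg.norm(d);Q=np.eye(3)-np.outer(d,d);M+=Q;v+=Q@c.p;L.append((c.p,Q))
    X=np.linalg.solve(M,v);return X,[np.linalg.norm(Q@(X-p)) for p,Q in L]
def crop(im,x0,y0,x1,y1,k,name): cv2.imwrite(name,cv2.resize(im[y0:y1,x0:x1],None,fx=k,fy=k,interpolation=cv2.INTER_CUBIC))
def tip(): 
    s=get_state();print('t',round(s["time_s"],2),s["tcp_pos"].round(4),s["eef_rot"].round(1),s["contact_force"].round(1),round(s["gripper_width"],4));return s
E
python3 - <<'E'
from h import *
c=Cam("top");crop(c.im,110,120,400,260,2.7,"pics/b_top.png")
for n,p,z in [("tab",(167,163),.07),("rail",(374,204),.025),("f1",(263,198),.006),("f2",(290,201),.006),("f3",(317,198),.006)]: print(n,c.on(*p,z).round(3))
c=Cam("scene");crop(c.im,150,140,280,220,6,"pics/b_scene.png");crop(c.im,190,210,390,345,4,"pics/b_scene2.png")
E
```

```text
tab [0.539 0.278 0.07 ]
rail [ 0.436 -0.256  0.025]
f1 [0.457 0.035 0.006]
f2 [ 0.448 -0.037  0.006]
f3 [ 0.456 -0.11   0.006]
```

View pics/b_top.png

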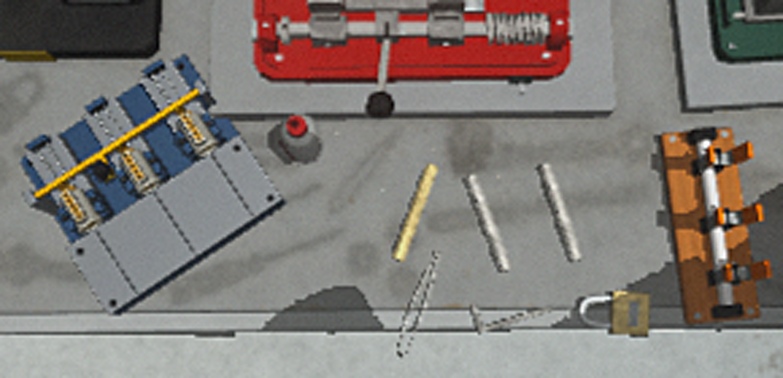

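View pics/b_scene.png

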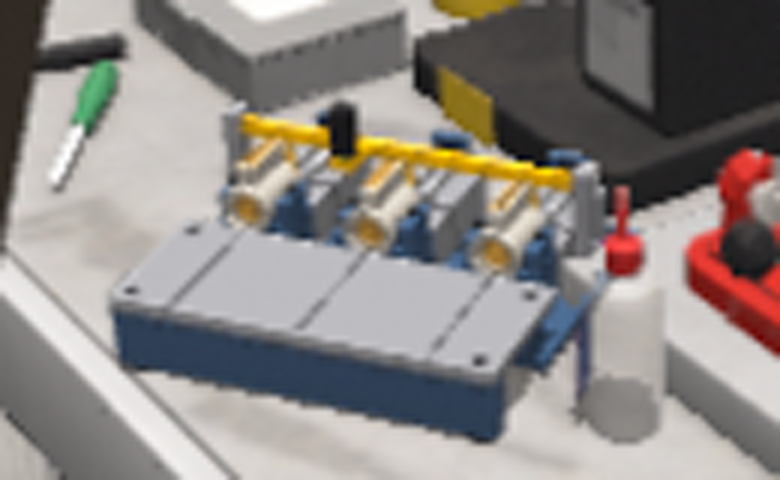

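View pics/b_scene2.png

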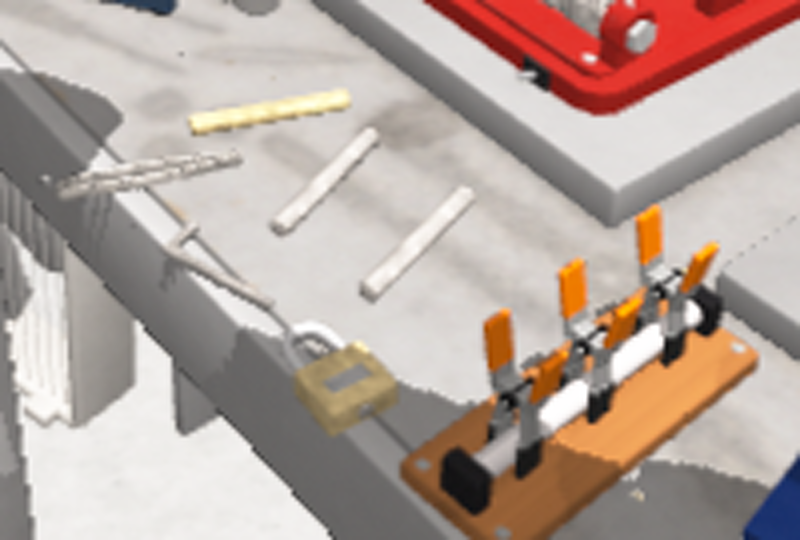

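```bash
cat >> h.py <<'E'
def go(P,yaw=None,s=None):
    "print dp (mm, tool axes) and yaw (rad) to reach world P, tool yaw deg (tool down)"
    s=s or get_state(); R=rot(s["eef_rot"]); d=R.T@(np.asarray(P,float)-s["tcp_pos"])*1000
    dy=0
    if yaw is not None: dy=-np.radians((yaw-s["eef_rot"][2]+180)%360-180)
    print('go dp',d.round(1),'yaw',round(dy,4)); return d,dy
E
python3 - <<'E'
from h import *
for i in range(3): tip()
go([.43,-.3,.33],-160);go([.48,.12,.36],-150)
c=Cam("top")
for n,p,z in [("bottle",(220,169),.122),("kl",(124,191),.074),("kr",(184,154),.074),("c1",(379,177),.08),("c2",(384,199),.08),("c3",(382,219),.08)]: print(n,c.on(*p,z).round(3))
E
```

```text
t 0.25 [ 0.1759 -0.6514  0.2261] [ 180.    -0.  -164.9] [ 1.4 -1.1  1. ] 0.0874
t 0.25 [ 0.1759 -0.6514  0.2261] [ 180.    -0.  -164.9] [ 1.4 -1.1  1. ] 0.0874
t 0.25 [ 0.1759 -0.6514  0.2261] [ 180.    -0.  -164.9] [ 1.4 -1.1  1. ] 0.0874
go dp [-336.9  273.1 -103.7] yaw -0.0853
go dp [-494.7  665.6 -133.4] yaw -0.2598
bottle [0.51  0.138 0.122]
kl [0.468 0.381 0.074]
kr [0.561 0.235 0.074]
c1 [ 0.496 -0.254  0.08 ]
c2 [ 0.441 -0.263  0.08 ]
c3 [ 0.391 -0.254  0.08 ]
```

Emit:
apply_moves(
  commands=[
    {"dp": [-60,50,-60],"yaw": 0,"grip": 1},
    {"dp": [-112,91,-104],"yaw": -0.03,"grip": 1},
    {"dp": [-168,136,-104],"yaw": -0.06,"grip": 1},
    {"dp": [-224,182,-104],"yaw": -0.085,"grip": 1},
    {"dp": [-280,227,-104],"yaw": -0.085,"grip": 1},
    {"dp": [-337,273,-104],"yaw": -0.085,"grip": 1},
    {"dp": [-357,325,-110],"yaw": -0.1,"grip": 1},
    {"dp": [-380,385,-115],"yaw": -0.15,"grip": 1},
    {"dp": [-405,440,-120],"yaw": -0.2,"grip": 1},
    {"dp": [-430,495,-125],"yaw": -0.24,"grip": 1},
    {"dp": [-455,550,-130],"yaw": -0.24,"grip": 1},
    {"dp": [-475,610,-133],"yaw": -0.24,"grip": 1},
  ],
)

```text
time_s: 1.8
tcp_pos: [0.4671, -0.0052, 0.3556]
eef_rot: [-180.0, 0.1, -151.1]
contact_force: [0.9, -0.7, 0.8]
gripper_width: 0.0879
```

```bash
python3 - <<'E'
from h import *
tip();c=Cam("wrist");cv2.imwrite("pics/c_wrist.png",c.im)
E
```

```text
t 1.8 [ 0.4671 -0.0052  0.3556] [-1.800e+02  1.000e-01 -1.511e+02] [ 0.9 -0.7  0.8] 0.0879
```

View pics/c_wrist.png

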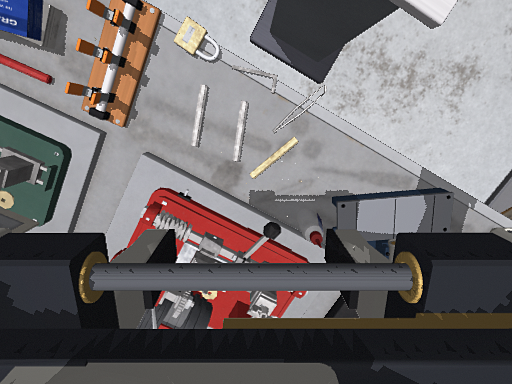

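```bash
python3 - <<'E'
from h import *
go([.57,.34,.30],-147.5)
E
```

```text
go dp [-253.9  247.5   56.6] yaw -0.0604
```

Emit:
apply_moves(
  commands=[
    {"dp": [-42,41,0],"yaw": 0,"grip": 1},
    {"dp": [-84,82,0],"yaw": -0.03,"grip": 1},
    {"dp": [-127,124,10],"yaw": -0.06,"grip": 1},
    {"dp": [-170,165,20],"yaw": -0.06,"grip": 1},
    {"dp": [-212,206,40],"yaw": -0.06,"grip": 1},
    {"dp": [-254,247,57],"yaw": -0.06,"grip": 1},
    {"dp": [-254,247,57],"yaw": -0.06,"grip": 1},
  ],
)

```text
time_s: 2.72
tcp_pos: [0.5699, 0.3345, 0.2938]
eef_rot: [-180.0, -0.3, -147.6]
contact_force: [0.1, 0.5, -0.4]
gripper_width: 0.0878
```

```bash
python3 - <<'E'
from h import *
tip();c=Cam("wrist");cv2.imwrite("pics/d_wrist.png",c.im);crop(c.im,0,0,512,300,1.5,"pics/d2.png")
E
```

```text
t 2.73 [0.5699 0.3345 0.2938] [-180.    -0.3 -147.6] [ 0.1  0.5 -0.4] 0.0878
```

View pics/d2.png

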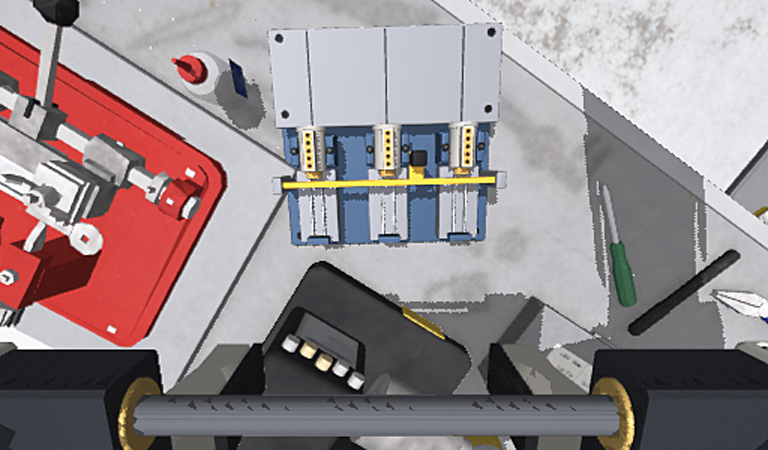

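```bash
cat >> h.py <<'E'
def stand(x,y,z,o,psi):
    a=np.radians(psi);return np.array([o[0]+x*np.cos(a)-y*np.sin(a),o[1]+x*np.sin(a)+y*np.cos(a),z])
E
python3 - <<'E'
from h import *
from scipy.optimize import least_squares
c=Cam("wrist")
crop(c.im,170,5,350,175,4.4,"pics/e1.png");crop(c.im,100,20,200,100,7,"pics/e2.png")
# plate by quad
g=cv2.cvtColor(c.im,cv2.COLOR_BGR2HSV)
print(c.im[50,200],c.im[30,300],c.im[60,350],c.im[150,300])
E
```

```text
[219 210 208] [207 197 194] [199 194 195] [206 196 194]
```

View pics/e1.png

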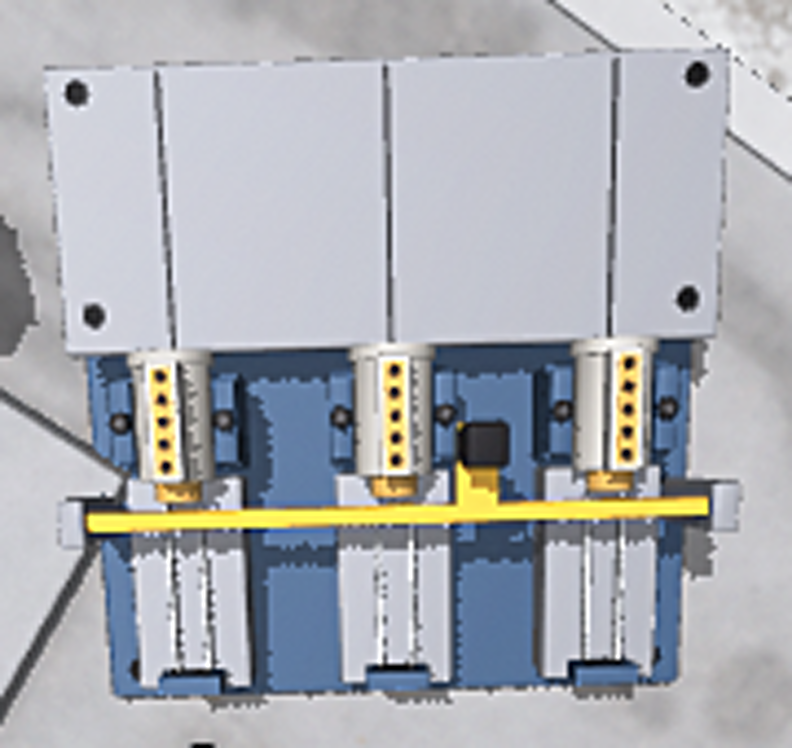

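View pics/e2.png

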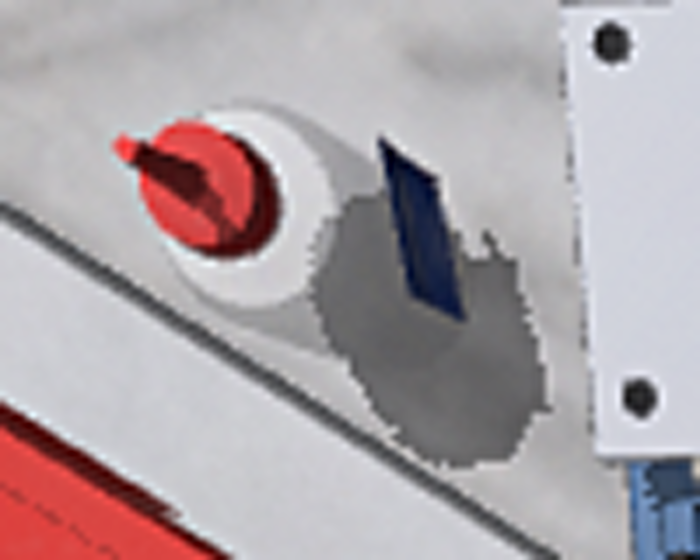

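```bash
python3 - <<'E'
from h import *
from scipy.optimize import least_squares
c=Cam("wrist")
f=lambda u,v,k=4.4,x=170,y=5:((u+.5)/k-.5+x,(v+.5)/k-.5+y)
L=[((45,68),-130,-97.5,41),((727,50),-130,97.5,41),((715,335),-53,97.5,41),((68,352),-53,-97.5,41),((156,68),-130,-65,41),((386,63),-130,0,41),((616,57),-130,65,41)]
W=np.array([c.on(*f(*a[0]),a[3]/1000) for a in L])
def r(p): return np.concatenate([(stand(a[1]/1e3,a[2]/1e3,a[3]/1e3,p[:2],p[2])-w)[:2] for a,w in zip(L,W)])
s=least_squares(r,[.519,.311,32]);print(s.x,(s.fun*1000).round(1))
o,psi=s.x[:2],s.x[2]
for n,P in {"tabtop":(-5.5,32,100),"plugtip1":(-10,65,57),"plugtip2":(-10,0,57),"stop1":(42,65,50),"keepL":(-5.5,97,74),"keepR":(-5.5,-97,74),"h1":(-50,-65,73)}.items():
    u,v=c.px(stand(P[0]/1e3,P[1]/1e3,P[2]/1e3,o,psi));print(n,((u+.5-170)*4.4,(v+.5-5)*4.4))
g=lambda u,v:f(u,v,7,100,20)
inv=lambda P:(np.array([[np.cos(np.radians(psi)),np.sin(np.radians(psi))],[-np.sin(np.radians(psi)),np.cos(np.radians(psi))]])@(P[:2]-o)*1000).round(1)
# tab from image
print("tab st",inv(c.on(*f(485,442),.1)))
print("cap centre z=.09",inv(c.on(*g(208,188),.09)),"z.1",inv(c.on(*g(200,188),.1)),"tip",inv(c.on(*g(122,147),.122)),"white shoulder z.08",inv(c.on(*g(240,205),.08)), "base",inv(c.on(*g(300,270),.0)))
t=Cam("top");print([inv(t.on(220,y,z)) for y,z in((169,.122),(171,.1))])
E
```

```text
[ 0.51823331  0.31326801 33.75643621] [ 0.4 -0.5 -0.6  0.7  1.   0.9  1.4  0.2 -0.7 -0.1 -0.8 -0.6 -0.8 -0.8]
tabtop (np.float64(519.4542444981853), np.float64(518.1203436927523))
plugtip1 (np.float64(613.0599517452783), np.float64(492.87874888968986))
plugtip2 (np.float64(394.6666381456643), np.float64(498.32754004869133))
stop1 (np.float64(603.5205168727028), np.float64(663.328575954016))
keepL (np.float64(735.9553632180009), np.float64(508.10124522227113))
keepR (np.float64(58.49013665572652), np.float64(524.9395294283495))
h1 (np.float64(160.03546202424087), np.float64(357.38165961004813))
tab st [-25.   22.9]
cap centre z=.09 [ -92.5 -146.2] z.1 [ -90.6 -143.7] tip [ -92.2 -146.2] white shoulder z.08 [ -91.7 -144.9] base [ -94.1 -162.8]
[array([-103.8, -140.9]), array([-102.4, -139.2])]
```

```bash
cat >> h.py <<'E'
O=np.array([.51823,.31327]);PSI=33.756
def S(x,y,z): return stand(x/1e3,y/1e3,z/1e3,O,PSI)
def inv(P):
    a=np.radians(PSI);return np.array([*(np.array([[np.cos(a),np.sin(a)],[-np.sin(a),np.cos(a)]])@(np.asarray(P)[:2]-O)*1000),P[2]*1000]).round(1)
def where(): s=tip();print('stand',inv(s["tcp_pos"]),'relyaw',round(s["eef_rot"][2]-PSI+180,2));return s
E
python3 - <<'E'
from h import *
s=where();go(S(-25,23,150),PSI-180,s);go(S(-25,23,81),PSI-180,s)
E
```

```text
t 2.92 [0.5704 0.331  0.2988] [-180.     0.  -147.7] [-0.3 -0.7 -0.1] 0.0877
stand [ 53.2 -14.3 298.8] relyaw -1.47
go dp [ 79.3  35.2 148.7] yaw -0.0257
go dp [ 79.3  35.2 217.7] yaw -0.0257
```

Emit:
apply_moves(
  commands=[
    {"dp": [26,12,50],"yaw": -0.02,"grip": 0.5},
    {"dp": [53,23,100],"yaw": -0.025,"grip": 0.5},
    {"dp": [79,35,148],"yaw": -0.025,"grip": 0.5},
    {"dp": [79,35,148],"yaw": -0.025,"grip": 0.5},
    {"dp": [79,35,148],"yaw": -0.025,"grip": 0.5},
    {"dp": [79,35,148],"yaw": -0.025,"grip": 0.5},
  ],
)

```text
time_s: 3.68
tcp_pos: [0.4863, 0.3197, 0.1521]
eef_rot: [180.0, 0.2, -146.3]
contact_force: [-0.0, 0.7, -0.8]
gripper_width: 0.0442
```

```bash
python3 - <<'E'
from h import *
where();c=Cam("wrist");where();crop(c.im,0,0,512,384,1.5,"pics/f.png")
E
```

```text
t 3.67 [0.4863 0.3197 0.1521] [ 180.     0.2 -146.3] [-0.   0.7 -0.8] 0.0442
stand [-22.9  23.1 152.1] relyaw -0.05
t 3.73 [0.4861 0.3196 0.1518] [ 180.     0.2 -146.3] [-0.3 -0.1 -0. ] 0.0441
stand [-23.2  23.1 151.8] relyaw -0.06
```

View pics/f.png

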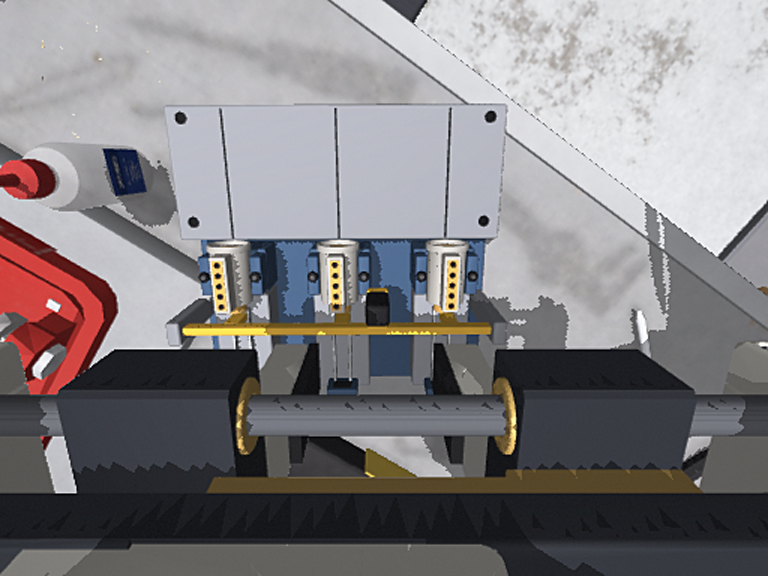

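```bash
python3 - <<'E'
from h import *
where();c=Cam("wrist");crop(c.im,100,60,350,170,3.2,"pics/g.png");np.save("g.npy",np.hstack([c.R,c.p[:,None]]))
crop(c.im,0,80,120,160,6,"pics/g2.png")
E
```

```text
t 3.73 [0.4861 0.3196 0.1518] [ 180.     0.2 -146.3] [-0.3 -0.1 -0. ] 0.0441
stand [-23.2  23.1 151.8] relyaw -0.06
```

View pics/g.png

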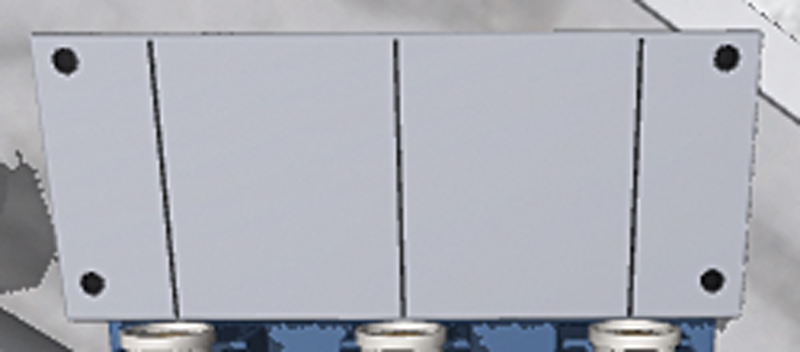

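View pics/g2.png

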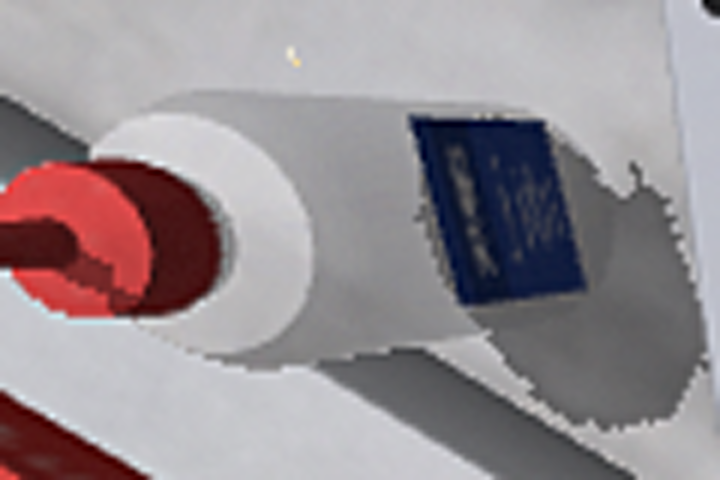

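```bash
python3 - <<'E'
from h import *
from scipy.optimize import least_squares
c=Cam("wrist");G=np.load("g.npy");c.R=G[:,:3];c.p=G[:,3]
f=lambda u,v,k=3.2,x=100,y=60:((u+.5)/k-.5+x,(v+.5)/k-.5+y)
L=[((32,33),-130,-97.5,41),((762,31),-130,97.5,41),((742,319),-53,97.5,41),((67,320),-53,-97.5,41),((178.5,320),-53,-65,41),((404,319),-53,0,41),((630,319),-53,65,41)]
W=np.array([c.on(*f(*a[0]),a[3]/1000) for a in L])
def r(p): return np.concatenate([(stand(a[1]/1e3,a[2]/1e3,a[3]/1e3,p[:2],p[2])-w)[:2] for a,w in zip(L,W)])
s=least_squares(r,[.519,.311,32]);print(s.x,(s.fun*1000).round(1))
import h;h.O=s.x[:2];h.PSI=s.x[2]
g=lambda u,v:f(u,v,6,0,80)
for z in(.09,.1,.105): print(z,inv(c.on(*g(78,240),z)))
print("tabtop",inv(c.on(377/1.5,296/1.5,.1)))
E
```

```text
[ 0.5172975   0.31399601 33.82121056] [ 0.3 -1.  -0.6  0.7 -0.1  0.2  0.3 -0.3  0.   0.1  0.1  0.2  0.   0.1]
0.09 [ -91.2 -149.8   90. ]
0.1 [ -91.6 -142.   100. ]
0.105 [ -91.8 -138.1  105. ]
tabtop [-34.9  23.  100. ]
```

```bash
sed -i 's/^O=.*/O=np.array([.51730,.31400]);PSI=33.82/' h.py; python3 - <<'E'
from h import *
c=Cam("wrist");G=np.load("g.npy");c.R=G[:,:3];c.p=G[:,3]
for P in [(-25,23,100),(-19,23,100),(-31,23,100),(-25,23,74),(-5.5,23,74),(-16,0,61)]: print(P,((c.px(S(*P))+.5-[170,150])*4.4).round())
crop(c.im,170,150,330,240,4.4,"pics/g3.png")
s=where();go(S(-25,23,81),PSI-180,s)
E
```

```text
(-25, 23, 100) [360. 265.]
(-19, 23, 100) [360. 298.]
(-31, 23, 100) [360. 232.]
(-25, 23, 74) [359. 219.]
(-5.5, 23, 74) [360. 314.]
(-16, 0, 61) [246. 242.]
t 3.88 [0.4854 0.3193 0.1508] [ 1.800e+02  1.000e-01 -1.463e+02] [-0.2  0.2 -0.5] 0.0441
stand [-23.5  22.1 150.8] relyaw -0.11
go dp [ 1.5  0.9 69.8] yaw -0.0019
```

View pics/g3.png

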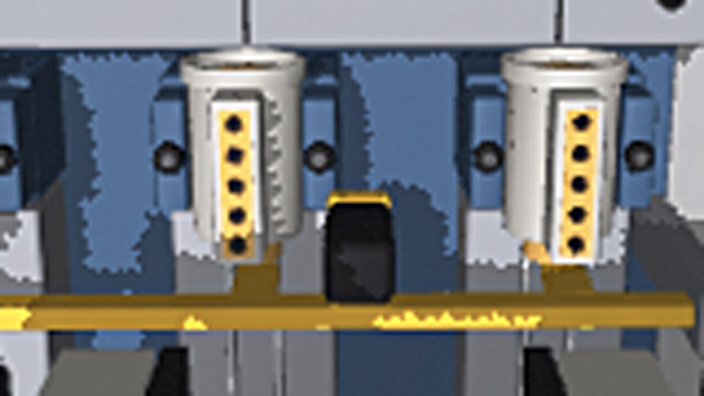

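Emit:
apply_moves(
  newtons=20,
  commands=[
    {"dp": [1.5,1,35],"yaw": 0,"grip": 0.5},
    {"dp": [1.5,1,69],"yaw": 0,"grip": 0.5},
    {"dp": [1.5,1,69],"yaw": 0,"grip": 0.5},
    {"dp": [1.5,1,69],"yaw": 0,"grip": 0},
    {"dp": [1.5,1,69],"yaw": 0,"grip": 0},
    {"dp": [1.5,1,69],"yaw": 0,"grip": 0},
    {"dp": [1.5,1,69],"yaw": 0,"grip": 0},
  ],
)

```text
time_s: 4.75
tcp_pos: [0.4834, 0.3192, 0.0819]
eef_rot: [180.0, 0.1, -146.3]
contact_force: [-0.6, 0.7, 2.9]
gripper_width: 0.0118
```

```bash
python3 - <<'E'
from h import *
where()
E
```

```text
t 4.75 [0.4834 0.3192 0.0819] [ 1.800e+02  1.000e-01 -1.463e+02] [-0.6  0.7  2.9] 0.0118
stand [-25.3  23.2  81.9] relyaw -0.08
```

Tab pinched (11.8 mm). Move it by +22 mm.

Emit:
apply_moves(
  commands=[
    {"dp": [0,6,0],"grip": 0},
    {"dp": [0,12,0],"grip": 0},
    {"dp": [0,18,0],"grip": 0},
    {"dp": [0,23,0],"grip": 0},
    {"dp": [0,23.5,0],"grip": 0},
    {"dp": [0,23.5,0],"grip": 0},
  ],
)

```text
$.commands[0]: bad value
```

```bash
python3 - <<'E'
from h import *
s=where()
E
```

```text
t 4.75 [0.4834 0.3192 0.0819] [ 1.800e+02  1.000e-01 -1.463e+02] [-0.6  0.7  2.9] 0.0118
stand [-25.3  23.2  81.9] relyaw -0.08
```

Yaw is required.

Emit:
apply_moves(
  commands=[
    {"dp": [0,6,0],"yaw": 0,"grip": 0},
    {"dp": [0,12,0],"yaw": 0,"grip": 0},
    {"dp": [0,18,0],"yaw": 0,"grip": 0},
    {"dp": [0,23,0],"yaw": 0,"grip": 0},
    {"dp": [0,23.5,0],"yaw": 0,"grip": 0},
    {"dp": [0,23.5,0],"yaw": 0,"grip": 0},
  ],
)

```text
time_s: 5.5
tcp_pos: [0.472, 0.3359, 0.0818]
eef_rot: [-179.7, -0.0, -146.2]
contact_force: [15.2, -13.7, 2.9]
gripper_width: 0.0118
```

```bash
python3 - <<'E'
from h import *
s=where()
c=Cam("top");cv2.imwrite("pics/h_top.png",c.im[100:300])
E
```

```text
t 5.5 [0.472  0.3359 0.0818] [-179.7   -0.  -146.2] [ 15.2 -13.7   2.9] 0.0118
stand [-25.5  43.4  81.8] relyaw -0.06
```

View pics/h_top.png

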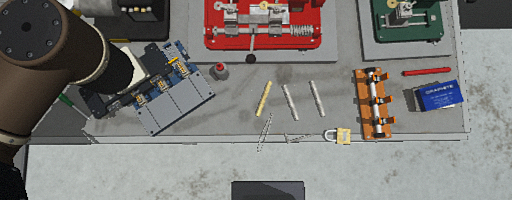

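Emit:
apply_moves(
  commands=[
    {"dp": [0,2,0],"yaw": 0,"grip": 0},
    {"dp": [0,2,0],"yaw": 0,"grip": 0},
  ],
)

```text
time_s: 5.8
tcp_pos: [0.4718, 0.336, 0.0817]
eef_rot: [-179.6, -0.1, -146.3]
contact_force: [22.1, -21.8, 2.7]
gripper_width: 0.0117
```

```bash
python3 - <<'E'
from h import *
s=where()
E
```

```text
t 5.8 [0.4718 0.336  0.0817] [-1.796e+02 -1.000e-01 -1.463e+02] [ 22.1 -21.8   2.7] 0.0117
stand [-25.5  43.6  81.7] relyaw -0.07
```

Emit:
apply_moves(
  commands=[
    {"dp": [0,-4,0],"yaw": 0,"grip": 0},
    {"dp": [0,-4,0],"yaw": 0,"grip": 0.4},
    {"dp": [0,-4,0],"yaw": 0,"grip": 0.4},
    {"dp": [0,-4,-50],"yaw": 0,"grip": 0.4},
    {"dp": [0,-4,-105],"yaw": 0,"grip": 0.4},
  ],
)

```text
time_s: 6.42
tcp_pos: [0.4702, 0.3368, 0.1863]
eef_rot: [-180.0, -0.2, -146.2]
contact_force: [1.1, 1.5, -0.5]
gripper_width: 0.0347
```

```bash
python3 - <<'E'
from h import *
s=where();c=Cam("wrist");crop(c.im,0,0,512,300,1.5,"pics/i.png")
go([.50,-.04,.26],-120,s);go([.50,-.04,.26],-190,s)
E
```

```text
t 6.42 [0.4702 0.3368 0.1863] [-180.    -0.2 -146.2] [ 1.1  1.5 -0.5] 0.0347
stand [-26.4  45.2 186.3] relyaw -0.05
go dp [ 184.9 -329.9  -73. ] yaw -0.4578
go dp [ 184.9 -329.9  -73. ] yaw 0.764
```

View pics/i.png

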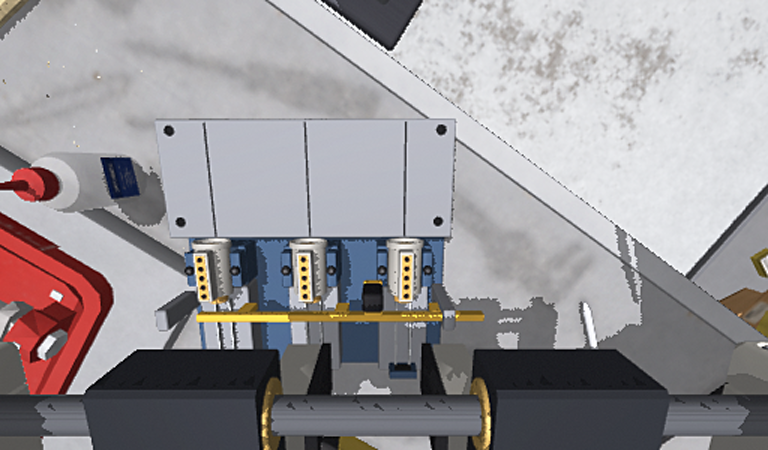

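```bash
python3 - <<'E'
from h import *
s=where();go([.45,.03,.24],-198,s)
E
```

```text
t 6.47 [0.4734 0.3394 0.1952] [ 180.     0.5 -146.1] [2.3 1.6 8.9] 0.0349
stand [-22.4  45.5 195.2] relyaw 0.04
go dp [ 191.3 -243.9  -46.7] yaw 0.9051
```

Emit:
apply_moves(
  commands=[
    {"dp": [30,-40,-20],"yaw": 0.15,"grip": 0.5},
    {"dp": [62,-80,-47],"yaw": 0.3,"grip": 0.5},
    {"dp": [95,-122,-47],"yaw": 0.45,"grip": 0.5},
    {"dp": [127,-163,-47],"yaw": 0.6,"grip": 0.5},
    {"dp": [160,-204,-47],"yaw": 0.75,"grip": 0.5},
    {"dp": [191,-244,-47],"yaw": 0.905,"grip": 0.5},
    {"dp": [191,-244,-47],"yaw": 0.905,"grip": 0.5},
    {"dp": [191,-244,-47],"yaw": 0.905,"grip": 0.5},
    {"dp": [191,-244,-47],"yaw": 0.905,"grip": 0.5},
  ],
)

```text
time_s: 7.6
tcp_pos: [0.4479, 0.0289, 0.233]
eef_rot: [180.0, -0.0, 162.0]
contact_force: [0.7, 0.9, 0.2]
gripper_width: 0.0435
```

```bash
cat >> h.py <<'E'
def rods(c,z=.006,show=None):
    "bright, low-saturation or yellow elongated blobs on the bench about 100x12 mm"
    g=cv2.cvtColor(c.im,cv2.COLOR_BGR2HSV); out=[]
    e=cv2.adaptiveThreshold(g[:,:,2],255,cv2.ADAPTIVE_THRESH_MEAN_C,cv2.THRESH_BINARY,61,-12)
    y=cv2.inRange(g,(18,60,120),(35,255,255))
    for k,m in(("m",e),("y",y)):
        cs,_=cv2.findContours(m,cv2.RETR_EXTERNAL,cv2.CHAIN_APPROX_NONE)
        for q in cs:
            if cv2.contourArea(q)<60: continue
            b=cv2.boxPoints(cv2.minAreaRect(q)); w=np.array([c.on(u,v,z)[:2] for u,v in b])
            l1,l2=np.linalg.norm(w[1]-w[0]),np.linalg.norm(w[2]-w[1])
            if l1<l2: w=np.roll(w,-1,0); l1,l2=l2,l1
            if .085<l1<.115 and .006<l2<.022:
                d=w[1]-w[0]; 
                if d[0]<0:d=-d
                mid=w.mean(0);out.append((k,mid,np.degrees(np.arctan2(d[1],d[0])),l1,l2));print(k,mid.round(4),round(out[-1][2],1),round(l1,3),round(l2,3))
    return out
E
python3 - <<'E'
from h import *
s=tip();c=Cam("wrist");crop(c.im,0,0,512,300,1.5,"pics/j.png");np.savez("j.npz",R=c.R,p=c.p,im=c.im)
rods(c)
rods(Cam("top"))
E
```

```text
t 7.6 [0.4479 0.0289 0.233 ] [180.  -0. 162.] [0.7 0.9 0.2] 0.0435
m [ 0.5818 -0.2425] 76.6 0.105 0.018
y [0.4552 0.0331] -20.9 0.099 0.011
```

View pics/j.png

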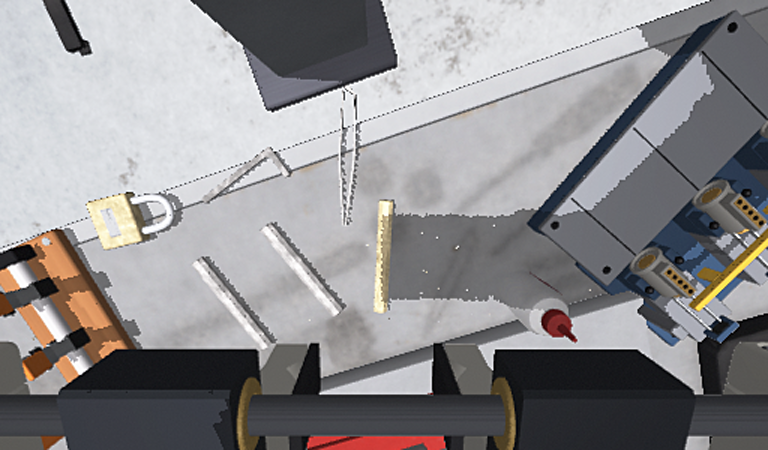

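```bash
python3 - <<'E'
from h import *
s=tip();go([.4318,.042,.003],159.1,s)
E
```

```text
t 7.7 [0.4479 0.0289 0.2329] [-180.   -0.  162.] [-0.   0.4 -0. ] 0.044
go dp [ 19.3   7.5 229.9] yaw 0.0505
```

Emit:
apply_moves(
  newtons=40,
  commands=[
    {"dp": [10,4,55],"yaw": 0.03,"grip": 0.5},
    {"dp": [19,7.5,110],"yaw": 0.05,"grip": 0.5},
    {"dp": [19,7.5,165],"yaw": 0.05,"grip": 0.5},
    {"dp": [19,7.5,205],"yaw": 0.05,"grip": 0.5},
    {"dp": [19,7.5,222],"yaw": 0.05,"grip": 0.5},
    {"dp": [19,7.5,226],"yaw": 0.05,"grip": 0.5},
    {"dp": [19,7.5,226],"yaw": 0.05,"grip": 0.5},
    {"dp": [19,7.5,226],"yaw": 0.05,"grip": 0.5},
  ],
)

```text
time_s: 8.7
tcp_pos: [0.4316, 0.0412, 0.0074]
eef_rot: [-179.9, -0.0, 159.1]
contact_force: [-2.8, -0.4, 4.1]
gripper_width: 0.0439
```

```bash
python3 - <<'E'
from h import *
s=tip();go([.4318,.042,.003],159.1,s)
c=Cam("wrist");crop(c.im,0,0,512,300,1.5,"pics/k.png")
E
```

```text
t 8.7 [0.4316 0.0412 0.0074] [-179.9   -0.   159.1] [-2.8 -0.4  4.1] 0.0439
go dp [0.1 0.9 4.4] yaw -0.0003
```

View pics/k.png

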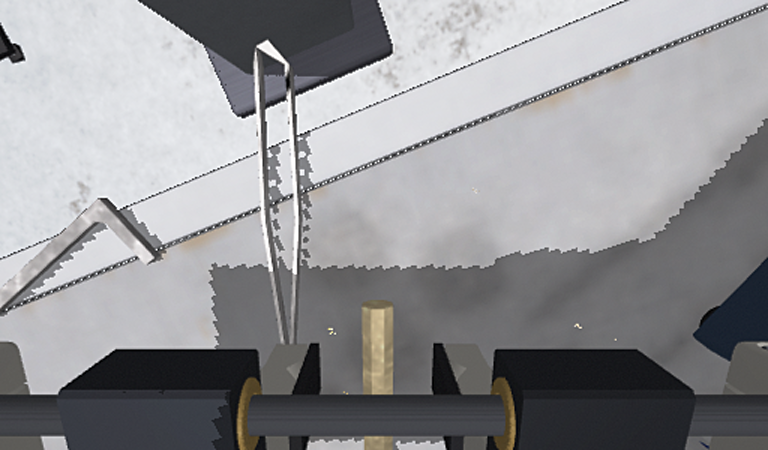

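Emit:
apply_moves(
  newtons=40,
  commands=[
    {"dp": [0,1,4.5],"yaw": 0,"grip": 0.5},
    {"dp": [0,1,4.5],"yaw": 0,"grip": 0.5},
    {"dp": [0,1,4.5],"yaw": 0,"grip": 0},
    {"dp": [0,1,4.5],"yaw": 0,"grip": 0},
    {"dp": [0,1,4.5],"yaw": 0,"grip": 0},
    {"dp": [0,1,4.5],"yaw": 0,"grip": 0},
    {"dp": [0,1,4.5],"yaw": 0,"grip": 0},
  ],
)

```text
time_s: 9.62
tcp_pos: [0.4321, 0.0416, 0.0024]
eef_rot: [-180.0, -0.0, 159.0]
contact_force: [0.3, -0.6, -0.3]
gripper_width: 0.0108
```

```bash
python3 - <<'E'
from h import *
s=tip();go([.44,.08,.14],159.1,s)
c=Cam("wrist");print(c.on(376/1.5,302/1.5,.012))
go(S(-145,0,110),PSI-180,s)
E
```

```text
t 9.62 [0.4321 0.0416 0.0024] [-180.   -0.  159.] [ 0.3 -0.6 -0.3] 0.0108
go dp [   6.5   38.6 -137.6] yaw -0.0016
[0.40509494 0.05234001 0.012     ]
go dp [ 101.7  166.2 -107.6] yaw -0.9567
```

Emit:
apply_moves(
  commands=[
    {"dp": [0,1,-50],"yaw": 0,"grip": 0},
    {"dp": [10,15,-100],"yaw": -0.1,"grip": 0},
    {"dp": [25,40,-130],"yaw": -0.25,"grip": 0},
    {"dp": [45,70,-130],"yaw": -0.4,"grip": 0},
    {"dp": [62,100,-130],"yaw": -0.55,"grip": 0},
    {"dp": [80,130,-130],"yaw": -0.7,"grip": 0},
    {"dp": [95,155,-120],"yaw": -0.85,"grip": 0},
    {"dp": [102,166,-108],"yaw": -0.957,"grip": 0},
    {"dp": [102,166,-108],"yaw": -0.957,"grip": 0},
    {"dp": [102,166,-108],"yaw": -0.957,"grip": 0},
  ],
)

```text
time_s: 10.92
tcp_pos: [0.3966, 0.233, 0.1107]
eef_rot: [-180.0, -0.0, -146.3]
contact_force: [0.1, 1.0, -1.0]
gripper_width: 0.0111
```

```bash
python3 - <<'E'
from h import *
s=where();go(S(-145,0,47),PSI-180,s)
c=Cam("wrist");crop(c.im,0,0,512,300,1.5,"pics/l.png")
E
```

```text
t 10.93 [0.3966 0.233  0.1107] [-180.    -0.  -146.3] [ 0.1  1.  -1. ] 0.0111
stand [-1.454e+02 -1.000e-01  1.107e+02] relyaw -0.08
go dp [-0.4  0.1 63.7] yaw -0.0014
```

View pics/l.png

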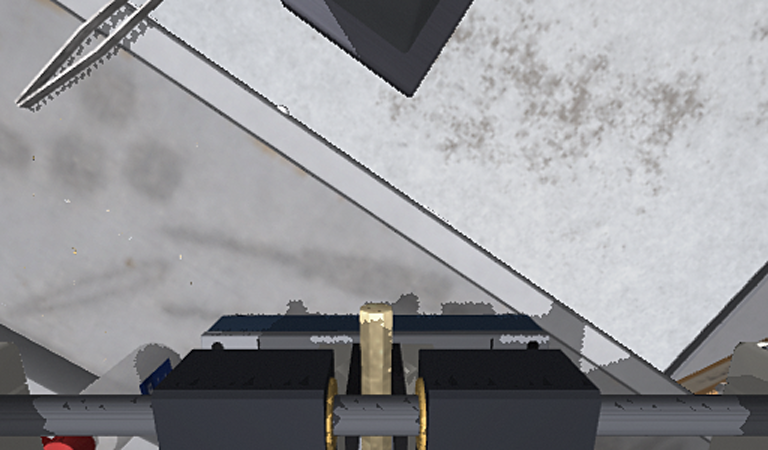

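Emit:
apply_moves(
  commands=[
    {"dp": [0,0,30],"yaw": -0.001,"grip": 0},
    {"dp": [0,0,58],"yaw": -0.001,"grip": 0},
    {"dp": [0,0,63.5],"yaw": -0.001,"grip": 0},
    {"dp": [0,0,63.5],"yaw": -0.001,"grip": 0},
    {"dp": [0,0,63.5],"yaw": -0.001,"grip": 0},
  ],
)

```text
time_s: 11.6
tcp_pos: [0.3972, 0.2339, 0.0482]
eef_rot: [180.0, 0.1, -146.1]
contact_force: [0.1, 0.0, -1.0]
gripper_width: 0.0111
```

```bash
python3 - <<'E'
from h import *
s=where();go(S(-110,0,46.8),PSI-180,s)
c=Cam("scene");crop(c.im,150,130,290,220,5.5,"pics/m.png")
E
```

```text
t 11.6 [0.3972 0.2339 0.0482] [ 1.800e+02  1.000e-01 -1.461e+02] [ 0.1  0.  -1. ] 0.0111
stand [-144.3    0.3   48.2] relyaw 0.08
go dp [-34.3  -0.4   1.5] yaw 0.0014
```

View pics/m.png

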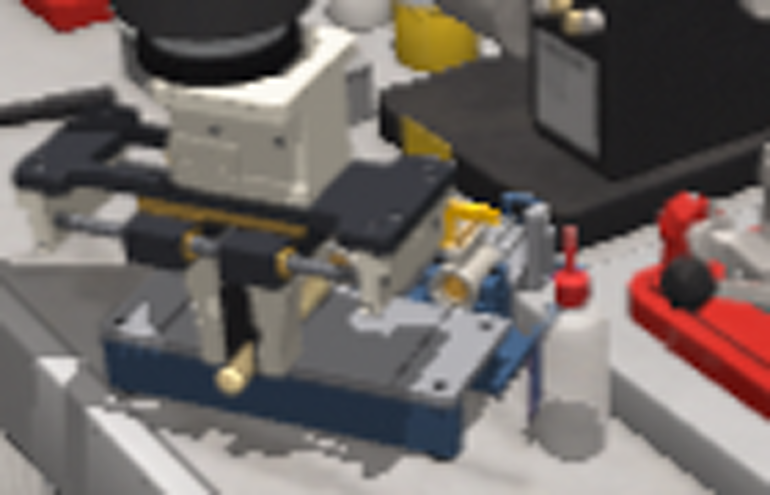

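Emit:
apply_moves(
  commands=[
    {"dp": [-8,-0.3,1.5],"yaw": 0.001,"grip": 0},
    {"dp": [-18,-0.3,1.5],"yaw": 0.001,"grip": 0},
    {"dp": [-26,-0.3,1.5],"yaw": 0.001,"grip": 0},
    {"dp": [-34,-0.3,1.5],"yaw": 0.001,"grip": 0},
    {"dp": [-34,-0.3,1.5],"yaw": 0.001,"grip": 0},
  ],
)

```text
time_s: 12.28
tcp_pos: [0.4256, 0.2525, 0.0454]
eef_rot: [-180.0, 0.0, -146.2]
contact_force: [-0.2, -1.0, -0.8]
gripper_width: 0.0111
```

```bash
python3 - <<'E'
from h import *
s=where();go(S(-75,0,46.6),PSI-180,s)
E
```

```text
t 12.28 [0.4256 0.2525 0.0454] [-180.     0.  -146.2] [-0.2 -1.  -0.8] 0.0111
stand [-1.105e+02 -1.000e-01  4.540e+01] relyaw 0.01
go dp [-35.5   0.   -1.2] yaw 0.0003
```

Emit:
apply_moves(
  commands=[
    {"dp": [-6,0,-0.8],"yaw": 0,"grip": 0},
    {"dp": [-12,0,-0.8],"yaw": 0,"grip": 0},
    {"dp": [-18,0,-0.8],"yaw": 0,"grip": 0},
    {"dp": [-24,0,-0.8],"yaw": 0,"grip": 0},
    {"dp": [-30,0,-0.8],"yaw": 0,"grip": 0},
    {"dp": [-30,0,-0.8],"yaw": 0,"grip": 0},
  ],
)

```text
time_s: 13.02
tcp_pos: [0.4504, 0.2692, 0.0464]
eef_rot: [180.0, 0.0, -146.2]
contact_force: [-0.1, -0.8, -0.7]
gripper_width: 0.0112
```

```bash
python3 - <<'E'
from h import *
s=where()
c=Cam("wrist");crop(c.im,130,130,400,300,2.9,"pics/n.png")
E
```

```text
t 13.03 [0.4504 0.2692 0.0464] [ 180.     0.  -146.2] [-0.1 -0.8 -0.7] 0.0112
stand [-80.6   0.   46.4] relyaw 0.03
```

View pics/n.png

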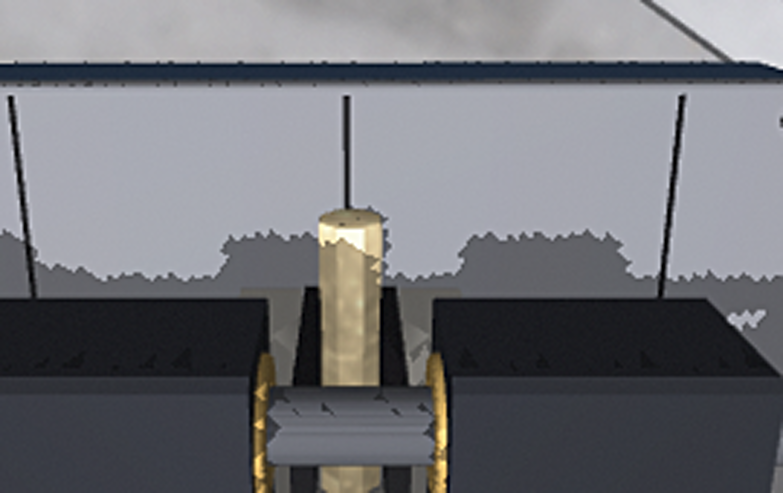

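```bash
python3 - <<'E'
from h import *
s=where()
c=Cam("wrist");f=lambda u,v:(130+u/2.9,130+v/2.9)
print(inv(c.on(*f(350,229),.056)),inv(c.on(*f(350,211),.044)))
E
```

```text
t 13.07 [0.4501 0.2689 0.0463] [ 180.     0.  -146.2] [ 0.5 -0.5 -0.4] 0.0109
stand [-80.9  -0.1  46.3] relyaw 0.02
[-105.6    0.2   56. ] [-105.2    0.3   44. ]
```

Emit:
apply_moves(
  commands=[
    {"dp": [-4,0,0],"yaw": 0,"grip": 0},
    {"dp": [-7,0,0],"yaw": 0,"grip": 0},
    {"dp": [-9,0,0],"yaw": 0,"grip": 0},
    {"dp": [-9,0,0],"yaw": 0,"grip": 0},
    {"dp": [-9,0,0],"yaw": 0,"grip": 0},
  ],
)

```text
time_s: 13.75
tcp_pos: [0.4575, 0.2739, 0.0464]
eef_rot: [180.0, 0.0, -146.2]
contact_force: [0.3, -0.3, -0.5]
gripper_width: 0.0108
```

```bash
python3 - <<'E'
from h import *
s=where()
E
```

```text
t 13.75 [0.4575 0.2739 0.0464] [ 180.     0.  -146.2] [ 0.3 -0.3 -0.5] 0.0108
stand [-72.1  -0.   46.4] relyaw 0.03
```

Emit:
apply_moves(
  commands=[
    {"dp": [-1,0,0],"yaw": 0,"grip": 0},
    {"dp": [-2,0,0],"yaw": 0,"grip": 0},
    {"dp": [-2.5,0,0],"yaw": 0,"grip": 0},
    {"dp": [-2.5,0,0],"yaw": 0,"grip": 0},
  ],
)

```text
time_s: 14.25
tcp_pos: [0.4578, 0.2735, 0.0456]
eef_rot: [-180.0, -0.2, -146.2]
contact_force: [-6.8, -3.6, 0.5]
gripper_width: 0.0107
```

Emit:
apply_moves(
  commands=[
    {"dp": [6,0,0],"yaw": 0,"grip": 0},
    {"dp": [12,0,0],"yaw": 0,"grip": 0},
    {"dp": [17,0,0],"yaw": 0,"grip": 0},
    {"dp": [20.3,0,0],"yaw": 0,"grip": 0},
    {"dp": [20.3,0,0],"yaw": 0,"grip": 0},
    {"dp": [20.3,0,0],"yaw": 0,"grip": 0},
  ],
)

```text
time_s: 15.0
tcp_pos: [0.4428, 0.2641, 0.0465]
eef_rot: [180.0, 0.0, -146.1]
contact_force: [0.8, 0.6, -0.5]
gripper_width: 0.011
```

```bash
python3 - <<'E'
from h import *
s=where()
E
```

```text
t 15.0 [0.4428 0.2641 0.0465] [ 180.     0.  -146.1] [ 0.8  0.6 -0.5] 0.011
stand [-89.7   0.   46.5] relyaw 0.03
```

Emit:
apply_moves(
  commands=[
    {"dp": [0,0,2],"yaw": 0,"grip": 0},
    {"dp": [0,0,2],"yaw": 0,"grip": 0.35},
    {"dp": [0,0,2],"yaw": 0,"grip": 0.35},
    {"dp": [0,0,-20],"yaw": 0,"grip": 0.35},
    {"dp": [0,0,-70],"yaw": 0,"grip": 0.4},
    {"dp": [0,0,-130],"yaw": 0,"grip": 0.5},
    {"dp": [-40,0,-150],"yaw": 0,"grip": 0.5},
    {"dp": [-70,0,-150],"yaw": 0,"grip": 0.5},
    {"dp": [-70,0,-150],"yaw": 0,"grip": 0.5},
    {"dp": [-70,0,-150],"yaw": 0,"grip": 0.5},
  ],
)

```text
time_s: 16.25
tcp_pos: [0.5002, 0.3023, 0.1957]
eef_rot: [-180.0, -0.1, -146.2]
contact_force: [0.4, -0.4, 0.1]
gripper_width: 0.0442
```

```bash
python3 - <<'E'
from h import *
s=where()
c=Cam("wrist");crop(c.im,100,30,370,240,2.9,"pics/o.png")
go([.45,-.04,.22],-159,s)
rods(Cam("top"))
E
```

```text
t 16.25 [0.5002 0.3023 0.1957] [-1.800e+02 -1.000e-01 -1.462e+02] [ 0.4 -0.4  0.1] 0.0442
stand [-20.7  -0.2 195.7] relyaw 0.01
go dp [ 232.3 -256.4  -23.9] yaw 0.224
m [0.2448 0.6768] 32.3 0.087 0.018
m [ 0.4475 -0.0445] 19.4 0.099 0.019
m [ 0.4571 -0.1121] 16.9 0.099 0.009
```

View pics/o.png

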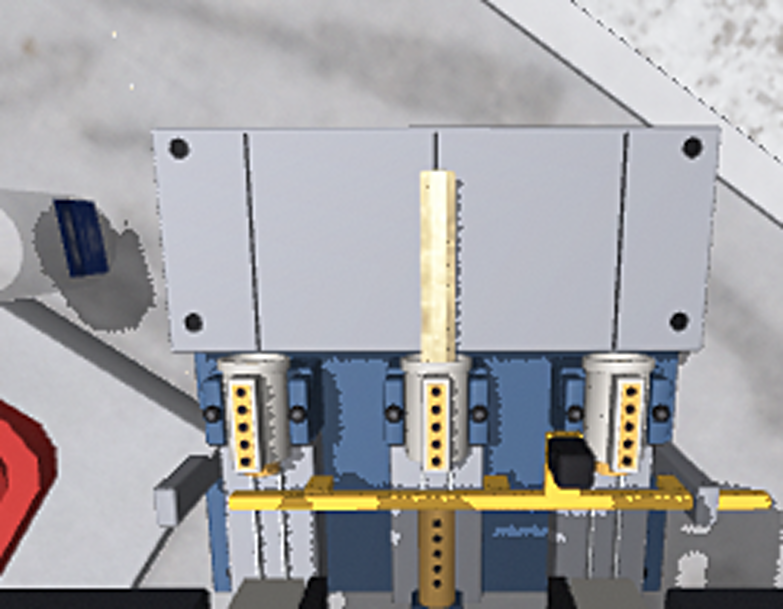

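Emit:
apply_moves(
  commands=[
    {"dp": [39,-43,-24],"yaw": 0.03,"grip": 0.5},
    {"dp": [78,-86,-24],"yaw": 0.1,"grip": 0.5},
    {"dp": [117,-128,-24],"yaw": 0.15,"grip": 0.5},
    {"dp": [155,-171,-24],"yaw": 0.22,"grip": 0.5},
    {"dp": [194,-214,-24],"yaw": 0.224,"grip": 0.5},
    {"dp": [232,-256,-24],"yaw": 0.224,"grip": 0.5},
    {"dp": [232,-256,-24],"yaw": 0.224,"grip": 0.5},
    {"dp": [232,-256,-24],"yaw": 0.224,"grip": 0.5},
  ],
)

```text
time_s: 17.35
tcp_pos: [0.4504, -0.0392, 0.2206]
eef_rot: [180.0, 0.0, -159.0]
contact_force: [-0.1, 0.5, 0.9]
gripper_width: 0.0439
```

```bash
python3 - <<'E'
from h import *
s=tip();c=Cam("wrist");crop(c.im,0,0,512,300,1.5,"pics/p.png")
rods(c)
E
```

```text
t 17.35 [ 0.4504 -0.0392  0.2206] [ 180.    0. -159.] [-0.1  0.5  0.9] 0.0439
```

View pics/p.png

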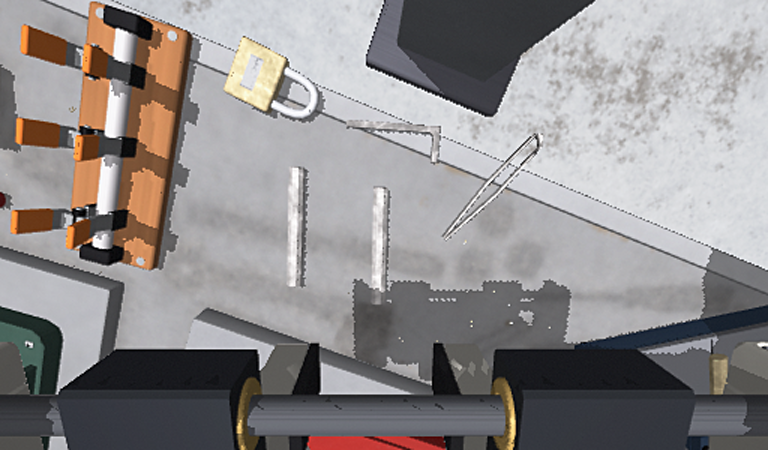

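```bash
python3 - <<'E'
from h import *
s=tip();c=Cam("wrist")
for a,b in [((382,187),(377,303)),((298,167),(294,287))]:
    A,B=[c.on(p[0]/1.5,p[1]/1.5,.009) for p in(a,b)];d=B-A;m=(A+B)/2;y=np.degrees(np.arctan2(d[1],d[0]));print(m.round(4),y,np.linalg.norm(d))
    t=np.radians(y+180);P=m+25e-3*np.array([np.cos(t),np.sin(t),0]);P[2]=.003;print(P.round(4));go(P,y-180,s)
E
```

```text
t 17.4 [ 0.4506 -0.0386  0.2206] [ 180.    0. -159.] [-0.1  0.6  0.3] 0.044
[ 0.4434 -0.0375  0.009 ] 18.74582887933202 0.09967848145592599
[ 0.4197 -0.0456  0.003 ]
go dp [ 31.4   4.6 217.5] yaw 0.0398
[ 0.4544 -0.1084  0.009 ] 16.200278533651865 0.10100850740150873
[ 0.4304 -0.1154  0.003 ]
go dp [ 46.5 -64.4 217.5] yaw 0.0842
```

Emit:
apply_moves(
  newtons=40,
  commands=[
    {"dp": [10,2,55],"yaw": 0.02,"grip": 0.5},
    {"dp": [20,4,110],"yaw": 0.04,"grip": 0.5},
    {"dp": [31,4.5,165],"yaw": 0.04,"grip": 0.5},
    {"dp": [31,4.5,200],"yaw": 0.04,"grip": 0.5},
    {"dp": [31,4.5,213],"yaw": 0.04,"grip": 0.5},
    {"dp": [31,4.5,215],"yaw": 0.04,"grip": 0.5},
    {"dp": [31,4.5,215],"yaw": 0.04,"grip": 0.5},
  ],
)

```text
time_s: 18.32
tcp_pos: [0.4206, -0.0451, 0.0057]
eef_rot: [-180.0, 0.0, -161.2]
contact_force: [0.3, 0.3, 0.2]
gripper_width: 0.0439
```

```bash
python3 - <<'E'
from h import *
s=tip();go([.4197,-.0456,.0025],18.75-180,s)
c=Cam("wrist");crop(c.im,100,150,400,300,2.5,"pics/q.png")
E
```

```text
t 18.32 [ 0.4206 -0.0451  0.0057] [-180.     0.  -161.2] [0.3 0.3 0.2] 0.0439
go dp [ 1.  -0.1  3.2] yaw 0.0009
```

View pics/q.png

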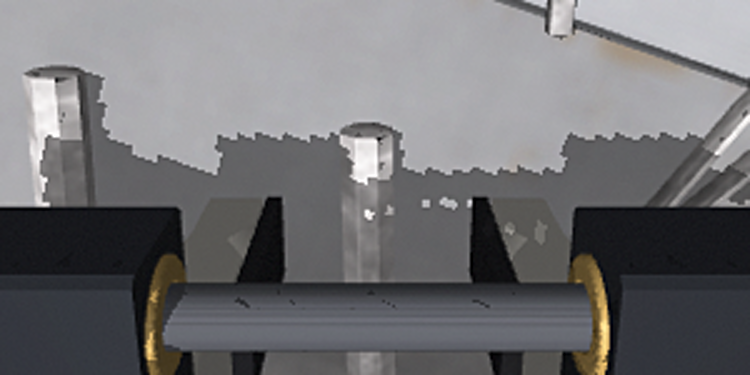

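Emit:
apply_moves(
  newtons=40,
  commands=[
    {"dp": [1,-2,3.2],"yaw": 0,"grip": 0.5},
    {"dp": [1,-2,3.2],"yaw": 0,"grip": 0.5},
    {"dp": [1,-2,3.2],"yaw": 0,"grip": 0},
    {"dp": [1,-2,3.2],"yaw": 0,"grip": 0},
    {"dp": [1,-2,3.2],"yaw": 0,"grip": 0},
    {"dp": [1,-2,3.2],"yaw": 0,"grip": 0},
    {"dp": [1,-2,3.2],"yaw": 0,"grip": 0},
  ],
)

```text
time_s: 19.25
tcp_pos: [0.4198, -0.0481, 0.0022]
eef_rot: [-180.0, 0.0, -161.3]
contact_force: [0.3, 0.0, 1.2]
gripper_width: 0.011
```

```bash
python3 - <<'E'
from h import *
s=tip();go(S(-145,65,120),PSI-180,s)
E
```

```text
t 19.25 [ 0.4198 -0.0481  0.0022] [-180.     0.  -161.3] [0.3 0.  1.2] 0.011
go dp [ -51.6  336.6 -117.8] yaw -0.2635
```

Emit:
apply_moves(
  commands=[
    {"dp": [-5,0,-55],"yaw": 0,"grip": 0},
    {"dp": [-20,40,-100],"yaw": -0.04,"grip": 0},
    {"dp": [-45,85,-140],"yaw": -0.08,"grip": 0},
    {"dp": [-60,140,-160],"yaw": -0.12,"grip": 0},
    {"dp": [-65,195,-160],"yaw": -0.16,"grip": 0},
    {"dp": [-65,250,-160],"yaw": -0.2,"grip": 0},
    {"dp": [-58,300,-150],"yaw": -0.24,"grip": 0},
    {"dp": [-52,337,-118],"yaw": -0.263,"grip": 0},
    {"dp": [-52,337,-118],"yaw": -0.263,"grip": 0},
    {"dp": [-52,337,-118],"yaw": -0.263,"grip": 0},
  ],
)

```text
time_s: 20.5
tcp_pos: [0.3608, 0.2876, 0.1202]
eef_rot: [-180.0, -0.0, -146.2]
contact_force: [-0.5, -1.0, 0.5]
gripper_width: 0.011
```

```bash
python3 - <<'E'
from h import *
s=where();go(S(-145,65,47),PSI-180,s)
c=Cam("wrist");crop(c.im,130,130,400,300,2.9,"pics/r.png")
E
```

```text
t 20.5 [0.3608 0.2876 0.1202] [-180.    -0.  -146.2] [-0.5 -1.   0.5] 0.011
stand [-144.7   65.2  120.2] relyaw 0.01
go dp [ 0.2 -0.1 73.2] yaw 0.0001
```

View pics/r.png

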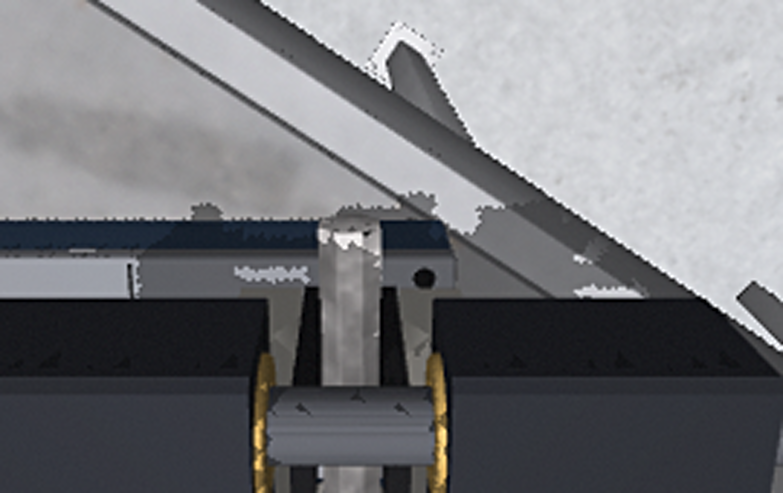

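Emit:
apply_moves(
  commands=[
    {"dp": [0,0,35],"yaw": 0,"grip": 0},
    {"dp": [0,0,65],"yaw": 0,"grip": 0},
    {"dp": [0,0,73],"yaw": 0,"grip": 0},
    {"dp": [0,0,73],"yaw": 0,"grip": 0},
    {"dp": [0,0,73],"yaw": 0,"grip": 0},
  ],
)

```text
time_s: 21.18
tcp_pos: [0.3615, 0.2884, 0.0484]
eef_rot: [180.0, 0.1, -146.2]
contact_force: [-0.8, -0.0, 0.1]
gripper_width: 0.0108
```

```bash
python3 - <<'E'
from h import *
s=where();go(S(-112,65,46.8),PSI-180,s)
E
```

```text
t 21.18 [0.3615 0.2884 0.0484] [ 1.800e+02  1.000e-01 -1.462e+02] [-0.8 -0.   0.1] 0.0108
stand [-143.6   65.4   48.4] relyaw -0.04
go dp [-31.6  -0.4   1.7] yaw -0.0006
```

Emit:
apply_moves(
  commands=[
    {"dp": [-8,-0.4,1.6],"yaw": 0,"grip": 0},
    {"dp": [-16,-0.4,1.6],"yaw": 0,"grip": 0},
    {"dp": [-24,-0.4,1.6],"yaw": 0,"grip": 0},
    {"dp": [-32,-0.4,1.6],"yaw": 0,"grip": 0},
    {"dp": [-32,-0.4,1.6],"yaw": 0,"grip": 0},
  ],
)

```text
time_s: 21.8
tcp_pos: [0.3882, 0.3056, 0.0454]
eef_rot: [-180.0, -0.0, -146.2]
contact_force: [-0.2, 0.5, -0.2]
gripper_width: 0.0109
```

```bash
python3 - <<'E'
from h import *
s=where();go(S(-78,65,46.6),PSI-180,s)
E
```

```text
t 21.8 [0.3882 0.3056 0.0454] [-180.    -0.  -146.2] [-0.2  0.5 -0.2] 0.0109
stand [-111.9   64.9   45.4] relyaw -0.04
go dp [-33.9   0.2  -1.2] yaw -0.0007
```

Emit:
apply_moves(
  commands=[
    {"dp": [-6,0.1,-0.8],"yaw": 0,"grip": 0},
    {"dp": [-12,0.1,-0.8],"yaw": 0,"grip": 0},
    {"dp": [-18,0.1,-0.8],"yaw": 0,"grip": 0},
    {"dp": [-24,0.1,-0.8],"yaw": 0,"grip": 0},
    {"dp": [-30,0.1,-0.8],"yaw": 0,"grip": 0},
    {"dp": [-35,0.1,-0.8],"yaw": 0,"grip": 0},
    {"dp": [-37,0.1,-0.8],"yaw": 0,"grip": 0},
    {"dp": [-37,0.1,-0.8],"yaw": 0,"grip": 0},
  ],
)

```text
time_s: 22.8
tcp_pos: [0.4185, 0.326, 0.0464]
eef_rot: [180.0, 0.0, -146.2]
contact_force: [0.3, 0.3, -0.1]
gripper_width: 0.011
```

```bash
python3 - <<'E'
from h import *
s=where()
c=Cam("wrist");crop(c.im,130,130,400,300,2.9,"pics/s.png")
E
```

```text
t 22.8 [0.4185 0.326  0.0464] [ 180.     0.  -146.2] [ 0.3  0.3 -0.1] 0.011
stand [-75.4  64.9  46.4] relyaw -0.03
```

View pics/s.png

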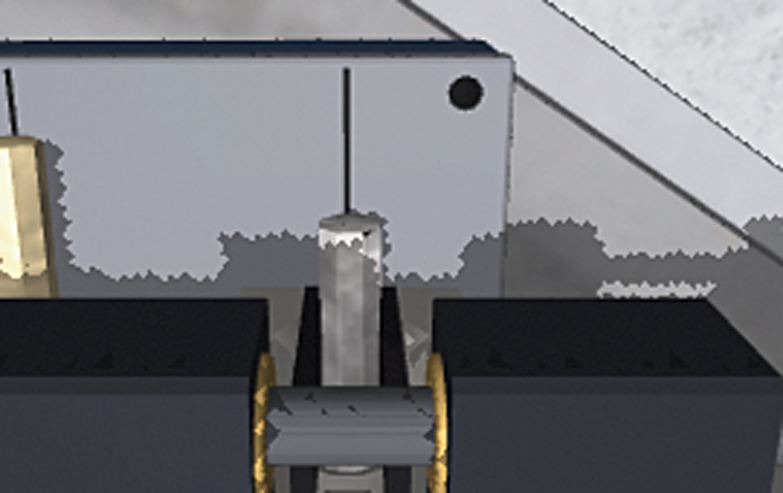

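Emit:
apply_moves(
  commands=[
    {"dp": [-1,0,0],"yaw": 0,"grip": 0},
    {"dp": [-2,0,0],"yaw": 0,"grip": 0},
    {"dp": [-3,0,0],"yaw": 0,"grip": 0},
    {"dp": [-3.5,0,0],"yaw": 0,"grip": 0},
    {"dp": [-3.5,0,0],"yaw": 0,"grip": 0},
  ],
)

```text
time_s: 23.48
tcp_pos: [0.4207, 0.3271, 0.046]
eef_rot: [-180.0, -0.1, -146.2]
contact_force: [-3.0, -2.2, 0.3]
gripper_width: 0.011
```

```bash
python3 - <<'E'
from h import *
s=where()
E
```

```text
t 23.48 [0.4207 0.3271 0.046 ] [-1.800e+02 -1.000e-01 -1.462e+02] [-3.  -2.2  0.3] 0.011
stand [-73.   64.7  46. ] relyaw -0.04
```

Contact at the stop (≈3.7 N). Draw back 17.8 mm, then release.

Emit:
apply_moves(
  commands=[
    {"dp": [6,0,0],"yaw": 0,"grip": 0},
    {"dp": [12,0,0],"yaw": 0,"grip": 0},
    {"dp": [16,0,0],"yaw": 0,"grip": 0},
    {"dp": [18.8,0,0],"yaw": 0,"grip": 0},
    {"dp": [18.8,0,0],"yaw": 0,"grip": 0},
    {"dp": [18.8,0,2],"yaw": 0,"grip": 0},
    {"dp": [18.8,0,2],"yaw": 0,"grip": 0.35},
    {"dp": [18.8,0,2],"yaw": 0,"grip": 0.35},
    {"dp": [18.8,0,-20],"yaw": 0,"grip": 0.35},
    {"dp": [18.8,0,-70],"yaw": 0,"grip": 0.4},
    {"dp": [-20,0,-120],"yaw": 0,"grip": 0.5},
    {"dp": [-50,0,-150],"yaw": 0,"grip": 0.5},
  ],
)

```text
time_s: 24.98
tcp_pos: [0.4643, 0.3568, 0.1997]
eef_rot: [179.9, 0.2, -146.2]
contact_force: [0.7, 1.7, -1.1]
gripper_width: 0.043
```

Emit:
apply_moves(
  commands=[
    {"dp": [0,0,0],"yaw": 0,"grip": 0.5},
    {"dp": [0,0,0],"yaw": 0,"grip": 0.5},
  ],
)

```text
time_s: 25.22
tcp_pos: [0.4622, 0.3549, 0.1954]
eef_rot: [-180.0, -0.1, -146.2]
contact_force: [0.0, 0.2, -1.1]
gripper_width: 0.0436
```

```bash
python3 - <<'E'
from h import *
s=where()
c=Cam("wrist");crop(c.im,50,30,370,240,2.4,"pics/t.png")
go([.45,-.11,.22],16.2-180,s)
rods(Cam("top"))
E
```

```text
t 25.23 [0.4622 0.3549 0.1954] [-1.800e+02 -1.000e-01 -1.462e+02] [ 0.   0.2 -1.1] 0.0436
stand [-23.   64.7 195.4] relyaw -0.06
go dp [ 268.5 -379.8  -24.1] yaw 0.3064
m [ 0.4572 -0.1123] 16.8 0.099 0.01
```

View pics/t.png

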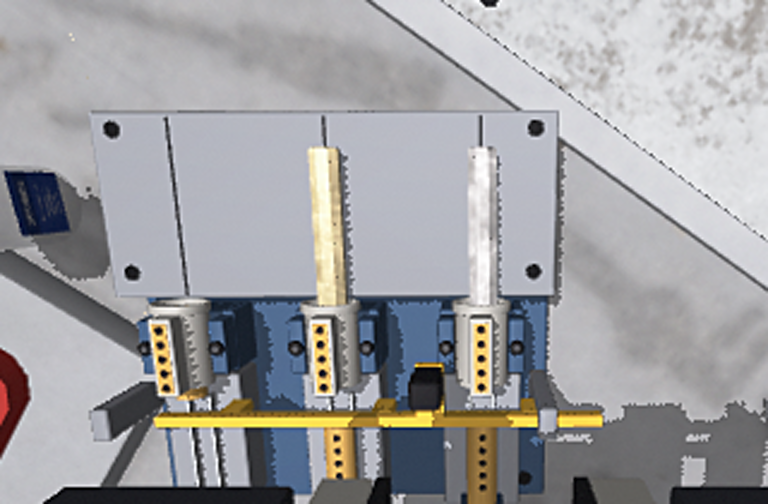

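Emit:
apply_moves(
  commands=[
    {"dp": [35,-50,-24],"yaw": 0.04,"grip": 0.5},
    {"dp": [70,-100,-24],"yaw": 0.08,"grip": 0.5},
    {"dp": [105,-150,-24],"yaw": 0.12,"grip": 0.5},
    {"dp": [140,-200,-24],"yaw": 0.16,"grip": 0.5},
    {"dp": [177,-250,-24],"yaw": 0.2,"grip": 0.5},
    {"dp": [212,-300,-24],"yaw": 0.25,"grip": 0.5},
    {"dp": [247,-350,-24],"yaw": 0.3,"grip": 0.5},
    {"dp": [268,-380,-24],"yaw": 0.306,"grip": 0.5},
    {"dp": [268,-380,-24],"yaw": 0.306,"grip": 0.5},
    {"dp": [268,-380,-24],"yaw": 0.306,"grip": 0.5},
  ],
)

```text
time_s: 26.58
tcp_pos: [0.4509, -0.1091, 0.2199]
eef_rot: [180.0, -0.0, -163.8]
contact_force: [0.2, 0.6, 0.4]
gripper_width: 0.0434
```

```bash
python3 - <<'E'
from h import *
s=tip();c=Cam("wrist");crop(c.im,0,0,512,300,1.5,"pics/u.png")
E
```

```text
t 26.57 [ 0.4509 -0.1091  0.2199] [ 180.    -0.  -163.8] [0.2 0.6 0.4] 0.0434
```

View pics/u.png

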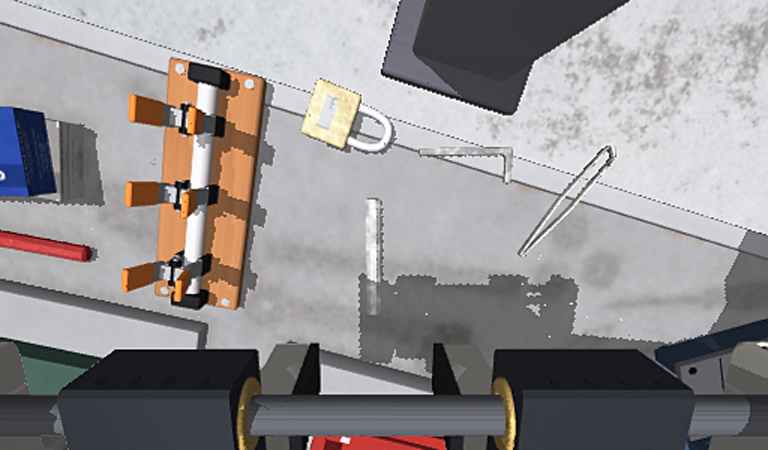

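```bash
python3 - <<'E'
from h import *
s=tip();c=Cam("wrist")
for a,b in [((374.5,199),(372.5,314))]:
    A,B=[c.on(p[0]/1.5,p[1]/1.5,.009) for p in(a,b)];d=B-A;m=(A+B)/2;y=np.degrees(np.arctan2(d[1],d[0]));print(m.round(4),y,np.linalg.norm(d))
    t=np.radians(y+180);P=m+38e-3*np.array([np.cos(t),np.sin(t),0]);P[2]=.003;print(P.round(4));go(P,y-180,s)
E
```

```text
t 26.62 [ 0.4511 -0.1087  0.22  ] [ 180.    -0.  -163.7] [ 0.1 -0.3  0.7] 0.0441
[ 0.4546 -0.1092  0.009 ] 15.248851370415595 0.10009119476520777
[ 0.4179 -0.1192  0.003 ]
go dp [ 34.6  -0.8 217.1] yaw 0.0181
```

Emit:
apply_moves(
  newtons=40,
  commands=[
    {"dp": [10,0,55],"yaw": 0.018,"grip": 0.5},
    {"dp": [20,-1,110],"yaw": 0.018,"grip": 0.5},
    {"dp": [34,-1,165],"yaw": 0.018,"grip": 0.5},
    {"dp": [34.5,-1,200],"yaw": 0.018,"grip": 0.5},
    {"dp": [34.5,-1,213],"yaw": 0.018,"grip": 0.5},
    {"dp": [34.5,-1,215],"yaw": 0.018,"grip": 0.5},
    {"dp": [34.5,-1,215],"yaw": 0.018,"grip": 0.5},
  ],
)

```text
time_s: 27.55
tcp_pos: [0.4191, -0.1193, 0.0058]
eef_rot: [-180.0, 0.0, -164.7]
contact_force: [-0.5, -0.3, 0.4]
gripper_width: 0.0436
```

```bash
python3 - <<'E'
from h import *
s=tip();go([.4179,-.1192,.0025],15.3-180,s)
c=Cam("wrist");crop(c.im,100,150,400,300,2.5,"pics/v.png")
E
```

```text
t 27.55 [ 0.4191 -0.1193  0.0058] [-180.     0.  -164.7] [-0.5 -0.3  0.4] 0.0436
go dp [1.2 0.4 3.3] yaw 0.0
```

View pics/v.png

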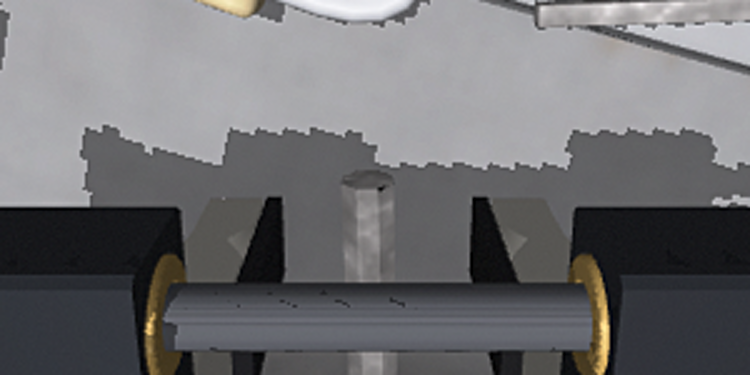

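Emit:
apply_moves(
  newtons=45,
  commands=[
    {"dp": [1,-2,3.3],"yaw": 0,"grip": 0.5},
    {"dp": [1,-2,3.3],"yaw": 0,"grip": 0.5},
    {"dp": [1,-2,3.3],"yaw": 0,"grip": 0},
    {"dp": [1,-2,3.3],"yaw": 0,"grip": 0},
    {"dp": [1,-2,3.3],"yaw": 0,"grip": 0},
    {"dp": [1,-2,3.3],"yaw": 0,"grip": 0},
    {"dp": [1,-2,3.3],"yaw": 0,"grip": 0},
  ],
)

```text
time_s: 28.48
tcp_pos: [0.4182, -0.122, 0.0021]
eef_rot: [-180.0, 0.0, -164.8]
contact_force: [-0.5, -0.8, 0.8]
gripper_width: 0.0107
```

```bash
python3 - <<'E'
from h import *
s=tip()
c=Cam("wrist");crop(c.im,100,150,400,300,2.5,"pics/w.png")
go(S(-155,-50,140),PSI-180-8,s)
E
```

```text
t 28.48 [ 0.4182 -0.122   0.0021] [-180.     0.  -164.8] [-0.5 -0.8  0.8] 0.0107
go dp [ -79.2  297.9 -137.9] yaw -0.1848
```

View pics/w.png

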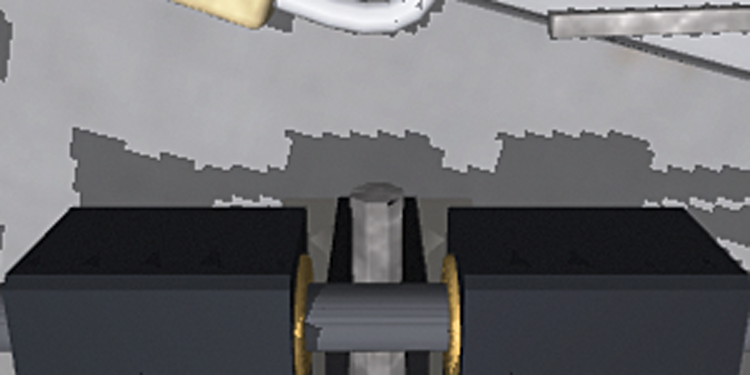

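Emit:
apply_moves(
  commands=[
    {"dp": [0,0,-55],"yaw": 0,"grip": 0},
    {"dp": [-5,10,-110],"yaw": 0,"grip": 0},
    {"dp": [-18,55,-165],"yaw": -0.03,"grip": 0},
    {"dp": [-30,110,-185],"yaw": -0.06,"grip": 0},
    {"dp": [-45,165,-185],"yaw": -0.1,"grip": 0},
    {"dp": [-60,220,-185],"yaw": -0.14,"grip": 0},
    {"dp": [-72,270,-185],"yaw": -0.17,"grip": 0},
    {"dp": [-79,298,-170],"yaw": -0.185,"grip": 0},
    {"dp": [-79,298,-145],"yaw": -0.185,"grip": 0},
    {"dp": [-79,298,-138],"yaw": -0.185,"grip": 0},
    {"dp": [-79,298,-138],"yaw": -0.185,"grip": 0},
  ],
)

```text
time_s: 29.9
tcp_pos: [0.416, 0.1858, 0.14]
eef_rot: [-180.0, -0.1, -154.2]
contact_force: [0.3, 0.2, -1.0]
gripper_width: 0.0107
```

```bash
python3 - <<'E'
from h import *
s=where()
c=Cam("wrist");crop(c.im,100,150,400,300,2.5,"pics/x.png")
# tail offset in tool frame, rod top = tcp z+.0039+.006
T=c.on(100+375/2.5,150+199/2.5,s["tcp_pos"][2]+.010);print((rot(s["eef_rot"]).T@(T-s["tcp_pos"])*1000).round(1))
print("bottle",S(-92,-146,122))
go(S(-152,-51,47),PSI-188,s)
E
```

```text
t 29.9 [0.416  0.1858 0.14  ] [-1.800e+02 -1.000e-01 -1.542e+02] [ 0.3  0.2 -1. ] 0.0107
stand [-155.5  -50.1  140. ] relyaw -8.01
[ 12.9  -0.  -10. ]
bottle [0.5221288  0.14149875 0.122     ]
go dp [-3.7 -0.3 93. ] yaw -0.0002
```

View pics/x.png

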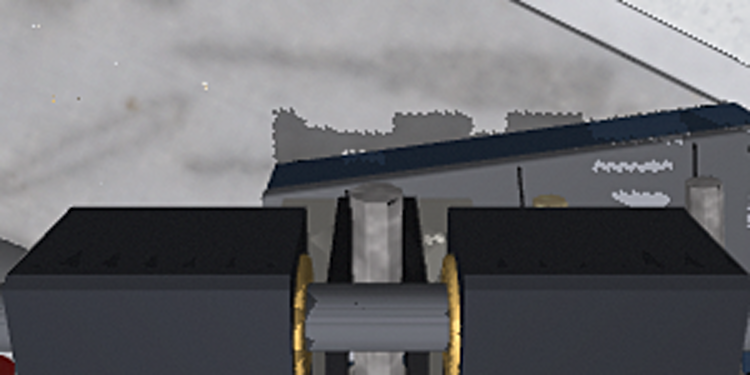

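Emit:
apply_moves(
  commands=[
    {"dp": [-3.5,0,45],"yaw": 0,"grip": 0},
    {"dp": [-3.5,0,80],"yaw": 0,"grip": 0},
    {"dp": [-3.5,0,93],"yaw": 0,"grip": 0},
    {"dp": [-3.5,0,93],"yaw": 0,"grip": 0},
    {"dp": [-3.5,0,93],"yaw": 0,"grip": 0},
  ],
)

```text
time_s: 30.58
tcp_pos: [0.4202, 0.1885, 0.0485]
eef_rot: [180.0, 0.1, -154.2]
contact_force: [-0.1, 0.7, -0.5]
gripper_width: 0.0107
```

```bash
python3 - <<'E'
from h import *
s=where()
go(S(-127,-54.2,46.6),PSI-188,s)
c=Cam("scene");crop(c.im,150,130,290,220,5.5,"pics/y.png")
E
```

```text
t 30.57 [0.4202 0.1885 0.0485] [ 1.800e+02  1.000e-01 -1.542e+02] [-0.1  0.7 -0.5] 0.0107
stand [-150.5  -50.2   48.5] relyaw -7.98
go dp [-23.8  -0.7   1.9] yaw 0.0003
```

View pics/y.png

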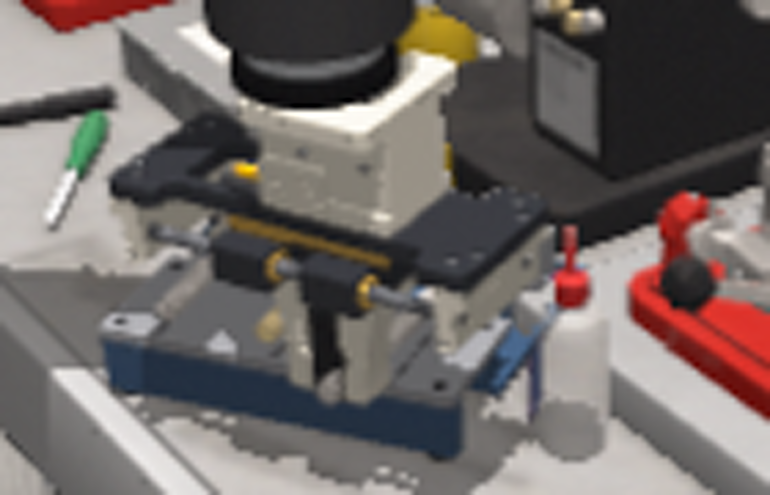

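Emit:
apply_moves(
  commands=[
    {"dp": [-6,-0.6,1.7],"yaw": 0,"grip": 0},
    {"dp": [-12,-0.6,1.7],"yaw": 0,"grip": 0},
    {"dp": [-18,-0.6,1.7],"yaw": 0,"grip": 0},
    {"dp": [-23,-0.6,1.7],"yaw": 0,"grip": 0},
    {"dp": [-23,-0.6,1.7],"yaw": 0,"grip": 0},
  ],
)

```text
time_s: 31.25
tcp_pos: [0.4406, 0.1975, 0.0453]
eef_rot: [-180.0, -0.0, -154.2]
contact_force: [0.0, -0.3, -1.2]
gripper_width: 0.0106
```

```bash
python3 - <<'E'
from h import *
s=where()
c=Cam("scene");crop(c.im,150,130,290,220,5.5,"pics/z.png")
c=Cam("wrist");crop(c.im,100,100,400,300,2.5,"pics/z2.png")
E
```

```text
t 31.25 [0.4406 0.1975 0.0453] [-180.    -0.  -154.2] [ 0.  -0.3 -1.2] 0.0106
stand [-128.6  -54.1   45.3] relyaw -7.99
```

View pics/z.png

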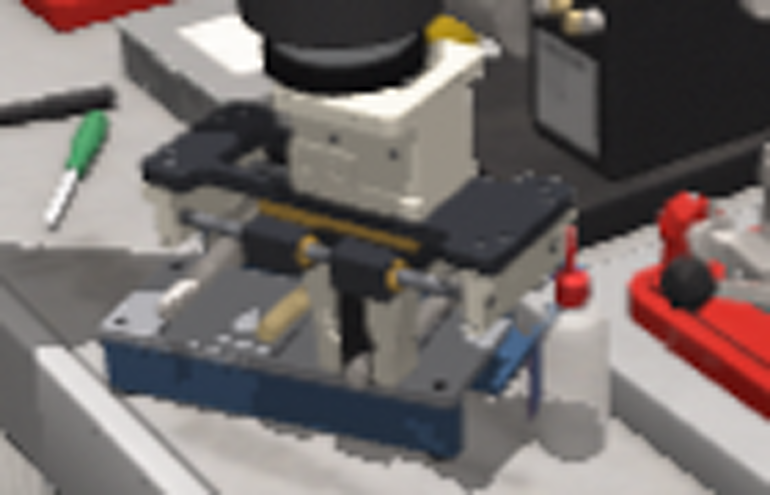

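View pics/z2.png

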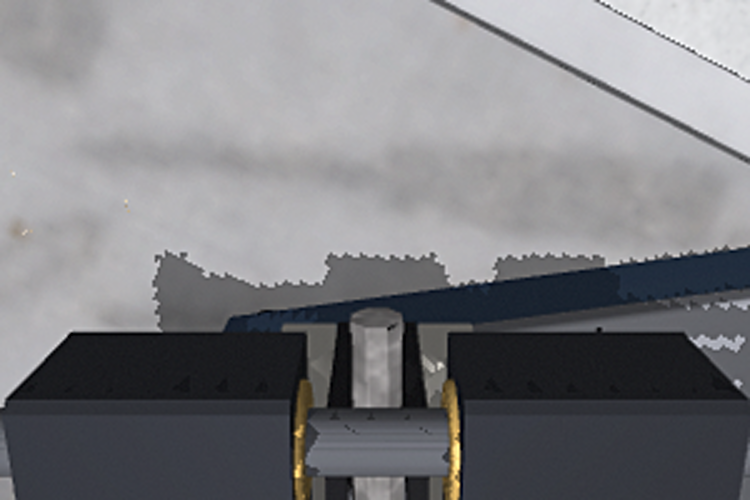

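Emit:
apply_moves(
  commands=[
    {"dp": [-3,0,0],"yaw": 0,"grip": 0},
    {"dp": [-3,0,1.5],"yaw": 0,"grip": 0},
    {"dp": [-3,0,1.5],"yaw": 0,"grip": 0},
    {"dp": [-3,0,1.5],"yaw": 0,"grip": 0.3},
    {"dp": [-3,0,1.5],"yaw": 0,"grip": 0.3},
    {"dp": [-3,0,1.5],"yaw": 0,"grip": 0.3},
  ],
)

```text
time_s: 32.1
tcp_pos: [0.4429, 0.1985, 0.0439]
eef_rot: [180.0, -0.0, -154.2]
contact_force: [0.2, -0.2, -0.6]
gripper_width: 0.0256
```

```bash
python3 - <<'E'
from h import *
s=where()
c=Cam("wrist");crop(c.im,100,100,400,300,2.5,"pics/aa.png")
E
```

```text
t 32.1 [0.4429 0.1985 0.0439] [ 180.    -0.  -154.2] [ 0.2 -0.2 -0.6] 0.0256
stand [-126.1  -54.5   43.9] relyaw -7.99
```

View pics/aa.png

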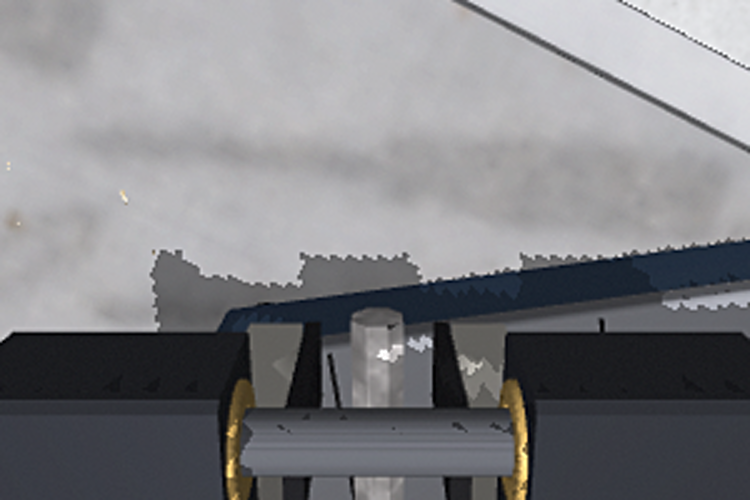

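Emit:
apply_moves(
  commands=[
    {"dp": [0,0,-40],"yaw": 0,"grip": 0.3},
    {"dp": [0,0,-90],"yaw": 0,"grip": 0.3},
    {"dp": [-20,0,-130],"yaw": -0.07,"grip": 0.2},
    {"dp": [-60,0,-160],"yaw": -0.14,"grip": 0},
    {"dp": [-80,0,-160],"yaw": -0.14,"grip": 0},
    {"dp": [-80,0,-160],"yaw": -0.14,"grip": 0},
    {"dp": [-80,0,-160],"yaw": -0.14,"grip": 0},
  ],
)

```text
time_s: 33.02
tcp_pos: [0.5142, 0.2329, 0.2032]
eef_rot: [180.0, -0.1, -146.2]
contact_force: [-0.7, -0.1, -0.3]
gripper_width: 0.0005
```

```bash
python3 - <<'E'
from h import *
s=where()
c=Cam("wrist");crop(c.im,100,30,400,240,2.5,"pics/ab.png");np.savez("ab.npz",R=c.R,p=c.p,K=c.K)
E
```

```text
t 33.02 [0.5142 0.2329 0.2032] [ 1.800e+02 -1.000e-01 -1.462e+02] [-0.7 -0.1 -0.3] 0.0005
stand [-47.8 -65.6 203.2] relyaw 0.02
```

View pics/ab.png

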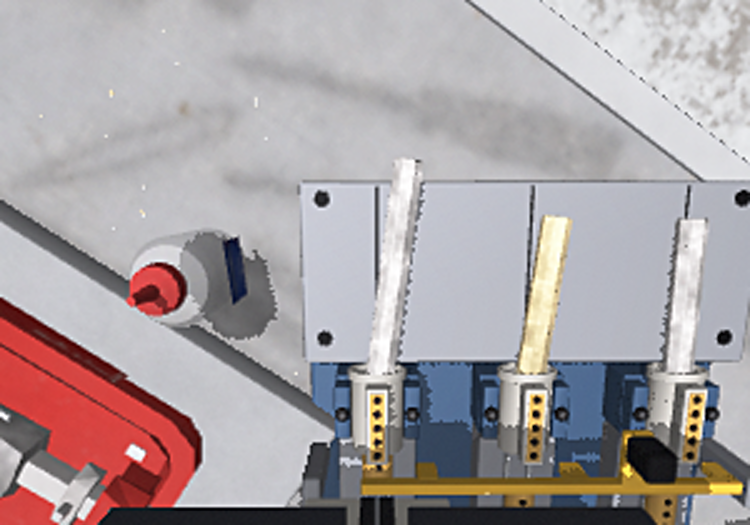

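```bash
python3 - <<'E'
from h import *
s=where();go(S(-118,-29,120),PSI-90,s)
c=Cam("wrist");f=lambda u,v:(100+u/2.5,30+v/2.5)
for z in(.09,.095,.1): print(inv(c.on(*f(166,288),z)))
print("spout",inv(c.on(*f(136,297),.122)))
print("tail",inv(c.on(*f(407,160),.053)),"at mouth",inv(c.on(*f(383,372),.056)))
print("tails",inv(c.on(*f(556,217),.053)),inv(c.on(*f(692,219),.053)))
E
```

```text
t 33.08 [0.5141 0.2329 0.2034] [-1.800e+02 -1.000e-01 -1.462e+02] [1.1 0.3 0.6] 0.0006
stand [-47.8 -65.6 203.4] relyaw 0.03
go dp [70.1 36.6 83.5] yaw -1.5704
[ -91.2 -142.5   90. ]
[ -91.8 -141.1   95. ]
[ -92.4 -139.6  100. ]
spout [ -92.2 -143.4  122. ]
tail [-137.3  -53.    53. ] at mouth [-51.4 -62.3  56. ]
tails [-115.4    7.8   53. ] [-114.7   63.2   53. ]
```

Emit:
apply_moves(
  commands=[
    {"dp": [20,10,0],"yaw": -0.18,"grip": 0},
    {"dp": [40,20,0],"yaw": -0.36,"grip": 0},
    {"dp": [60,30,0],"yaw": -0.54,"grip": 0},
    {"dp": [70,36.5,0],"yaw": -0.72,"grip": 0},
    {"dp": [70,36.5,20],"yaw": -0.9,"grip": 0},
    {"dp": [70,36.5,40],"yaw": -1.08,"grip": 0},
    {"dp": [70,36.5,60],"yaw": -1.26,"grip": 0},
    {"dp": [70,36.5,83],"yaw": -1.44,"grip": 0},
    {"dp": [70,36.5,83],"yaw": -1.57,"grip": 0},
    {"dp": [70,36.5,83],"yaw": -1.57,"grip": 0},
    {"dp": [70,36.5,83],"yaw": -1.57,"grip": 0},
  ],
)

```text
time_s: 34.5
tcp_pos: [0.4364, 0.2248, 0.1213]
eef_rot: [-180.0, 0.0, -56.3]
contact_force: [-0.5, 0.0, -0.2]
gripper_width: 0.0005
```

```bash
python3 - <<'E'
from h import *
s=where();go(S(-118,-29,46),PSI-90,s)
c=Cam("wrist");crop(c.im,0,0,512,300,1.5,"pics/ac.png")
E
```

```text
t 34.5 [0.4364 0.2248 0.1213] [-180.     0.   -56.3] [-0.5  0.  -0.2] 0.0005
stand [-116.8  -29.1  121.3] relyaw 89.83
go dp [-0.   1.2 75.3] yaw -0.0029
```

View pics/ac.png

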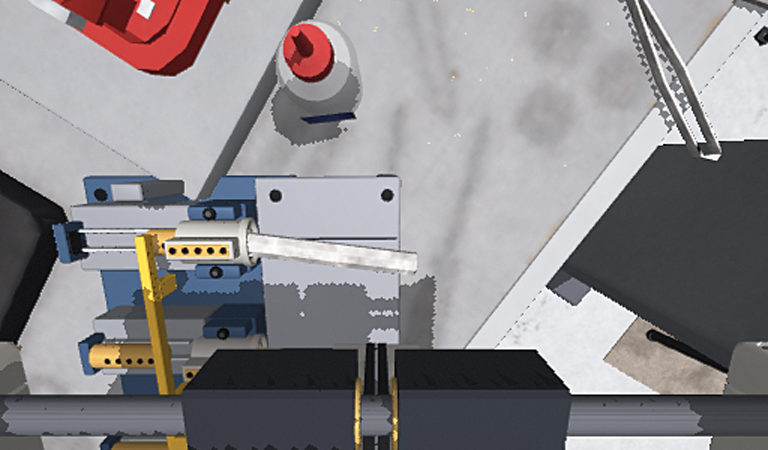

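Emit:
apply_moves(
  commands=[
    {"dp": [0,1,40],"yaw": 0,"grip": 0},
    {"dp": [0,1,68],"yaw": 0,"grip": 0},
    {"dp": [0,1,75],"yaw": 0,"grip": 0},
    {"dp": [0,1,75],"yaw": 0,"grip": 0},
    {"dp": [6,1,75],"yaw": 0,"grip": 0},
    {"dp": [12,1,75],"yaw": 0,"grip": 0},
    {"dp": [17,1,75],"yaw": 0,"grip": 0},
    {"dp": [19,1,75],"yaw": 0,"grip": 0},
    {"dp": [19,1,75],"yaw": 0,"grip": 0},
  ],
)

```text
time_s: 35.67
tcp_pos: [0.4464, 0.2082, 0.046]
eef_rot: [-180.0, -0.0, -56.2]
contact_force: [-0.0, 0.2, 0.7]
gripper_width: -0.0001
```

```bash
python3 - <<'E'
from h import *
s=where()
c=Cam("wrist");crop(c.im,0,0,512,300,1.5,"pics/ad.png")
E
```

```text
t 35.67 [0.4464 0.2082 0.046 ] [-180.    -0.   -56.2] [-0.   0.2  0.7] -0.0001
stand [-117.8  -48.4   46. ] relyaw 89.96
```

View pics/ad.png

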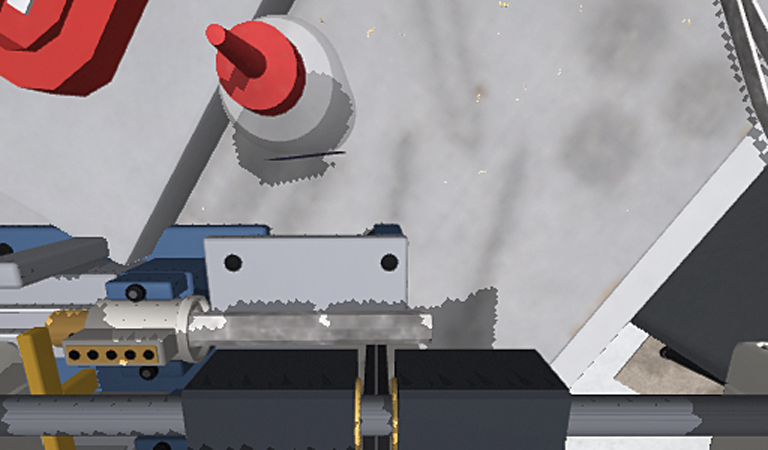

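```bash
python3 - <<'E'
from h import *
s=where();c=Cam("wrist")
print(inv(c.on(432/1.5,327/1.5,.05)),inv(c.on(432/1.5,316/1.5,.053)),inv(c.on(190/1.5,328/1.5,.05)))
go(S(-172,-46,46),PSI-90,s);go(S(-172,-65,46),PSI-90,s)
E
```

```text
t 35.73 [0.4462 0.2083 0.0459] [180.   -0.  -56.2] [-0.5  0.3  0. ] 0.0005
stand [-117.9  -48.3   45.9] relyaw 89.97
[-139.   -65.5   50. ] [-138.4  -71.    53. ] [-48.4 -65.2  50. ]
go dp [-2.3 54.1 -0.1] yaw -0.0005
go dp [16.7 54.1 -0.1] yaw -0.0005
```

Emit:
apply_moves(
  commands=[
    {"dp": [-3,0,0],"yaw": 0,"grip": 0},
    {"dp": [-3,25,0],"yaw": 0,"grip": 0},
    {"dp": [-3,54,0],"yaw": 0,"grip": 0},
    {"dp": [-3,54,0],"yaw": 0,"grip": 0},
    {"dp": [7,54,0],"yaw": 0,"grip": 0},
    {"dp": [17,54,0],"yaw": 0,"grip": 0},
    {"dp": [17,54,0],"yaw": 0,"grip": 0},
    {"dp": [17,50,0],"yaw": 0,"grip": 0},
    {"dp": [17,40,0],"yaw": 0,"grip": 0},
    {"dp": [17,30,0],"yaw": 0,"grip": 0},
    {"dp": [17,30,0],"yaw": 0,"grip": 0},
  ],
)

```text
time_s: 37.15
tcp_pos: [0.4315, 0.1783, 0.0458]
eef_rot: [-180.0, -0.0, -56.2]
contact_force: [-0.0, -0.2, -0.0]
gripper_width: 0.0006
```

```bash
python3 - <<'E'
from h import *
s=where()
c=Cam("wrist");crop(c.im,0,0,512,300,1.5,"pics/ae.png")
E
```

```text
t 37.15 [0.4315 0.1783 0.0458] [-180.    -0.   -56.2] [-0.  -0.2 -0. ] 0.0006
stand [-146.8  -65.    45.8] relyaw 89.99
```

View pics/ae.png

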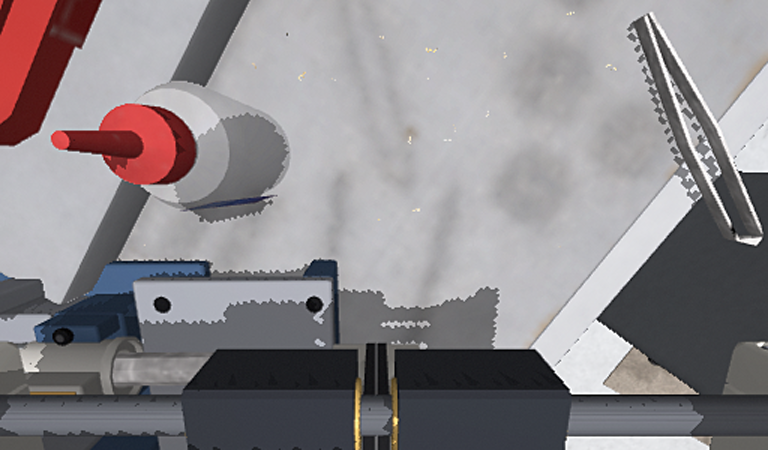

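Emit:
apply_moves(
  commands=[
    {"dp": [0,-6,0],"yaw": 0,"grip": 0},
    {"dp": [0,-12,0],"yaw": 0,"grip": 0},
    {"dp": [0,-18,0],"yaw": 0,"grip": 0},
    {"dp": [0,-22,0],"yaw": 0,"grip": 0},
    {"dp": [0,-22,0],"yaw": 0,"grip": 0},
  ],
)

```text
time_s: 37.83
tcp_pos: [0.4494, 0.1901, 0.0459]
eef_rot: [-180.0, 0.0, -56.2]
contact_force: [-0.2, -0.3, 0.1]
gripper_width: 0.0005
```

```bash
python3 - <<'E'
from h import *
s=where()
c=Cam("wrist");crop(c.im,0,150,350,300,2.2,"pics/af.png")
c=Cam("scene");crop(c.im,150,130,290,220,5.5,"pics/af2.png")
E
```

```text
t 37.83 [0.4494 0.1901 0.0459] [-180.     0.   -56.2] [-0.2 -0.3  0.1] 0.0005
stand [-125.4  -65.1   45.9] relyaw 89.98
```

View pics/af.png

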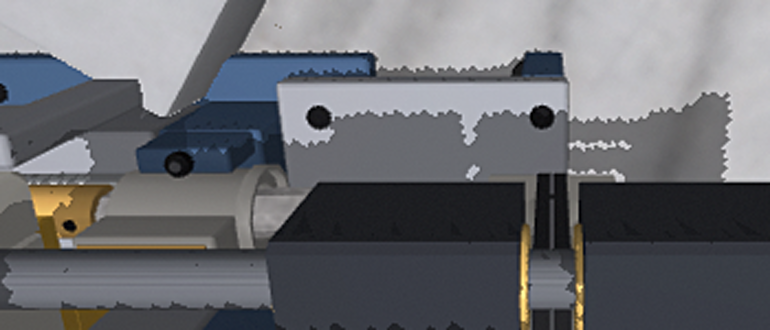

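View pics/af2.png

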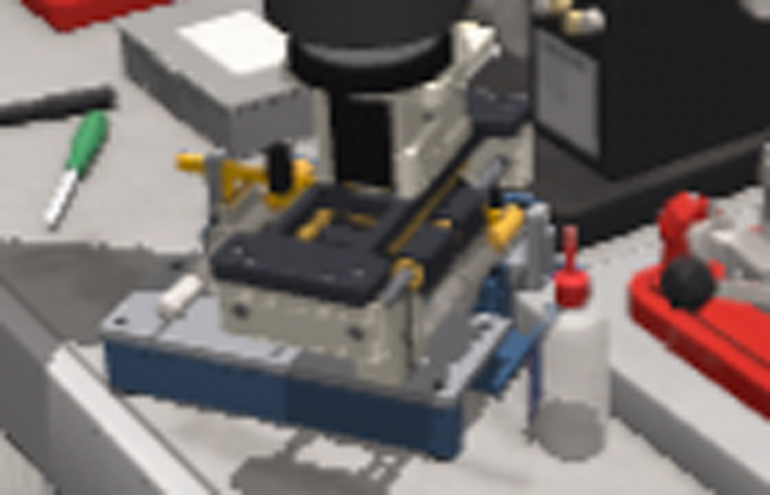

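Emit:
apply_moves(
  commands=[
    {"dp": [0,-2,0],"yaw": 0,"grip": 0},
    {"dp": [0,-4,0],"yaw": 0,"grip": 0},
    {"dp": [0,-6,0],"yaw": 0,"grip": 0},
    {"dp": [0,-6,0],"yaw": 0,"grip": 0},
  ],
)

```text
time_s: 38.42
tcp_pos: [0.4542, 0.1933, 0.0459]
eef_rot: [-180.0, -0.0, -56.2]
contact_force: [0.1, -0.2, 0.7]
gripper_width: 0.0003
```

Emit:
apply_moves(
  commands=[
    {"dp": [0,-2,0],"yaw": 0,"grip": 0},
    {"dp": [0,-4,0],"yaw": 0,"grip": 0},
    {"dp": [0,-4,0],"yaw": 0,"grip": 0},
  ],
)

```text
time_s: 38.8
tcp_pos: [0.4576, 0.1956, 0.0459]
eef_rot: [-180.0, 0.0, -56.2]
contact_force: [-0.5, 0.2, 0.1]
gripper_width: 0.0005
```

```bash
python3 - <<'E'
from h import *
s=where()
E
```

```text
t 38.8 [0.4576 0.1956 0.0459] [-180.     0.   -56.2] [-0.5  0.2  0.1] 0.0005
stand [-115.5  -65.1   45.9] relyaw 89.99
```

```bash
python3 - <<'E'
from h import *
c=Cam("scene");crop(c.im,220,150,290,200,10,"pics/ag.png")
c=Cam("top");crop(c.im,110,120,230,240,6,"pics/ag2.png")
E
```

```text
(no output)
```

View pics/ag.png

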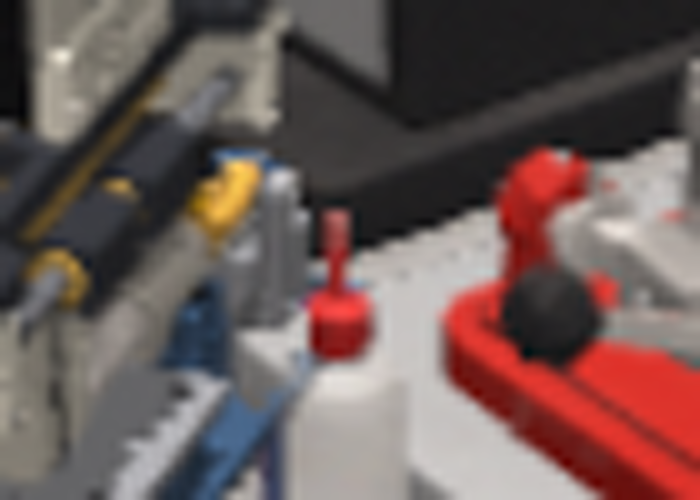

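View pics/ag2.png

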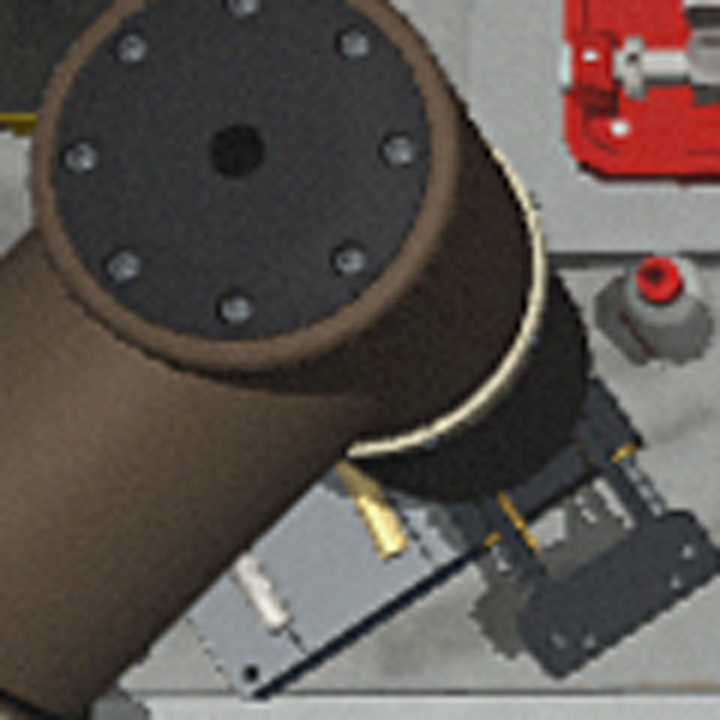

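Emit:
apply_moves(
  commands=[
    {"dp": [0,-2,0],"yaw": 0,"grip": 0},
    {"dp": [0,-3.5,0],"yaw": 0,"grip": 0},
    {"dp": [0,-3.5,0],"yaw": 0,"grip": 0},
  ],
)

```text
time_s: 39.28
tcp_pos: [0.4597, 0.1968, 0.0457]
eef_rot: [179.9, -0.0, -56.2]
contact_force: [-2.2, -1.4, 2.2]
gripper_width: 0.0006
```

```bash
python3 - <<'E'
from h import *
s=where()
c=Cam("wrist");crop(c.im,0,150,350,300,2.2,"pics/ah.png")
E
```

```text
t 39.27 [0.4597 0.1968 0.0457] [179.9  -0.  -56.2] [-2.2 -1.4  2.2] 0.0006
stand [-113.1  -65.3   45.7] relyaw 89.97
```

View pics/ah.png

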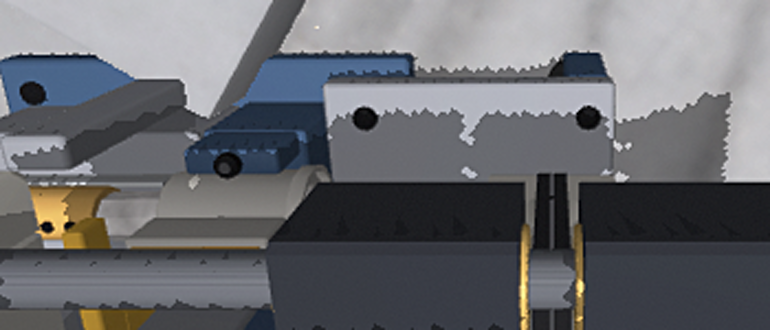

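Emit:
apply_moves(
  commands=[
    {"dp": [0,-2,0],"yaw": 0,"grip": 0},
    {"dp": [0,-2,0],"yaw": 0,"grip": 0},
  ],
)

```text
time_s: 39.58
tcp_pos: [0.46, 0.1968, 0.0454]
eef_rot: [179.7, -0.0, -56.2]
contact_force: [-8.1, -4.1, 5.2]
gripper_width: 0.0002
```

```bash
python3 - <<'E'
from h import *
s=where()
E
```

```text
t 39.58 [0.46   0.1968 0.0454] [179.7  -0.  -56.2] [-8.1 -4.1  5.2] 0.0002
stand [-112.8  -65.5   45.4] relyaw 89.95
```

Emit:
apply_moves(
  commands=[
    {"dp": [0,10,0],"yaw": 0,"grip": 0},
    {"dp": [0,25,0],"yaw": 0,"grip": 0},
    {"dp": [0,25,-50],"yaw": 0,"grip": 0},
    {"dp": [0,10,-100],"yaw": 0.18,"grip": 0.2},
    {"dp": [0,-10,-130],"yaw": 0.36,"grip": 0.42},
    {"dp": [0,-30,-130],"yaw": 0.54,"grip": 0.42},
    {"dp": [0,-40,-130],"yaw": 0.72,"grip": 0.42},
    {"dp": [0,-40,-130],"yaw": 0.9,"grip": 0.42},
    {"dp": [0,-40,-130],"yaw": 0.96,"grip": 0.42},
    {"dp": [0,-40,-130],"yaw": 0.96,"grip": 0.42},
    {"dp": [0,-40,-130],"yaw": 0.96,"grip": 0.42},
  ],
)

```text
time_s: 40.95
tcp_pos: [0.495, 0.2207, 0.176]
eef_rot: [-180.0, 0.0, -111.1]
contact_force: [0.4, 0.8, -0.2]
gripper_width: 0.0364
```

```bash
python3 - <<'E'
from h import *
s=where()
c=Cam("wrist");crop(c.im,0,0,512,300,1.5,"pics/ai.png")
go(S(-72,-65,90),PSI-180+35,s)
E
```

```text
t 40.95 [0.495  0.2207 0.176 ] [-180.     0.  -111.1] [ 0.4  0.8 -0.2] 0.0364
stand [-70.5 -65.1 176. ] relyaw 35.07
go dp [ 1.2  1.  86. ] yaw 0.0013
```

View pics/ai.png

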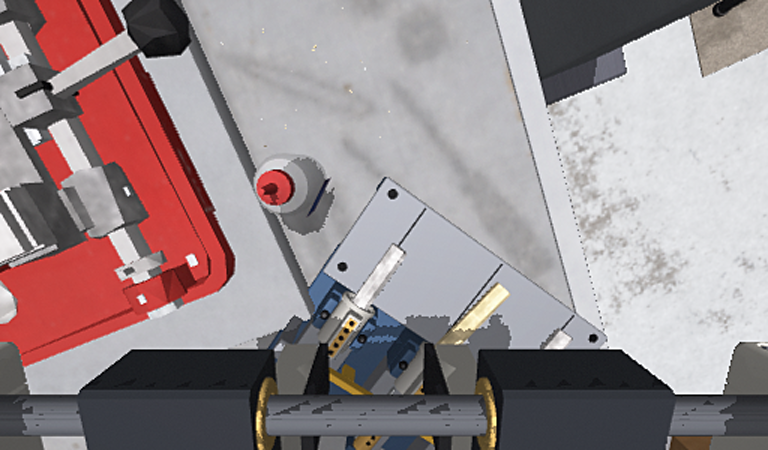

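```bash
python3 - <<'E'
from h import *
s=where()
go(S(-75,-65,90),PSI-180+38,s)
E
```

```text
t 41.0 [0.495  0.2207 0.176 ] [-180.     0.  -111.1] [-0.5 -0.3 -0.3] 0.037
stand [-70.4 -65.1 176. ] relyaw 35.05
go dp [ 3.7  2.7 86. ] yaw -0.0515
```

Emit:
apply_moves(
  commands=[
    {"dp": [3.7,2.7,40],"yaw": -0.051,"grip": 0.41},
    {"dp": [3.7,2.7,86],"yaw": -0.051,"grip": 0.41},
    {"dp": [3.7,2.7,115],"yaw": -0.051,"grip": 0.41},
    {"dp": [3.7,2.7,115],"yaw": -0.051,"grip": 0.41},
    {"dp": [3.7,2.7,115],"yaw": -0.051,"grip": 0.41},
  ],
)

```text
time_s: 41.62
tcp_pos: [0.492, 0.2188, 0.062]
eef_rot: [-179.9, 0.1, -108.2]
contact_force: [0.1, 0.5, 0.6]
gripper_width: 0.0357
```

```bash
python3 - <<'E'
from h import *
s=where()
go(S(-75,-65,45.5),PSI-180+38,s)
c=Cam("wrist");crop(c.im,0,0,512,300,1.5,"pics/aj.png")
E
```

```text
t 41.62 [0.492  0.2188 0.062 ] [-1.799e+02  1.000e-01 -1.082e+02] [0.1 0.5 0.6] 0.0357
stand [-74.  -65.1  62. ] relyaw 37.95
go dp [ 0.8  0.7 16.5] yaw -0.0009
```

View pics/aj.png

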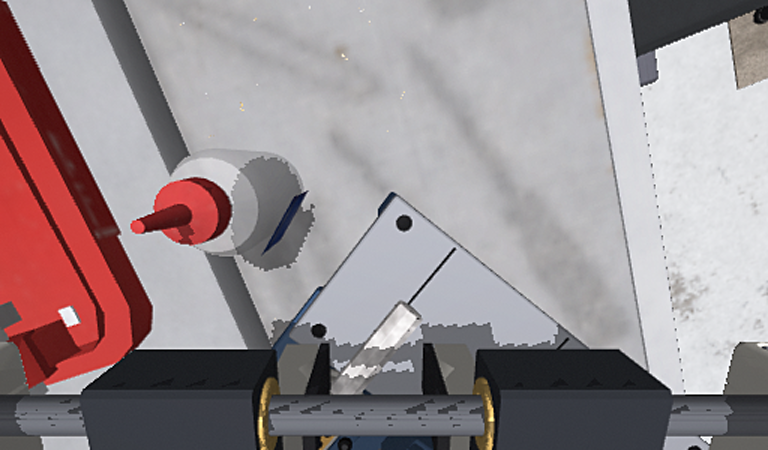

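Emit:
apply_moves(
  newtons=8,
  commands=[
    {"dp": [0.8,0.7,10],"yaw": 0,"grip": 0.41},
    {"dp": [0.8,0.7,16.5],"yaw": 0,"grip": 0.41},
    {"dp": [0.8,0.7,16.5],"yaw": 0,"grip": 0.41},
    {"dp": [0.8,0.7,16.5],"yaw": 0,"grip": 0.2},
    {"dp": [0.8,0.7,16.5],"yaw": 0,"grip": 0},
    {"dp": [0.8,0.7,16.5],"yaw": 0,"grip": 0},
    {"dp": [0.8,0.7,16.5],"yaw": 0,"grip": 0},
  ],
)

```text
time_s: 42.55
tcp_pos: [0.4907, 0.2178, 0.0446]
eef_rot: [-180.0, 0.0, -108.3]
contact_force: [2.7, -1.0, -0.2]
gripper_width: 0.0263
```

```bash
python3 - <<'E'
from h import *
s=where()
c=Cam("wrist");crop(c.im,100,100,400,300,2.5,"pics/ak.png")
E
```

```text
t 42.55 [0.4907 0.2178 0.0446] [-180.     0.  -108.3] [ 2.7 -1.  -0.2] 0.0263
stand [-75.6 -65.1  44.6] relyaw 37.9
```

View pics/ak.png

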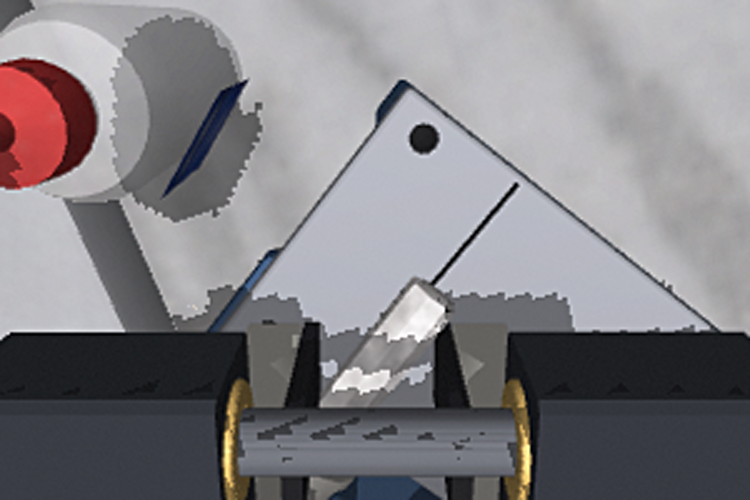

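Gripped diagonally (26 mm). Pull back along stand −x.

Emit:
apply_moves(
  commands=[
    {"dp": [3.5,2.8,0],"yaw": 0,"grip": 0},
    {"dp": [7,5.5,0],"yaw": 0,"grip": 0},
    {"dp": [10.6,8.3,0],"yaw": 0,"grip": 0},
    {"dp": [14,10.9,0],"yaw": 0,"grip": 0},
    {"dp": [14,10.9,0],"yaw": 0,"grip": 0},
    {"dp": [14,10.9,0],"yaw": 0,"grip": 0},
  ],
)

```text
time_s: 43.35
tcp_pos: [0.475, 0.2073, 0.0442]
eef_rot: [180.0, -0.1, -108.3]
contact_force: [-0.5, -2.4, 0.5]
gripper_width: 0.0267
```

```bash
python3 - <<'E'
from h import *
s=where()
c=Cam("wrist");crop(c.im,100,100,400,300,2.5,"pics/al.png")
E
```

```text
t 43.35 [0.475  0.2073 0.0442] [ 1.800e+02 -1.000e-01 -1.083e+02] [-0.5 -2.4  0.5] 0.0267
stand [-94.5 -65.1  44.2] relyaw 37.89
```

View pics/al.png

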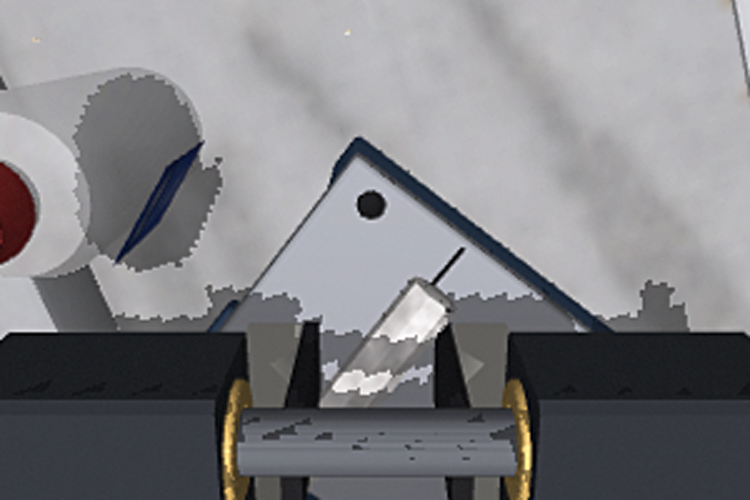

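Emit:
apply_moves(
  commands=[
    {"dp": [0,0,0],"yaw": 0,"grip": 0.42},
    {"dp": [0,0,0],"yaw": 0,"grip": 0.42},
    {"dp": [0,0,-40],"yaw": 0,"grip": 0.42},
    {"dp": [0,0,-90],"yaw": 0,"grip": 0.5},
    {"dp": [-20,0,-130],"yaw": 0.18,"grip": 0.5},
    {"dp": [-60,0,-170],"yaw": 0.36,"grip": 0.5},
    {"dp": [-90,0,-190],"yaw": 0.54,"grip": 0.5},
    {"dp": [-110,0,-200],"yaw": 0.66,"grip": 0.5},
    {"dp": [-110,0,-200],"yaw": 0.66,"grip": 0.5},
    {"dp": [-110,0,-200],"yaw": 0.66,"grip": 0.5},
  ],
)

```text
time_s: 44.65
tcp_pos: [0.5097, 0.3119, 0.2437]
eef_rot: [180.0, -0.1, -146.0]
contact_force: [-0.4, -0.1, 0.2]
gripper_width: 0.0438
```

```bash
python3 - <<'E'
from h import *
s=where()
c=Cam("wrist");crop(c.im,80,20,400,230,2.4,"pics/am.png");np.savez("am.npz",R=c.R,p=c.p)
E
```

```text
t 44.65 [0.5097 0.3119 0.2437] [ 1.80e+02 -1.00e-01 -1.46e+02] [-0.4 -0.1  0.2] 0.0438
stand [ -7.5   2.5 243.7] relyaw 0.2
```

View pics/am.png

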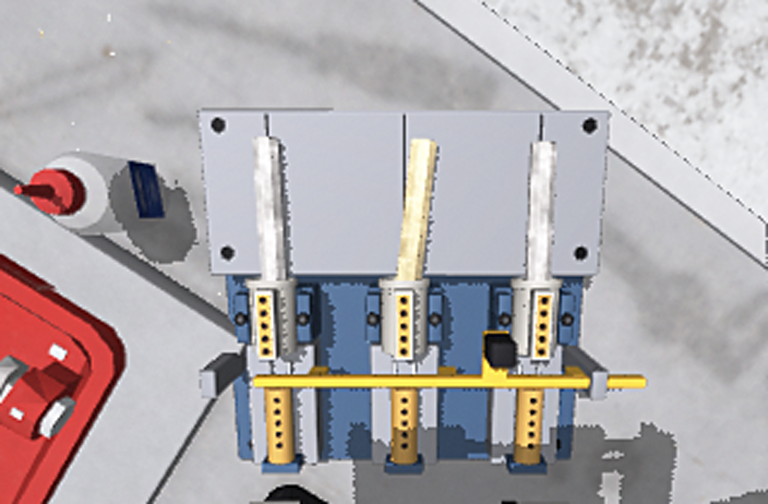

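```bash
python3 - <<'E'
from h import *
s=where()
c=Cam("wrist");d=np.load("am.npz");f=lambda u,v:(80+u/2.4,20+v/2.4)
for n,a in dict(t3=(266,137),t2=(424,140),t1=(543,142)).items(): print(n,inv(c.on(*f(*a),.053)))
for n,a in dict(p3r=(276,387),p3=(282,461),p2=(404,463),p1=(526,462)).items(): print(n,inv(c.on(*f(*a),.057)))
for n,a in dict(m3=(272,278),m2=(410,276),m1=(539,280)).items(): print(n,inv(c.on(*f(*a),.055)))
go(S(-92,3,90),PSI-180,s)
E
```

```text
t 44.7 [0.5097 0.3116 0.2438] [-1.80e+02 -1.00e-01 -1.46e+02] [ 0.5  0.1 -1. ] 0.0437
stand [ -7.6   2.3 243.8] relyaw 0.17
t3 [-116.3  -63.7   53. ]
t2 [-115.3    9.2   53. ]
t1 [-114.6   64.2   53. ]
p3r [  1.4 -64.2  57. ]
p3 [ 40.9 -63.1  57. ]
p2 [41.8  0.2 57. ]
p1 [41.  63.6 57. ]
m3 [-52.5 -63.8  55. ]
m2 [-53.6   3.   55. ]
m1 [-51.9  65.5  55. ]
go dp [ 84.2   1.  153.8] yaw 0.003
```

Emit:
apply_moves(
  newtons=10,
  commands=[
    {"dp": [30,1,40],"yaw": 0,"grip": 0.45},
    {"dp": [65,1,80],"yaw": 0,"grip": 0.45},
    {"dp": [84,2,120],"yaw": 0,"grip": 0.45},
    {"dp": [84,4,165],"yaw": 0,"grip": 0.45},
    {"dp": [84,4,196],"yaw": 0,"grip": 0.45},
    {"dp": [84,4,198],"yaw": 0,"grip": 0.45},
    {"dp": [84,4,198],"yaw": 0,"grip": 0.45},
    {"dp": [84,4,198],"yaw": 0,"grip": 0.2},
    {"dp": [84,2,198],"yaw": 0,"grip": 0.15},
    {"dp": [84,-2,198],"yaw": 0,"grip": 0.15},
    {"dp": [84,-2,198],"yaw": 0,"grip": 0.15},
    {"dp": [84,-2,198],"yaw": 0,"grip": 0.15},
  ],
)

```text
time_s: 46.25
tcp_pos: [0.4416, 0.2638, 0.0465]
eef_rot: [180.0, 0.0, -146.1]
contact_force: [-0.1, 0.6, 0.5]
gripper_width: 0.0132
```

```bash
python3 - <<'E'
from h import *
s=where()
c=Cam("wrist");crop(c.im,100,100,400,300,2.5,"pics/an.png")
E
```

```text
t 46.25 [0.4416 0.2638 0.0465] [ 180.     0.  -146.1] [-0.1  0.6  0.5] 0.0132
stand [-90.8   0.4  46.5] relyaw 0.08
```

View pics/an.png

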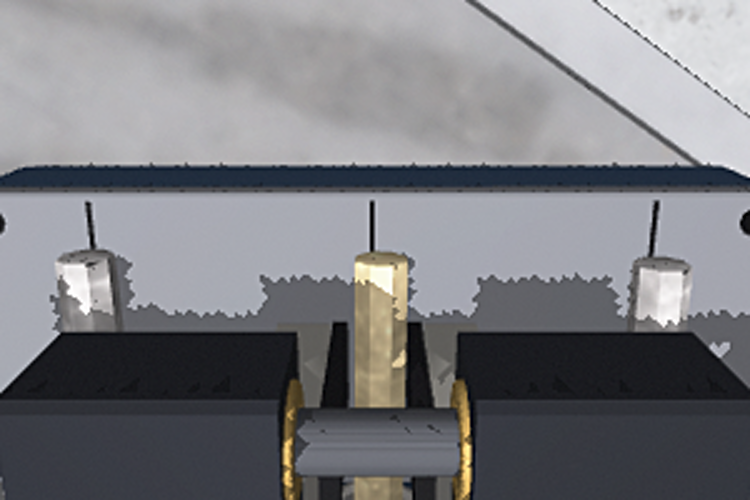

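Emit:
apply_moves(
  commands=[
    {"dp": [0,0,0],"yaw": 0,"grip": 0.35},
    {"dp": [0,0,0],"yaw": 0,"grip": 0.4},
    {"dp": [0,0,-50],"yaw": 0,"grip": 0.4},
    {"dp": [0,0,-110],"yaw": 0,"grip": 0.6},
    {"dp": [0,0,-170],"yaw": 0,"grip": 0.6},
  ],
)

```text
time_s: 46.92
tcp_pos: [0.4412, 0.2635, 0.2182]
eef_rot: [-180.0, -0.0, -146.1]
contact_force: [1.1, 1.6, 0.2]
gripper_width: 0.0491
```

```bash
python3 - <<'E'
from h import *
s=where()
go([.47,-.25,.26],-172.4,s)
E
```

```text
t 46.92 [0.4412 0.2635 0.2182] [-180.    -0.  -146.1] [1.1 1.6 0.2] 0.0491
stand [-91.3   0.3 218.2] relyaw 0.1
go dp [ 262.7 -442.1  -41.6] yaw 0.4593
```

Emit:
apply_moves(
  commands=[
    {"dp": [29,-49,-35],"yaw": 0,"grip": 0.7},
    {"dp": [58,-98,-42],"yaw": 0.05,"grip": 0.7},
    {"dp": [88,-147,-42],"yaw": 0.1,"grip": 0.7},
    {"dp": [117,-196,-42],"yaw": 0.15,"grip": 0.7},
    {"dp": [146,-246,-42],"yaw": 0.2,"grip": 0.7},
    {"dp": [175,-295,-42],"yaw": 0.3,"grip": 0.7},
    {"dp": [204,-344,-42],"yaw": 0.4,"grip": 0.7},
    {"dp": [233,-393,-42],"yaw": 0.46,"grip": 0.7},
    {"dp": [263,-442,-42],"yaw": 0.46,"grip": 0.7},
    {"dp": [263,-442,-42],"yaw": 0.46,"grip": 0.7},
    {"dp": [263,-442,-42],"yaw": 0.46,"grip": 0.7},
    {"dp": [263,-442,-42],"yaw": 0.46,"grip": 0.7},
  ],
)

```text
time_s: 48.42
tcp_pos: [0.4699, -0.2488, 0.2585]
eef_rot: [180.0, 0.0, -172.4]
contact_force: [1.0, 0.3, 0.4]
gripper_width: 0.0616
```

```bash
python3 - <<'E'
from h import *
s=tip()
c=Cam("wrist");crop(c.im,0,0,512,300,1.5,"pics/ao.png");crop(c.im,150,60,350,230,3.8,"pics/ao2.png");np.savez("ao.npz",R=c.R,p=c.p)
E
```

```text
t 48.42 [ 0.4699 -0.2488  0.2585] [ 180.     0.  -172.4] [1.  0.3 0.4] 0.0616
```

View pics/ao.png

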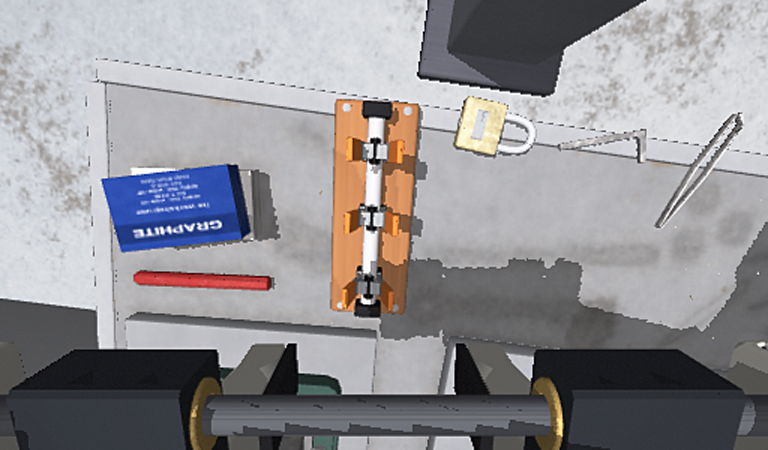

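View pics/ao2.png

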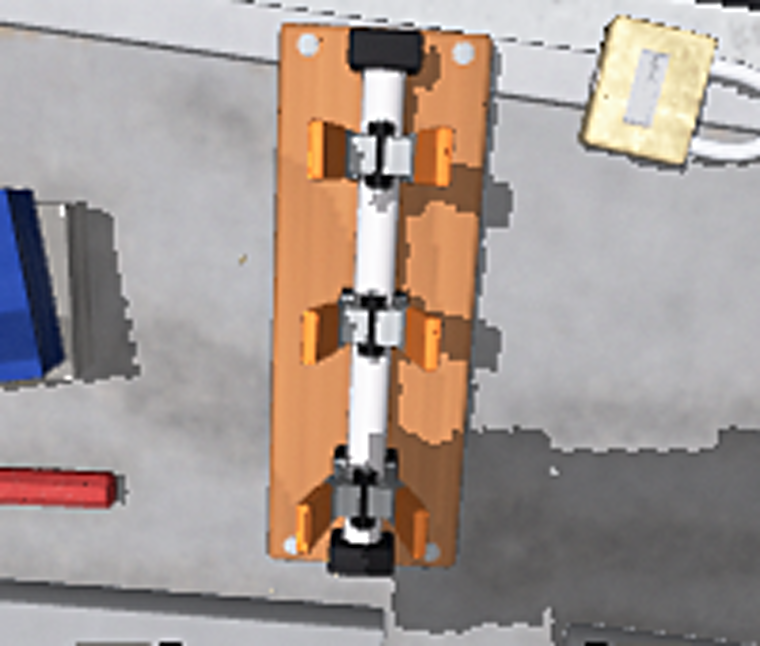

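```bash
python3 - <<'E'
from h import *
s=tip()
c=Cam("wrist");d=np.load("ao.npz");c.R=d["R"];c.p=d["p"]
f=lambda u,v:((u+.5)/3.8-.5+150,(v+.5)/3.8-.5+60)
A=c.on(*f(386,75),.032);B=c.on(*f(357,535),.032);dd=A-B;print(A,B,"bar yaw",np.degrees(np.arctan2(dd[1],dd[0]))%180)
# base corners z=.014
q=[c.on(*f(*p),.014) for p in((281,25),(493,36),(457,567),(269,555))]
print(np.array(q).round(4)); e=(q[3]+q[2]-q[0]-q[1]);print("base yaw",np.degrees(np.arctan2(e[1],e[0])),"centre",sum(q)/4)
for n,l,r in(("A",(314,150),(447,157)),("B",(310,336),(433,343)),("C",(304,528),(421,532))):
    L=c.on(*f(*l),.098);R=c.on(*f(*r),.098);print(n,((L+R)/2).round(4),np.linalg.norm(L-R).round(4),"yaw",np.degrees(np.arctan2(*(L-R)[[1,0]]))+90)
E
```

```text
t 48.48 [ 0.47   -0.2487  0.2586] [-180.     0.  -172.3] [ 0.4  0.4 -0.3] 0.0615
[ 0.36134848 -0.26208222  0.032     ] [ 0.51664465 -0.25168204  0.032     ] bar yaw 3.83137591032812
[[ 0.3491 -0.2989  0.014 ]
 [ 0.343  -0.2285  0.014 ]
 [ 0.53   -0.2119  0.014 ]
 [ 0.5348 -0.2835  0.014 ]]
base yaw 4.907994038153689 centre [ 0.43923396 -0.25570445  0.014     ]
A [ 0.3868 -0.2603  0.098 ] 0.0362 yaw 4.773194532182842
B [ 0.4371 -0.2562  0.098 ] 0.035 yaw 4.390122191325233
C [ 0.4938 -0.2515  0.098 ] 0.035 yaw 5.583063794416574
```

```bash
python3 - <<'E'
from h import *
s=tip()
go([.494,-.2515,.066],4.8-180,s)
E
```

```text
t 48.52 [ 0.4701 -0.2487  0.2587] [-180.     0.  -172.3] [ 0.2 -0.2  0.6] 0.0615
go dp [-23.2  -5.9 192.7] yaw 0.0499
```

Emit:
apply_moves(
  newtons=25,
  commands=[
    {"dp": [-12,-3,40],"yaw": 0.05,"grip": 0.7},
    {"dp": [-23,-6,80],"yaw": 0.05,"grip": 0.7},
    {"dp": [-23,-6,130],"yaw": 0.05,"grip": 0.7},
    {"dp": [-23,-6,130],"yaw": 0.05,"grip": 0.7},
    {"dp": [-23,-6,130],"yaw": 0.05,"grip": 0.7},
  ],
)

```text
time_s: 49.15
tcp_pos: [0.4946, -0.2526, 0.1303]
eef_rot: [-179.9, 0.1, -175.2]
contact_force: [0.5, 0.3, 0.8]
gripper_width: 0.0615
```

```bash
python3 - <<'E'
from h import *
s=tip()
go([.494,-.2515,.066],4.8-180,s)
c=Cam("wrist");crop(c.im,100,100,400,300,2.5,"pics/ap.png")
E
```

```text
t 49.15 [ 0.4946 -0.2526  0.1303] [-1.799e+02  1.000e-01 -1.752e+02] [0.5 0.3 0.8] 0.0615
go dp [ 0.6  1.2 64.3] yaw -0.0004
```

View pics/ap.png

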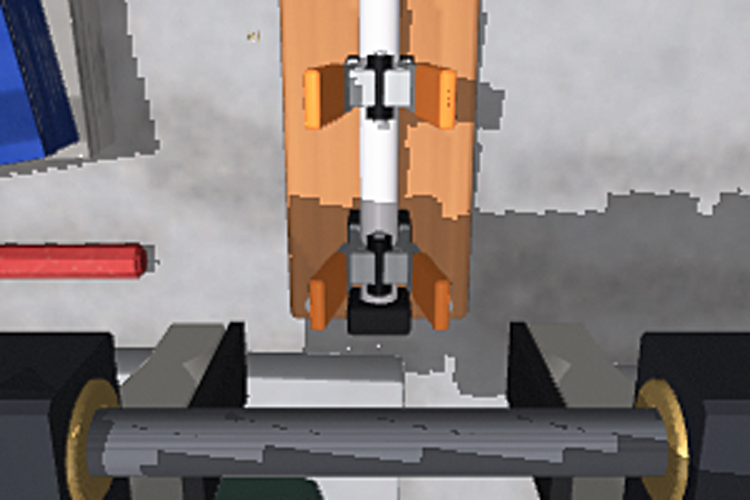

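```bash
python3 - <<'E'
from h import *
s=tip()
c=Cam("wrist");f=lambda u,v:((u+.5)/2.5-.5+100,(v+.5)/2.5-.5+100)
for a,b in(((318,305),(442,305)),((313,98),(447,98))):
    m=(c.on(*f(*a),.098)+c.on(*f(*b),.098))/2;print(m.round(4))
    m[2]=.066;go(m,4.8-180,s)
E
```

```text
t 49.2 [ 0.495  -0.2528  0.1308] [-179.9    0.2 -175.2] [0.1 0.4 1. ] 0.0617
[ 0.4946 -0.2517  0.098 ]
go dp [ 0.5  1.2 64.8] yaw -0.0007
[ 0.4377 -0.2566  0.098 ]
go dp [57.6  1.1 64.7] yaw -0.0007
```

Consistent. Descend and squeeze.

Emit:
apply_moves(
  newtons=25,
  commands=[
    {"dp": [0.5,1,30],"yaw": 0,"grip": 0.7},
    {"dp": [0.5,1,58],"yaw": 0,"grip": 0.7},
    {"dp": [0.5,1,64],"yaw": 0,"grip": 0.7},
    {"dp": [0.5,1,64],"yaw": 0,"grip": 0.7},
    {"dp": [0.5,1,64],"yaw": 0,"grip": 0.4},
    {"dp": [0.5,1,64],"yaw": 0,"grip": 0.2},
    {"dp": [0.5,1,64],"yaw": 0,"grip": 0.1},
    {"dp": [0.5,1,64],"yaw": 0,"grip": 0.1},
    {"dp": [0.5,1,64],"yaw": 0,"grip": 0.1},
    {"dp": [0.5,1,64],"yaw": 0,"grip": 0.1},
  ],
)

```text
time_s: 50.5
tcp_pos: [0.4938, -0.2521, 0.0651]
eef_rot: [-179.9, 0.1, -175.3]
contact_force: [0.9, -1.6, 6.4]
gripper_width: 0.0236
```

```bash
python3 - <<'E'
from h import *
s=tip()
c=Cam("wrist");crop(c.im,100,100,400,300,2.5,"pics/aq.png")
E
```

```text
t 50.5 [ 0.4938 -0.2521  0.0651] [-1.799e+02  1.000e-01 -1.753e+02] [ 0.9 -1.6  6.4] 0.0236
```

View pics/aq.png

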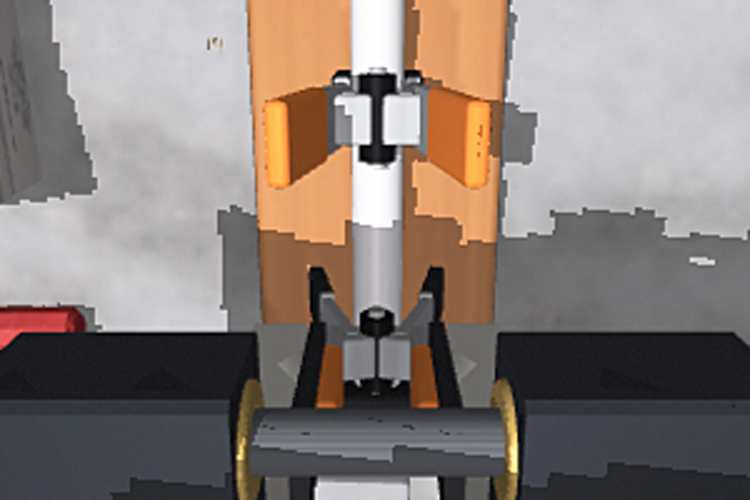

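```bash
python3 - <<'E'
from h import *
s=tip()
go([.46,-.2,.2],-170,s);go([.46,.12,.22],-155,s);go(S(20,-65,160),PSI-180,s)
E
```

```text
t 50.55 [ 0.4938 -0.2521  0.0651] [-1.799e+02  1.000e-01 -1.753e+02] [ 0.6 -1.8  4.9] 0.0236
go dp [  29.1   54.6 -135. ] yaw -0.0923
go dp [   2.8  373.5 -155.2] yaw -0.3541
go dp [-119.2  515.2  -95.1] yaw -0.5081
```

Emit:
apply_moves(
  commands=[
    {"dp": [0,0,-30],"yaw": 0,"grip": 0.1},
    {"dp": [0,0,-60],"yaw": 0,"grip": 0.1},
    {"dp": [10,10,-110],"yaw": 0,"grip": 0.1},
    {"dp": [29,55,-150],"yaw": -0.05,"grip": 0.1},
    {"dp": [25,110,-155],"yaw": -0.1,"grip": 0.1},
    {"dp": [21,165,-155],"yaw": -0.15,"grip": 0.1},
    {"dp": [16,220,-155],"yaw": -0.2,"grip": 0.1},
    {"dp": [10,275,-155],"yaw": -0.26,"grip": 0.1},
    {"dp": [6,330,-155],"yaw": -0.32,"grip": 0.1},
    {"dp": [3,374,-155],"yaw": -0.37,"grip": 0.1},
    {"dp": [-30,420,-155],"yaw": -0.42,"grip": 0.1},
    {"dp": [-65,460,-150],"yaw": -0.46,"grip": 0.1},
  ],
)

```text
time_s: 52.05
tcp_pos: [0.5201, 0.214, 0.2145]
eef_rot: [180.0, 0.0, -148.8]
contact_force: [0.1, -0.8, -0.6]
gripper_width: 0.0234
```

```bash
python3 - <<'E'
from h import *
s=where()
go(S(20,-65,150),PSI-180,s)
E
```

```text
t 52.05 [0.5201 0.214  0.2145] [ 180.     0.  -148.8] [ 0.1 -0.8 -0.6] 0.0234
stand [-53.3 -84.6 214.5] relyaw -2.62
go dp [-72.3  22.9  64.6] yaw -0.0457
```

Emit:
apply_moves(
  commands=[
    {"dp": [-40,12,10],"yaw": -0.03,"grip": 0.1},
    {"dp": [-72,23,30],"yaw": -0.046,"grip": 0.1},
    {"dp": [-72,23,64],"yaw": -0.046,"grip": 0.1},
    {"dp": [-72,23,64],"yaw": -0.046,"grip": 0.1},
    {"dp": [-72,23,64],"yaw": -0.046,"grip": 0.1},
  ],
)

```text
time_s: 52.68
tcp_pos: [0.57, 0.2688, 0.1513]
eef_rot: [-180.0, 0.0, -146.3]
contact_force: [-0.7, -0.9, -0.2]
gripper_width: 0.0237
```

```bash
python3 - <<'E'
from h import *
s=where()
go(S(20,-65,90),PSI-180,s)
c=Cam("wrist");crop(c.im,100,100,400,300,2.5,"pics/ar.png")
E
```

```text
t 52.67 [0.57   0.2688 0.1513] [-180.     0.  -146.3] [-0.7 -0.9 -0.2] 0.0237
stand [ 18.6 -66.9 151.3] relyaw -0.13
go dp [-1.4  2.  61.3] yaw -0.0023
```

View pics/ar.png

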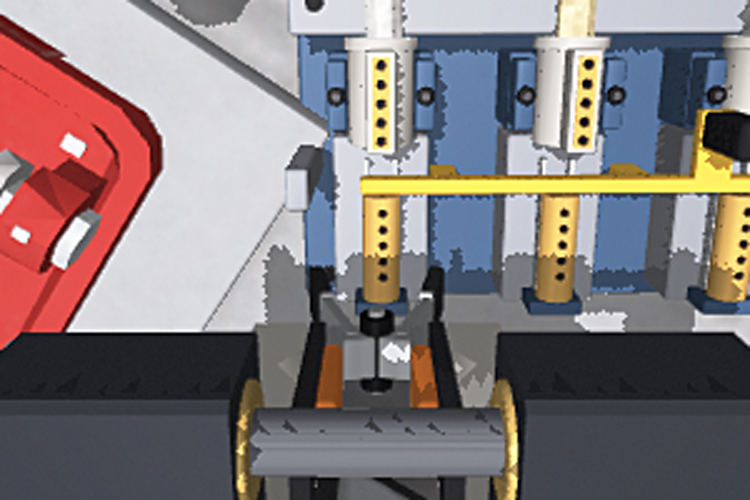

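Emit:
apply_moves(
  commands=[
    {"dp": [-1.4,1.8,0],"yaw": 0,"grip": 0.1},
    {"dp": [-1.4,1.8,20],"yaw": 0,"grip": 0.1},
    {"dp": [-1.4,1.8,40],"yaw": 0,"grip": 0.1},
    {"dp": [-1.4,1.8,54],"yaw": 0,"grip": 0.1},
    {"dp": [-1.4,1.8,60],"yaw": 0,"grip": 0.1},
    {"dp": [-1.4,1.8,61],"yaw": 0,"grip": 0.1},
    {"dp": [-1.4,1.8,61],"yaw": 0,"grip": 0.1},
  ],
)

```text
time_s: 53.6
tcp_pos: [0.5704, 0.2714, 0.09]
eef_rot: [180.0, 0.1, -146.3]
contact_force: [-0.1, -0.1, -1.3]
gripper_width: 0.0243
```

```bash
python3 - <<'E'
from h import *
s=where()
c=Cam("wrist");crop(c.im,100,100,400,300,2.5,"pics/as.png")
E
```

```text
t 53.6 [0.5704 0.2714 0.09  ] [ 1.800e+02  1.000e-01 -1.463e+02] [-0.1 -0.1 -1.3] 0.0243
stand [ 20.4 -65.   90. ] relyaw -0.14
```

View pics/as.png

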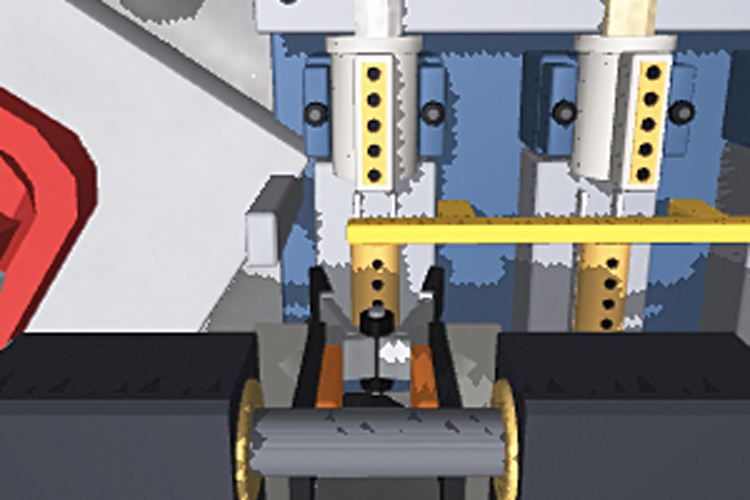

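Emit:
apply_moves(
  commands=[
    {"dp": [0,0,0.6],"yaw": 0,"grip": 0.2},
    {"dp": [0,0,0.6],"yaw": 0,"grip": 0.35},
    {"dp": [0,0,0.6],"yaw": 0,"grip": 0.6},
    {"dp": [0,0,0.6],"yaw": 0,"grip": 0.6},
    {"dp": [0,0,-20],"yaw": 0,"grip": 0.6},
    {"dp": [0,0,-60],"yaw": 0,"grip": 0.6},
    {"dp": [10,0,-120],"yaw": 0,"grip": 0.6},
  ],
)

```text
time_s: 54.52
tcp_pos: [0.5609, 0.265, 0.2086]
eef_rot: [-180.0, -0.2, -146.3]
contact_force: [1.1, 0.8, 0.3]
gripper_width: 0.0525
```

```bash
python3 - <<'E'
from h import *
s=where()
c=Cam("wrist");crop(c.im,100,60,400,260,2.5,"pics/at.png")
go([.46,.05,.24],-163,s);go([.437,-.256,.13],4.8-180,s)
E
```

```text
t 54.52 [0.5609 0.265  0.2086] [-180.    -0.2 -146.3] [1.1 0.8 0.3] 0.0525
stand [  9.  -65.  208.6] relyaw -0.15
go dp [ 203.3 -123.   -30.5] yaw 0.2909
go dp [ 391.6 -364.8   80.4] yaw 0.5039
```

View pics/at.png

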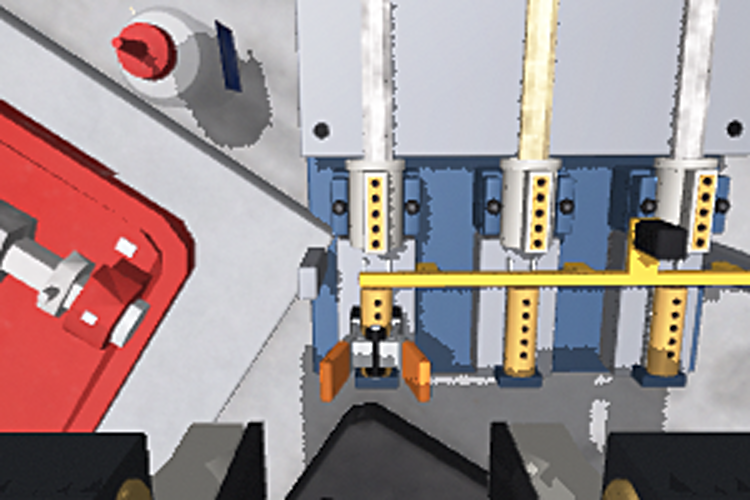

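Emit:
apply_moves(
  commands=[
    {"dp": [40,-25,-30],"yaw": 0,"grip": 0.7},
    {"dp": [85,-50,-30],"yaw": 0.08,"grip": 0.7},
    {"dp": [130,-78,-30],"yaw": 0.16,"grip": 0.7},
    {"dp": [175,-105,-30],"yaw": 0.24,"grip": 0.7},
    {"dp": [205,-130,-30],"yaw": 0.3,"grip": 0.7},
    {"dp": [240,-170,-20],"yaw": 0.36,"grip": 0.7},
    {"dp": [275,-212,0],"yaw": 0.42,"grip": 0.7},
    {"dp": [305,-255,15],"yaw": 0.48,"grip": 0.7},
    {"dp": [335,-295,35],"yaw": 0.504,"grip": 0.7},
    {"dp": [365,-332,60],"yaw": 0.504,"grip": 0.7},
    {"dp": [391,-365,70],"yaw": 0.504,"grip": 0.7},
    {"dp": [391,-365,80],"yaw": 0.504,"grip": 0.7},
  ],
)

```text
time_s: 56.08
tcp_pos: [0.438, -0.2572, 0.1284]
eef_rot: [180.0, -0.1, -175.4]
contact_force: [-0.1, 0.2, -0.6]
gripper_width: 0.0613
```

Emit:
apply_moves(
  commands=[
    {"dp": [0,0,0],"yaw": 0,"grip": 0.7},
    {"dp": [0,0,0],"yaw": 0,"grip": 0.7},
  ],
)

```text
time_s: 56.32
tcp_pos: [0.4392, -0.2543, 0.1299]
eef_rot: [-180.0, 0.0, -175.1]
contact_force: [0.1, 0.1, -0.9]
gripper_width: 0.0616
```

```bash
python3 - <<'E'
from h import *
s=tip()
go([.4375,-.2563,.066],4.8-180,s)
c=Cam("wrist");crop(c.im,100,100,400,300,2.5,"pics/au.png")
E
```

```text
t 56.33 [ 0.4392 -0.2543  0.1299] [-180.     0.  -175.1] [ 0.1  0.1 -0.9] 0.0616
go dp [ 1.9 -1.8 63.9] yaw 0.0012
```

View pics/au.png

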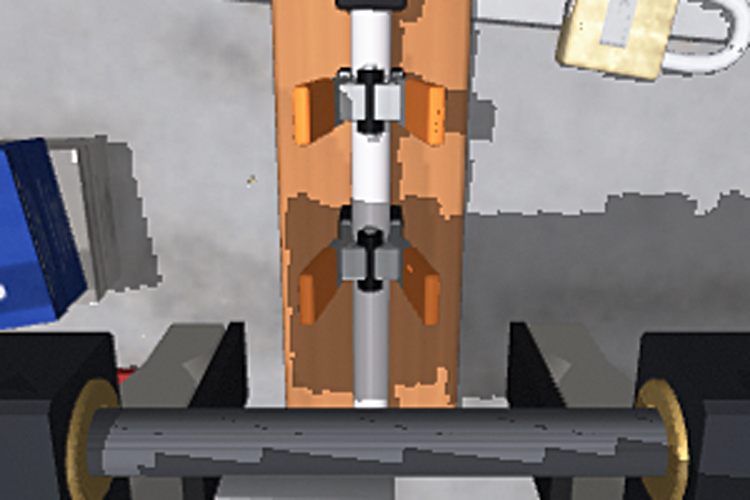

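Emit:
apply_moves(
  newtons=25,
  commands=[
    {"dp": [1.9,-1.8,30],"yaw": 0,"grip": 0.7},
    {"dp": [1.9,-1.8,58],"yaw": 0,"grip": 0.7},
    {"dp": [1.9,-1.8,64],"yaw": 0,"grip": 0.7},
    {"dp": [1.9,-1.8,64],"yaw": 0,"grip": 0.7},
    {"dp": [1.9,-1.8,64],"yaw": 0,"grip": 0.4},
    {"dp": [1.9,-1.8,64],"yaw": 0,"grip": 0.2},
    {"dp": [1.9,-1.8,64],"yaw": 0,"grip": 0.1},
    {"dp": [1.9,-1.8,64],"yaw": 0,"grip": 0.1},
    {"dp": [1.9,-1.8,64],"yaw": 0,"grip": 0.1},
    {"dp": [1.9,-1.8,64],"yaw": 0,"grip": 0.1},
  ],
)

```text
time_s: 57.62
tcp_pos: [0.4379, -0.2572, 0.0663]
eef_rot: [-180.0, 0.1, -175.2]
contact_force: [-0.1, 1.6, 5.5]
gripper_width: 0.024
```

```bash
python3 - <<'E'
from h import *
s=tip()
go([.46,.12,.22],-155,s);go(S(20,0,215),PSI-180,s)
E
```

```text
t 57.62 [ 0.4379 -0.2572  0.0663] [-1.800e+02  1.000e-01 -1.752e+02] [-0.1  1.6  5.5] 0.024
go dp [ -54.   373.9 -153.9] yaw -0.3522
go dp [-144.9  572.1 -148.8] yaw -0.5061
```

Emit:
apply_moves(
  commands=[
    {"dp": [0,0,-30],"yaw": 0,"grip": 0.1},
    {"dp": [0,0,-60],"yaw": 0,"grip": 0.1},
    {"dp": [0,10,-110],"yaw": 0,"grip": 0.1},
    {"dp": [-8,55,-150],"yaw": -0.05,"grip": 0.1},
    {"dp": [-16,110,-155],"yaw": -0.1,"grip": 0.1},
    {"dp": [-24,168,-155],"yaw": -0.15,"grip": 0.1},
    {"dp": [-32,226,-155],"yaw": -0.2,"grip": 0.1},
    {"dp": [-40,284,-155],"yaw": -0.26,"grip": 0.1},
    {"dp": [-50,342,-155],"yaw": -0.32,"grip": 0.1},
    {"dp": [-60,400,-155],"yaw": -0.37,"grip": 0.1},
    {"dp": [-80,455,-155],"yaw": -0.42,"grip": 0.1},
    {"dp": [-105,505,-150],"yaw": -0.46,"grip": 0.1},
  ],
)

```text
time_s: 59.12
tcp_pos: [0.4995, 0.2574, 0.2161]
eef_rot: [180.0, 0.1, -148.7]
contact_force: [0.8, -0.8, -0.6]
gripper_width: 0.0234
```

```bash
python3 - <<'E'
from h import *
s=where()
go(S(20,0,155),PSI-180,s)
E
```

```text
t 59.12 [0.4995 0.2574 0.2161] [ 1.800e+02  1.000e-01 -1.487e+02] [ 0.8 -0.8 -0.6] 0.0234
stand [-46.3 -37.1 216.1] relyaw -2.51
go dp [-64.5  40.   61.2] yaw -0.0439
```

Emit:
apply_moves(
  commands=[
    {"dp": [-35,22,0],"yaw": -0.03,"grip": 0.1},
    {"dp": [-64,40,10],"yaw": -0.044,"grip": 0.1},
    {"dp": [-64,40,50],"yaw": -0.044,"grip": 0.1},
    {"dp": [-64,40,61],"yaw": -0.044,"grip": 0.1},
    {"dp": [-64,40,61],"yaw": -0.044,"grip": 0.1},
    {"dp": [-64,40,61],"yaw": -0.044,"grip": 0.1},
  ],
)

```text
time_s: 59.88
tcp_pos: [0.5342, 0.3226, 0.1562]
eef_rot: [180.0, 0.1, -146.3]
contact_force: [0.2, -0.4, -0.3]
gripper_width: 0.0237
```

```bash
python3 - <<'E'
from h import *
s=where()
go(S(20,0.5,90),PSI-180,s)
c=Cam("wrist");crop(c.im,100,100,400,300,2.5,"pics/av.png")
E
```

```text
t 59.88 [0.5342 0.3226 0.1562] [ 1.800e+02  1.000e-01 -1.463e+02] [ 0.2 -0.4 -0.3] 0.0237
stand [ 18.8  -2.2 156.2] relyaw -0.14
go dp [-1.   2.7 66.2] yaw -0.0025
```

View pics/av.png

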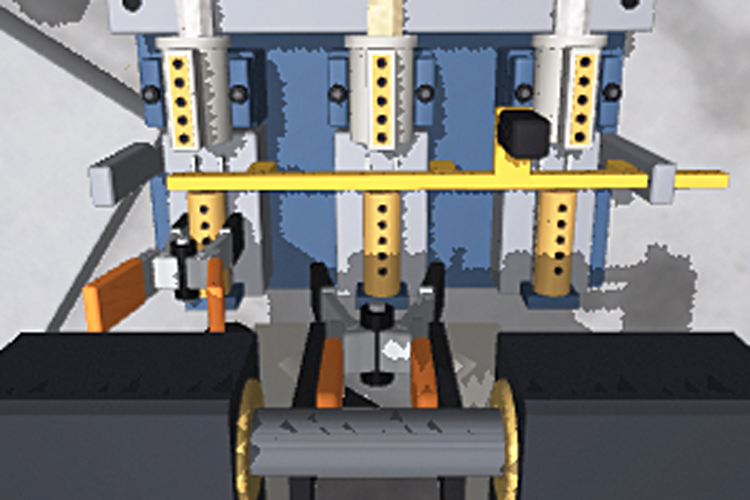

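Emit:
apply_moves(
  commands=[
    {"dp": [-1,2.5,0],"yaw": 0,"grip": 0.1},
    {"dp": [-1,2.5,22],"yaw": 0,"grip": 0.1},
    {"dp": [-1,2.5,44],"yaw": 0,"grip": 0.1},
    {"dp": [-1,2.5,60],"yaw": 0,"grip": 0.1},
    {"dp": [-1,2.5,65],"yaw": 0,"grip": 0.1},
    {"dp": [-1,2.5,66],"yaw": 0,"grip": 0.1},
    {"dp": [-1,2.5,66],"yaw": 0,"grip": 0.1},
  ],
)

```text
time_s: 60.8
tcp_pos: [0.5333, 0.3254, 0.0902]
eef_rot: [-180.0, 0.1, -146.3]
contact_force: [-3.4, -1.1, 7.3]
gripper_width: 0.0237
```

```bash
python3 - <<'E'
from h import *
s=where()
c=Cam("wrist");crop(c.im,100,100,400,300,2.5,"pics/aw.png")
E
```

```text
t 60.8 [0.5333 0.3254 0.0902] [-1.800e+02  1.000e-01 -1.463e+02] [-3.4 -1.1  7.3] 0.0237
stand [19.6  0.6 90.2] relyaw -0.11
```

View pics/aw.png

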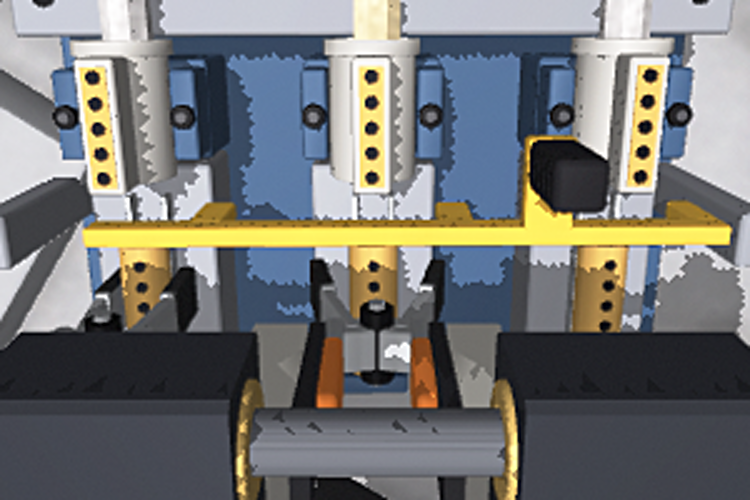

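Emit:
apply_moves(
  commands=[
    {"dp": [0,0,0],"yaw": 0,"grip": 0.2},
    {"dp": [0,0,0],"yaw": 0,"grip": 0.3},
    {"dp": [0,0,0],"yaw": 0,"grip": 0.4},
    {"dp": [0,0.8,0],"yaw": 0,"grip": 0.49},
    {"dp": [0,0.8,0],"yaw": 0,"grip": 0.49},
  ],
)

```text
time_s: 61.48
tcp_pos: [0.5323, 0.3257, 0.0883]
eef_rot: [180.0, -0.0, -146.3]
contact_force: [0.1, 0.1, -0.2]
gripper_width: 0.0422
```

```bash
python3 - <<'E'
from h import *
s=where()
c=Cam("wrist");crop(c.im,100,100,400,300,2.5,"pics/ax.png")
E
```

```text
t 61.48 [0.5323 0.3257 0.0883] [ 180.    -0.  -146.3] [ 0.1  0.1 -0.2] 0.0422
stand [19.   1.4 88.3] relyaw -0.15
```

View pics/ax.png

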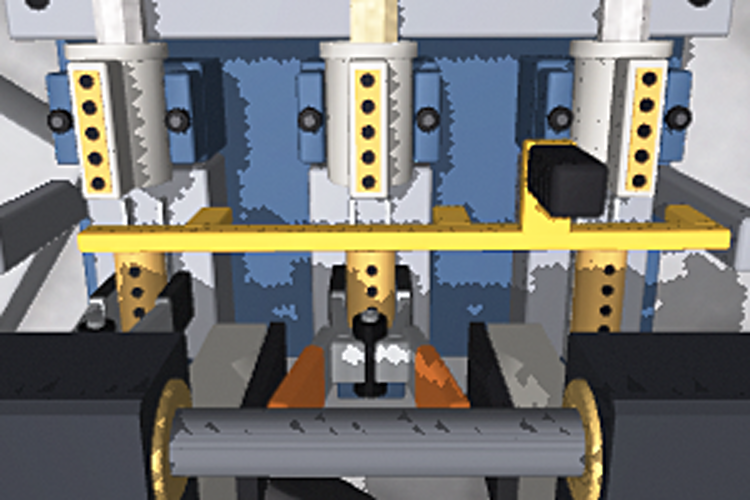

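Emit:
apply_moves(
  commands=[
    {"dp": [0,-0.8,0],"yaw": 0,"grip": 0.5},
    {"dp": [0,-0.8,-12],"yaw": 0,"grip": 0.5},
    {"dp": [0,-0.8,-40],"yaw": 0,"grip": 0.5},
    {"dp": [0,-0.8,-90],"yaw": 0,"grip": 0.6},
    {"dp": [10,0,-130],"yaw": 0,"grip": 0.7},
  ],
)

```text
time_s: 62.15
tcp_pos: [0.5247, 0.3204, 0.2211]
eef_rot: [-180.0, 0.1, -146.3]
contact_force: [0.3, -0.6, 0.3]
gripper_width: 0.0572
```

```bash
python3 - <<'E'
from h import *
s=where()
c=Cam("wrist");crop(c.im,100,60,400,260,2.5,"pics/ay.png")
go([.46,.05,.24],-163,s);go([.3872,-.2605,.13],4.8-180,s)
E
```

```text
t 62.15 [0.5247 0.3204 0.2211] [-1.800e+02  1.000e-01 -1.463e+02] [ 0.3 -0.6  0.3] 0.0572
stand [  9.7   1.2 221.1] relyaw -0.14
go dp [ 203.7 -189.1  -19.2] yaw 0.2911
go dp [ 436.7 -407.1   90.4] yaw 0.504
```

View pics/ay.png

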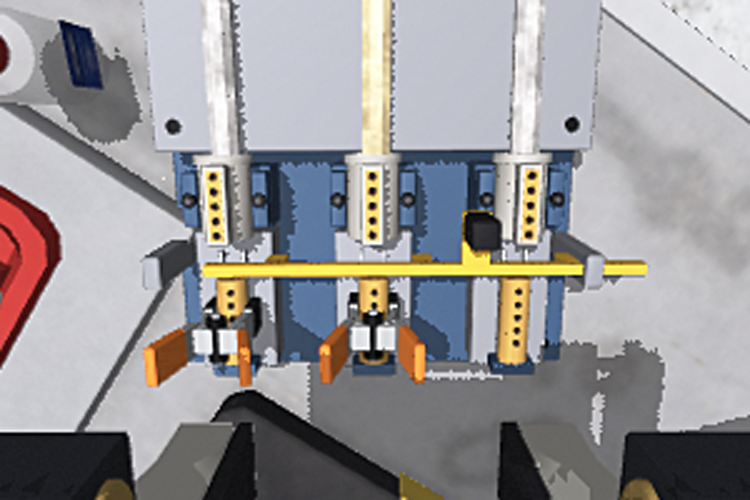

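Emit:
apply_moves(
  commands=[
    {"dp": [40,-38,-20],"yaw": 0,"grip": 0.7},
    {"dp": [80,-76,-20],"yaw": 0.08,"grip": 0.7},
    {"dp": [120,-114,-20],"yaw": 0.16,"grip": 0.7},
    {"dp": [162,-152,-20],"yaw": 0.24,"grip": 0.7},
    {"dp": [204,-189,-20],"yaw": 0.3,"grip": 0.7},
    {"dp": [243,-225,-20],"yaw": 0.36,"grip": 0.7},
    {"dp": [282,-262,-10],"yaw": 0.42,"grip": 0.7},
    {"dp": [320,-298,10],"yaw": 0.48,"grip": 0.7},
    {"dp": [360,-335,30],"yaw": 0.504,"grip": 0.7},
    {"dp": [400,-372,50],"yaw": 0.504,"grip": 0.7},
    {"dp": [437,-407,75],"yaw": 0.504,"grip": 0.7},
    {"dp": [437,-407,90],"yaw": 0.504,"grip": 0.7},
  ],
)

```text
time_s: 63.7
tcp_pos: [0.3846, -0.2635, 0.1276]
eef_rot: [180.0, -0.1, -175.5]
contact_force: [-0.2, 0.5, -0.0]
gripper_width: 0.0617
```

Emit:
apply_moves(
  commands=[
    {"dp": [0,0,0],"yaw": 0,"grip": 0.7},
    {"dp": [0,0,0],"yaw": 0,"grip": 0.7},
  ],
)

```text
time_s: 63.95
tcp_pos: [0.3868, -0.2607, 0.1294]
eef_rot: [-180.0, 0.1, -175.1]
contact_force: [-0.1, -0.1, 0.8]
gripper_width: 0.0616
```

```bash
python3 - <<'E'
from h import *
s=tip()
go([.3872,-.2605,.066],4.8-180,s)
c=Cam("wrist");crop(c.im,100,100,400,300,2.5,"pics/az.png")
E
```

```text
t 63.95 [ 0.3868 -0.2607  0.1294] [-1.800e+02  1.000e-01 -1.751e+02] [-0.1 -0.1  0.8] 0.0616
go dp [-0.3  0.2 63.4] yaw 0.0009
```

View pics/az.png

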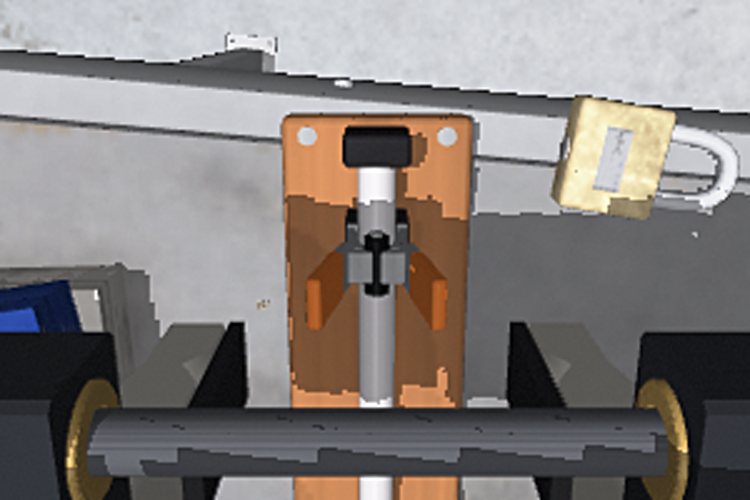

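Centred. Descend and squeeze.

Emit:
apply_moves(
  newtons=25,
  commands=[
    {"dp": [0,0,30],"yaw": 0,"grip": 0.7},
    {"dp": [0,0,57],"yaw": 0,"grip": 0.7},
    {"dp": [0,0,63],"yaw": 0,"grip": 0.7},
    {"dp": [0,0,63],"yaw": 0,"grip": 0.7},
    {"dp": [0,0,63],"yaw": 0,"grip": 0.4},
    {"dp": [0,0,63],"yaw": 0,"grip": 0.2},
    {"dp": [0,0,63],"yaw": 0,"grip": 0.1},
    {"dp": [0,0,63],"yaw": 0,"grip": 0.1},
    {"dp": [0,0,63],"yaw": 0,"grip": 0.1},
    {"dp": [0,0,63],"yaw": 0,"grip": 0.1},
  ],
)

```text
time_s: 65.25
tcp_pos: [0.3872, -0.2613, 0.0661]
eef_rot: [-179.9, 0.1, -175.2]
contact_force: [0.7, -1.5, 6.7]
gripper_width: 0.0237
```

```bash
python3 - <<'E'
from h import *
s=tip()
go([.44,-.1,.21],-165,s);go([.44,.18,.22],-150,s);go(S(20,65,215),PSI-180,s)
E
```

```text
t 65.25 [ 0.3872 -0.2613  0.0661] [-1.799e+02  1.000e-01 -1.752e+02] [ 0.7 -1.5  6.7] 0.0237
go dp [ -66.4  156.2 -143.9] yaw -0.1775
go dp [ -90.   435.2 -154.2] yaw -0.4393
go dp [-164.3  628.7 -149.2] yaw -0.506
```

Emit:
apply_moves(
  commands=[
    {"dp": [0,0,-30],"yaw": 0,"grip": 0.1},
    {"dp": [0,0,-60],"yaw": 0,"grip": 0.1},
    {"dp": [-15,15,-110],"yaw": 0,"grip": 0.1},
    {"dp": [-35,60,-150],"yaw": -0.05,"grip": 0.1},
    {"dp": [-52,112,-155],"yaw": -0.1,"grip": 0.1},
    {"dp": [-66,168,-155],"yaw": -0.15,"grip": 0.1},
    {"dp": [-72,226,-155],"yaw": -0.2,"grip": 0.1},
    {"dp": [-78,284,-155],"yaw": -0.26,"grip": 0.1},
    {"dp": [-84,342,-155],"yaw": -0.32,"grip": 0.1},
    {"dp": [-89,400,-155],"yaw": -0.38,"grip": 0.1},
    {"dp": [-95,455,-155],"yaw": -0.44,"grip": 0.1},
    {"dp": [-110,510,-152],"yaw": -0.48,"grip": 0.1},
  ],
)

```text
time_s: 66.75
tcp_pos: [0.4521, 0.2583, 0.2173]
eef_rot: [180.0, -0.0, -147.6]
contact_force: [1.1, -0.8, 0.6]
gripper_width: 0.0236
```

```bash
python3 - <<'E'
from h import *
s=where()
go(S(20,66,160),PSI-180,s)
E
```

```text
t 66.75 [0.4521 0.2583 0.2173] [ 180.    -0.  -147.6] [ 1.1 -0.8  0.6] 0.0236
stand [-85.1 -10.  217.3] relyaw -1.38
go dp [-103.3   78.5   57.3] yaw -0.0241
```

Emit:
apply_moves(
  commands=[
    {"dp": [-35,30,0],"yaw": -0.02,"grip": 0.1},
    {"dp": [-70,60,0],"yaw": -0.024,"grip": 0.1},
    {"dp": [-103,78,10],"yaw": -0.024,"grip": 0.1},
    {"dp": [-103,78,45],"yaw": -0.024,"grip": 0.1},
    {"dp": [-103,78,57],"yaw": -0.024,"grip": 0.1},
    {"dp": [-103,78,57],"yaw": -0.024,"grip": 0.1},
    {"dp": [-103,78,57],"yaw": -0.024,"grip": 0.1},
  ],
)

```text
time_s: 67.62
tcp_pos: [0.4989, 0.3777, 0.1619]
eef_rot: [180.0, 0.1, -146.3]
contact_force: [0.3, 0.2, -1.2]
gripper_width: 0.0235
```

```bash
python3 - <<'E'
from h import *
s=where()
go(S(20,65.3,90),PSI-180,s)
c=Cam("wrist");crop(c.im,100,100,400,300,2.5,"pics/ba.png")
E
```

```text
t 67.62 [0.4989 0.3777 0.1619] [ 1.800e+02  1.000e-01 -1.463e+02] [ 0.3  0.2 -1.2] 0.0235
stand [ 20.2  63.1 161.9] relyaw -0.14
go dp [ 0.3  2.1 71.9] yaw -0.0025
```

View pics/ba.png

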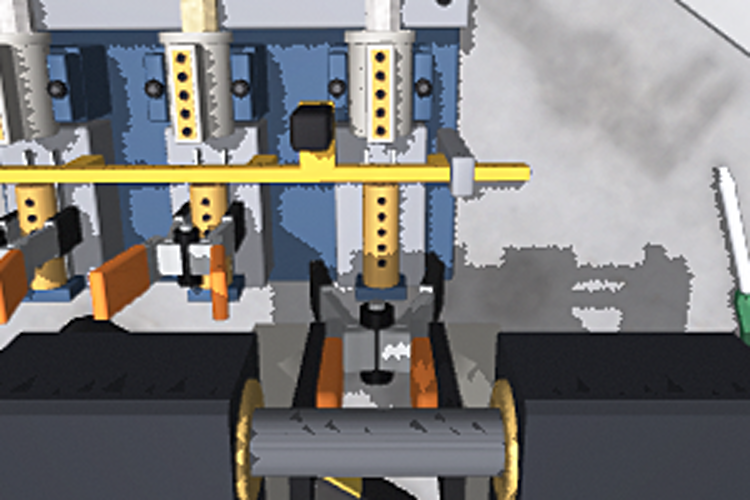

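Emit:
apply_moves(
  commands=[
    {"dp": [0,1.8,0],"yaw": 0,"grip": 0.1},
    {"dp": [0,1.8,24],"yaw": 0,"grip": 0.1},
    {"dp": [0,1.8,48],"yaw": 0,"grip": 0.1},
    {"dp": [0,1.8,65],"yaw": 0,"grip": 0.1},
    {"dp": [0,1.8,71],"yaw": 0,"grip": 0.1},
    {"dp": [0,1.8,71.5],"yaw": 0,"grip": 0.1},
    {"dp": [0,1.8,71.5],"yaw": 0,"grip": 0.1},
  ],
)

```text
time_s: 68.55
tcp_pos: [0.4981, 0.3794, 0.09]
eef_rot: [-180.0, 0.1, -146.3]
contact_force: [1.5, -1.5, 3.7]
gripper_width: 0.0237
```

```bash
python3 - <<'E'
from h import *
s=where()
c=Cam("wrist");crop(c.im,100,100,400,300,2.5,"pics/bb.png")
E
```

```text
t 68.55 [0.4981 0.3794 0.09  ] [-1.800e+02  1.000e-01 -1.463e+02] [ 1.5 -1.5  3.7] 0.0237
stand [20.4 65.  90. ] relyaw -0.13
```

View pics/bb.png

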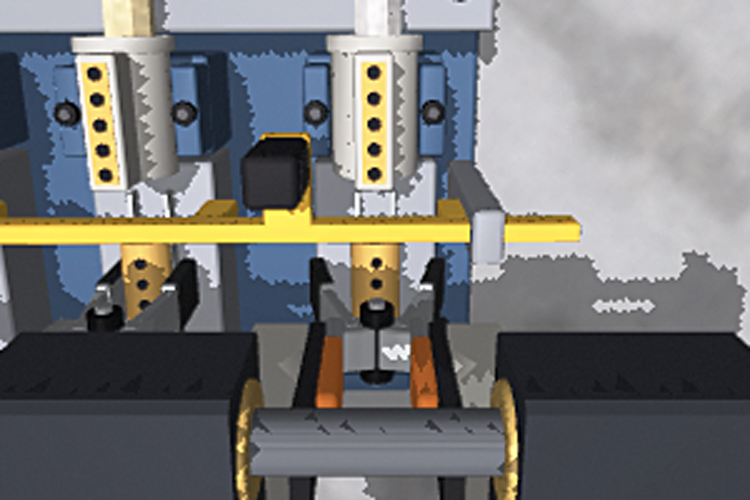

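Emit:
apply_moves(
  commands=[
    {"dp": [0,0,0],"yaw": 0,"grip": 0.2},
    {"dp": [0,0,0],"yaw": 0,"grip": 0.3},
    {"dp": [0,0,0],"yaw": 0,"grip": 0.4},
    {"dp": [0,0.3,0],"yaw": 0,"grip": 0.49},
    {"dp": [0,0.3,0],"yaw": 0,"grip": 0.5},
    {"dp": [0,0.3,-12],"yaw": 0,"grip": 0.5},
    {"dp": [0,0.3,-40],"yaw": 0,"grip": 0.5},
    {"dp": [0,0,-90],"yaw": 0,"grip": 0.5},
    {"dp": [20,-20,-110],"yaw": 0,"grip": 0.5},
    {"dp": [20,-20,-110],"yaw": 0,"grip": 0.5},
    {"dp": [20,-20,-110],"yaw": 0,"grip": 0.5},
  ],
)

```text
time_s: 69.97
tcp_pos: [0.4918, 0.3513, 0.199]
eef_rot: [180.0, 0.0, -146.3]
contact_force: [-0.6, 0.2, -1.0]
gripper_width: 0.044
```

```bash
python3 - <<'E'
from h import *
s=where()
c=Cam("wrist");crop(c.im,80,50,400,260,2.4,"pics/bc.png")
go(S(-25.5,43,150),PSI-180,s)
f=lambda u,v:(80+u/2.4,50+v/2.4)
np.savez("bc.npz",R=c.R,p=c.p)
E
```

```text
t 69.97 [0.4918 0.3513 0.199 ] [ 180.     0.  -146.3] [-0.6  0.2 -1. ] 0.044
stand [ -0.4  45.2 199. ] relyaw -0.16
go dp [25.1 -2.3 49. ] yaw -0.0028
```

View pics/bc.png

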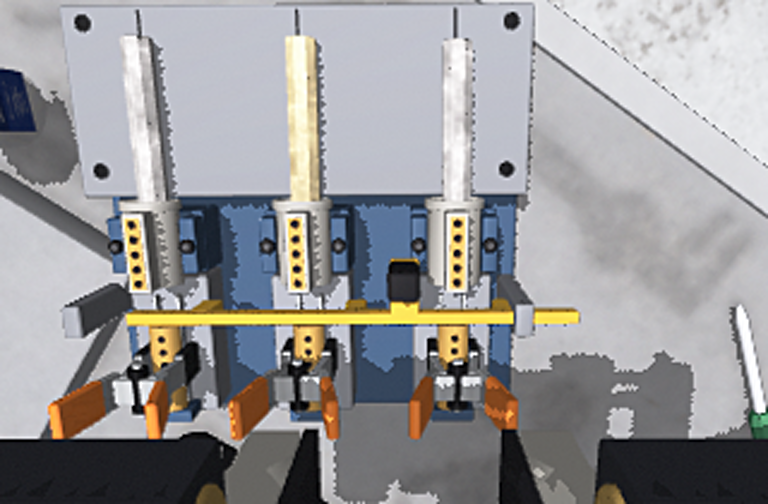

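Emit:
apply_moves(
  newtons=20,
  commands=[
    {"dp": [13,-2,0],"yaw": 0,"grip": 0.45},
    {"dp": [25,-2,20],"yaw": 0,"grip": 0.45},
    {"dp": [25,-2,70],"yaw": 0,"grip": 0.45},
    {"dp": [25,-2,112],"yaw": 0,"grip": 0.45},
    {"dp": [25,-2,117],"yaw": 0,"grip": 0.45},
    {"dp": [25,-2,117],"yaw": 0,"grip": 0.3},
    {"dp": [25,-2,117],"yaw": 0,"grip": 0},
    {"dp": [25,-2,117],"yaw": 0,"grip": 0},
    {"dp": [25,-2,117],"yaw": 0,"grip": 0},
    {"dp": [25,-2,117],"yaw": 0,"grip": 0},
  ],
)

```text
time_s: 71.28
tcp_pos: [0.4729, 0.336, 0.0832]
eef_rot: [-180.0, 0.1, -146.3]
contact_force: [0.1, -2.0, 6.2]
gripper_width: 0.0118
```

```bash
python3 - <<'E'
from h import *
s=where()
E
```

```text
t 71.28 [0.4729 0.336  0.0832] [-1.800e+02  1.000e-01 -1.463e+02] [ 0.1 -2.   6.2] 0.0118
stand [-24.6  43.   83.2] relyaw -0.12
```

Emit:
apply_moves(
  commands=[
    {"dp": [0,-5,0],"yaw": 0,"grip": 0},
    {"dp": [0,-10,0],"yaw": 0,"grip": 0},
    {"dp": [0,-15,0],"yaw": 0,"grip": 0},
    {"dp": [0,-20,0],"yaw": 0,"grip": 0},
    {"dp": [0,-23,0],"yaw": 0,"grip": 0},
    {"dp": [0,-24,0],"yaw": 0,"grip": 0},
    {"dp": [0,-24,0],"yaw": 0,"grip": 0},
  ],
)

```text
time_s: 72.15
tcp_pos: [0.4854, 0.3176, 0.0832]
eef_rot: [179.9, 0.1, -146.3]
contact_force: [-6.5, 4.5, 7.9]
gripper_width: 0.0114
```

```bash
python3 - <<'E'
from h import *
s=where()
E
```

```text
t 72.15 [0.4854 0.3176 0.0832] [ 1.799e+02  1.000e-01 -1.463e+02] [-6.5  4.5  7.9] 0.0114
stand [-24.5  20.8  83.2] relyaw -0.12
```

Emit:
apply_moves(
  commands=[
    {"dp": [0,-2.5,0],"yaw": 0,"grip": 0},
    {"dp": [0,-2.5,0],"yaw": 0,"grip": 0},
    {"dp": [0,-2.5,0],"yaw": 0,"grip": 0},
  ],
)

```text
time_s: 72.53
tcp_pos: [0.4856, 0.3174, 0.0832]
eef_rot: [179.7, 0.2, -146.3]
contact_force: [-15.3, 12.2, 9.5]
gripper_width: 0.0118
```

```bash
python3 - <<'E'
from h import *
s=where()
E
```

```text
t 72.53 [0.4856 0.3174 0.0832] [ 179.7    0.2 -146.3] [-15.3  12.2   9.5] 0.0118
stand [-24.5  20.5  83.2] relyaw -0.11
```

Hard stop on the locked side. Release and look.

Emit:
apply_moves(
  commands=[
    {"dp": [0,3.5,0],"yaw": 0,"grip": 0},
    {"dp": [0,3.5,0],"yaw": 0,"grip": 0.35},
    {"dp": [0,3.5,0],"yaw": 0,"grip": 0.35},
    {"dp": [0,3.5,-50],"yaw": 0,"grip": 0.35},
    {"dp": [-10,0,-110],"yaw": 0,"grip": 0.4},
    {"dp": [-25,-15,-150],"yaw": 0,"grip": 0.5},
    {"dp": [-25,-15,-150],"yaw": 0,"grip": 0.5},
    {"dp": [-25,-15,-150],"yaw": 0,"grip": 0.5},
  ],
)

```text
time_s: 73.53
tcp_pos: [0.5157, 0.3146, 0.2311]
eef_rot: [180.0, -0.1, -146.4]
contact_force: [-0.4, -0.5, -0.7]
gripper_width: 0.0435
```

```bash
python3 - <<'E'
from h import *
s=where()
c=Cam("wrist");crop(c.im,80,30,400,240,2.4,"pics/bd.png");np.savez("bd.npz",R=c.R,p=c.p)
c=Cam("scene");crop(c.im,150,130,290,220,5.5,"pics/bd2.png")
E
```

```text
t 73.53 [0.5157 0.3146 0.2311] [ 1.800e+02 -1.000e-01 -1.464e+02] [-0.4 -0.5 -0.7] 0.0435
stand [ -1.    1.4 231.1] relyaw -0.19
```

View pics/bd.png

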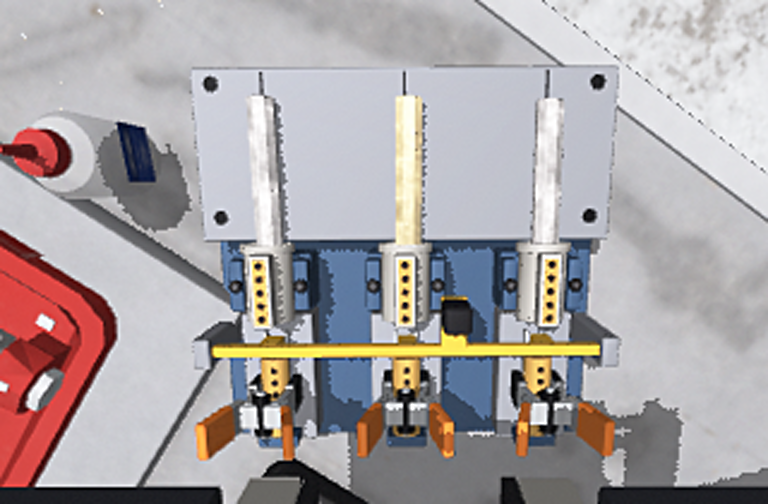

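View pics/bd2.png

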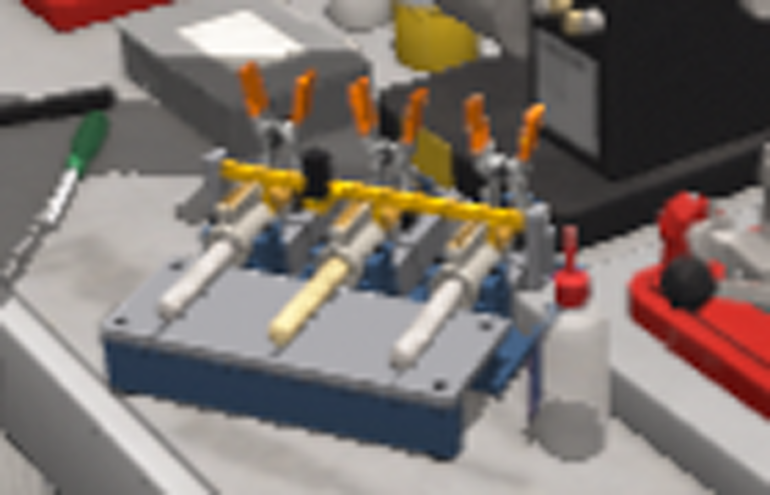

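```bash
python3 - <<'E'
from h import *
c=Cam("wrist");f=lambda u,v:(80+u/2.4,30+v/2.4)
for n,a in dict(t3=(261,96),t2=(408,96),t1=(550,98)).items(): print(n,inv(c.on(*f(*a),.053)))
for n,a in dict(m3=(267,243),m2=(408,243),m1=(545,243)).items(): print(n,inv(c.on(*f(*a),.055)))
print("tab",inv(c.on(*f(457,318),.1)))
for n,a in dict(c3=(245,430),c2=(405,420),c1=(564,425)).items(): print(n,inv(c.on(*f(*a),.122)))
t=Cam("top");crop(t.im,110,120,400,260,2.7,"pics/be.png")
E
```

```text
t3 [-116.5  -63.2   53. ]
t2 [-116.3    1.7   53. ]
t1 [-115.3   64.4   53. ]
m3 [-53.  -63.9  55. ]
m2 [-52.9   1.5  55. ]
m1 [-52.7  65.   55. ]
tab [-25.8  21.7 100. ]
c3 [ 15.3 -63.8 122. ]
c2 [ 11.2   0.2 122. ]
c1 [ 13.5  63.6 122. ]
```

View pics/be.png

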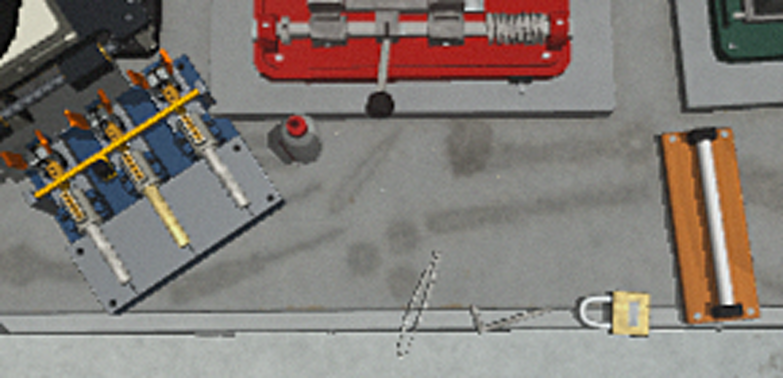

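```bash
python3 -c "
from plant import close_job;print(close_job())"
```

```text
the job is handed in; nothing more can be done
None
```

The job is handed in at about 74 s of the 210 s allowed. All three bays held a plug, and all three are done.

- **Followers:** I unlocked the keeper and pushed each plug to its end stop with its own follower, feeling the stop each time. I drew each follower back about 18–19 mm. In the last picture the follower tails are 116 mm behind the stand origin, so the tips sit about flush with the shell fronts, about 18 mm from the plugs.
- **Right bay:** the oil bottle's spout was in the gripper body's way. I started that follower at an angle, pushed it home with shut fingers, and drew it back with a diagonal grip. The bottle was not touched.
- **Middle follower:** after I let go, its tail was found turned about 0.1 rad to one side. I straightened it before fitting the clips.
- **Clips:** one clip stands upright on each plug, and no spares are left on the rail. I placed them near the plug middles by the tool position. A rough picture reading of the handle tops came out 5–9 mm further back, still within the 17 mm limit. I did not measure the clips' grip force.
- **Keeper:** it is locked against its hard stop. Its tab reads 21.7 mm, against 22.9 mm at the start, which is within the measuring error.
- **Final state:** the pin holes are up, and the bottle and padlock are where they were. The arm was clear of everything when I handed in.

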